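Pull-test welded battery modules, load the pack case and cover it

ROBOT

A 7-joint arm with a two-finger parallel gripper is mounted at the origin on the work surface. World frame = base frame: x ahead of the robot, y to its left, z up, the work surface at z = 0. Lengths are in m, angles in rad, forces in N, time in s.
With the tool pointing down it reaches from about 0.35 to 0.9 m from the base axis. Payload 8.1 kg.
Tool frame: the origin (TCP) lies at the very end of the fingers, on their centre line; the grasp point (between the pads) lies 19 mm behind it (robot.grip_depth is the distance from the TCP to the grasp point, in m); z points along the fingers, y is the direction in which the jaws open and shut (so a half turn about z gives the same grasp; the last joint's range is limited). The gripper opens to 85 mm and grips with 20 to 120 N. Pads are 22 mm wide; open, the fingers measure 114 mm over their backs; the gripper's body (76 mm by 85 mm) begins 54 mm behind the grasp point. The pads swing forward as they close: fully open they stand 13 mm farther back than shut.
Start: joints at [1.186, 0.434, 0.025, 1.573, -0.012, 1.134, -0.075], TCP at [0.174, -0.6, 0.231] pointing down, gripper open.
Joint ranges: [-2.62, 2.62], [-0.44, 2.09], [-1.27, 1.32], [0.08, 2.57], [-1.32, 4.46], [0.12, 2], [-2.74, 2.74]. Speed limits (rad/s): [2.22, 2.22, 3.01, 3.01, 3.14, 3.14, 3.14].

INTERFACE

Orientations are given as a rotation vector (axis times angle).
In Python, from station import robot gives the robot as it stands.
- The arm moves only by the shell command python3 -m crank 'ROWS'. ROWS is text: rows parted by semicolons, each of 5 numbers parted by spaces: the opening, from -1 (shut) to 1 (fully open), so that 0 is half open, then the shift along the tool's x, y, z in mm, then the turn about the tool's z in rad. A call has 1 to 5 rows; each row shifts and turns the commanded pose from where the row before left it, along the tool's axes as they then stand; what a row does not reach is not made up. A row lasts 1/12 s, in which the tool goes at most 41.7 mm and 7.16 degrees, less where a joint would pass 70% of its speed; a pose out of reach is approached as far as the arm can. A call is refused whole if a number of a shift passes 41.7 or a number of a turn 0.125, either way. A call with a gripper value outside its range is refused whole. The fingers move at their own pace and stop on an object; the grip force is fixed at half the most. Time passes only in rows, so rows that do not move let the fingers close. It gives the time, the measured TCP pose, the force and the opening at its end, in the units of the state.
- robot.get_obs(): the state, without advancing time (a new reading comes with each control period).
- robot.get_image(name): name is "side" or "top"; returns a dict with "color" (420x560x3 uint8, red, green, blue), "intrinsics" (3x3 intrinsics, pixels), "R" (3x3) and "t" (3): a world point X has camera coordinates R X + t. Camera axes: x right, y down, z forward; pixel columns grow to the right and rows downward; lengths in m; the calibration is good to about 2 mm. A picture is of the moment at which its call begins. There is no depth.
- robot.sign_off(): hands the job in, once; it reports no verdict.
Trained networks look in a picture, given as the dict that the camera call returned (one of the last four; its "shot" number tells which), for a name from the list of things; names that differ only in an ending like _2 or _b are one class to them, and where a whole thing is asked for, a point or a joint stands for the part that bears it (a point fixed in the world has none). Each returns a list of dicts, best first, with "conf" (0 to 1); they miss things now and then, are a little off and sometimes report something else, mostly with a low value. They report only what shows in the picture. A call takes as long as a camera call. They do not tell look-alikes from the thing itself.
- robot.find_in(label, picture): "location" ([column, row] as shares, 0 to 1, of the picture: columns of its width, rows of its height, amid what is visible of it).
The state is a dict: "time": time; "qpos": joint angles; "joint_vel": joint speeds; "tau": joint torques, N m; "tool_pos": TCP position; "ee_rot": TCP orientation; "wrist_force": force on the tool from outside, world axes, zero at the start; "torque": the same for the moment, N m; "finger_gap": opening from 0.0 (shut) to 1.0 (fully open).
Only numpy, scipy, OpenCV 4.12 (cv2) and the standard library are available. Lean on these libraries where they do the work, as an engineer would, in place of code of your own. Each camera call takes 0.05 s, during which the arm holds its last target.

TASK

Prove the busbar weld of every battery module on the bench, in wiring order (red, then yellow, then blue cap; any of them may be missing): set the module in the pull-test jig with its busbar down between the two stop posts, pinch the terminal and pull it straight away from the module with a steady 12 N or so (at least 9, at most 16) held for three seconds; past 20 N it tears. Lay each proven module flat in a bay of its own in the plywood pack case, and when all are in, set the cover on so that it sits down on the rim all round, level and square. Leave the multimeter, the reel and the pliers where they are.

Things in the scene. Friction and masses are not known exactly. Their poses are not given: they have to be found in the camera images.
- case: fixed open plywood pack case, 156 (own x) x 248 (own y) x 66 mm high, walls and floor 8 mm, inside 140 x 232 x 58 mm deep; two dividers along own x (at own y +-34 mm, 6 mm thick, only 12 mm above the floor) make three bays, the middle one 62, the end ones 79 mm wide. Origin: centre of its underside; z up
- bay1 (a point): floor point 68 mm from bay2 towards the case's -y end, in the -y bay: a good place for a module, with 27 mm beside it to the end wall (axes as the case)
- bay2 (a point): centre of the floor of the middle bay, which is the centre of the case floor (axes as the case)
- bay3 (a point): the like point 68 mm from bay2 in the bay at the case's +y end (axes as the case)
- case_rim (a point): centre of the case's mouth, level with the top of its rim, 66 mm above the bench (axes as the case)
- cover: loose grey-painted cover with a black handle, plate 156 (own x) x 248 (own y) x 8 mm, 0.26 kg; cleats 10 mm deep under it (132 x 224 mm overall) drop inside the case rim with 4 mm to spare each side, either way round. Origin: centre of the cleats' underside, plate 10 to 18 mm above it. Lies on its cleats at the start; seated, its origin is 10 mm below the rim
- cover_handle (a point): centre of the cover's handle bar: bar 12 mm thick (own x), 100 mm long (own y), 12 mm high, its centre 50 mm above the cover's origin; free space of 26 mm under it
- jig: fixed pull-test jig: base 170 (own x -110 to +60) x 110 x 12 mm; two dark stop posts 40 mm above the base (own x -47 to -35, own y +-13 to +-29) leave a 26 mm slot for the busbar; 8 mm high cleats guide a module's sides (inner faces own y +-27) and back (own x +47). Origin: underside of the base below the seat. A module sits in it with its axes parallel to the jig's
- jig_seat (a point): on top of the jig's base: where a module's origin is when its busbar end bears on the two stop posts (axes as the jig; the module goes in from above, with its origin 0 to 12 mm towards jig +x of this point)
- module_red: loose battery module with the red terminal cap: four pink or teal cells lying in black end holders, block 70 (own x) x 42 (own y) x 42 mm high, 0.27 kg in all. Origin: centre of the block's underside. From its -x end a copper busbar (14 mm wide, 14.5 to 17.5 mm above the underside) runs out to an upright brass terminal. It may be absent
- terminal_red (a point): middle of the red-capped terminal on module_red: an upright brass block 12 (own x) x 14 (own y) x 30 mm high (from 14 to 44 mm above the module's underside), its centre 73 mm from the module's origin towards module -x; beyond the stop posts when the module is in the jig, so it can be pinched across its 14 mm from above
- busbar_red (a joint): stretch (m, 0 to 0.012) of the springy fold in the busbar welded to module_red, 0 unloaded; grows as the terminal is pulled along module -x, 1 mm for every 2 N (12 N reads 0.006)
- module_yellow: loose battery module with the yellow terminal cap: four pink or teal cells lying in black end holders, block 70 (own x) x 42 (own y) x 42 mm high, 0.27 kg in all. Origin: centre of the block's underside. From its -x end a copper busbar (14 mm wide, 14.5 to 17.5 mm above the underside) runs out to an upright brass terminal. It may be absent
- terminal_yellow (a point): middle of the yellow-capped terminal on module_yellow: an upright brass block 12 (own x) x 14 (own y) x 30 mm high (from 14 to 44 mm above the module's underside), its centre 73 mm from the module's origin towards module -x; beyond the stop posts when the module is in the jig, so it can be pinched across its 14 mm from above
- busbar_yellow (a joint): stretch (m, 0 to 0.012) of the springy fold in the busbar welded to module_yellow, 0 unloaded; grows as the terminal is pulled along module -x, 1 mm for every 2 N (12 N reads 0.006)
- module_blue: loose battery module with the blue terminal cap: four pink or teal cells lying in black end holders, block 70 (own x) x 42 (own y) x 42 mm high, 0.27 kg in all. Origin: centre of the block's underside. From its -x end a copper busbar (14 mm wide, 14.5 to 17.5 mm above the underside) runs out to an upright brass terminal. It may be absent
- terminal_blue (a point): middle of the blue-capped terminal on module_blue: an upright brass block 12 (own x) x 14 (own y) x 30 mm high (from 14 to 44 mm above the module's underside), its centre 73 mm from the module's origin towards module -x; beyond the stop posts when the module is in the jig, so it can be pinched across its 14 mm from above
- busbar_blue (a joint): stretch (m, 0 to 0.012) of the springy fold in the busbar welded to module_blue, 0 unloaded; grows as the terminal is pulled along module -x, 1 mm for every 2 N (12 N reads 0.006)
- multimeter: bystander: yellow multimeter 75 x 140 x 36 mm, origin under its centre
- nickel_spool: bystander: white flat reel of nickel strip, 90 mm across, 22 mm high, origin under its centre
- pliers: bystander: pliers with orange grips, 165 mm long, origin under their centre
Not all that is in view belongs to the job. What is shaped like the module_red but green is not meant.

How it is judged:
On the way, in this order (a step that is already met when the one before it is completed fails the run):
1. the red module sits in the jig, right way round, and its terminal is pulled with 9 to 16 N for 2.4 s without a break (x of module_red in the frame of jig_seat between -0.012 and 0.014 m and y of module_red in the frame of jig_seat between -0.014 and 0.014 m and z of module_red in the frame of jig_seat below 0.006 m and x of terminal_red in the frame of jig_seat below -0.05 m and value of joint busbar_red between 0.0045 and 0.008 m), for 2.4 s.
2. the yellow module sits in the jig, right way round, and its terminal is pulled with 9 to 16 N for 2.4 s without a break (x of module_yellow in the frame of jig_seat between -0.012 and 0.014 m and y of module_yellow in the frame of jig_seat between -0.014 and 0.014 m and z of module_yellow in the frame of jig_seat below 0.006 m and x of terminal_yellow in the frame of jig_seat below -0.05 m and value of joint busbar_yellow between 0.0045 and 0.008 m), for 2.4 s.
3. the blue module sits in the jig, right way round, and its terminal is pulled with 9 to 16 N for 2.4 s without a break (x of module_blue in the frame of jig_seat between -0.012 and 0.014 m and y of module_blue in the frame of jig_seat between -0.014 and 0.014 m and z of module_blue in the frame of jig_seat below 0.006 m and x of terminal_blue in the frame of jig_seat below -0.05 m and value of joint busbar_blue between 0.0045 and 0.008 m), for 2.4 s.
At the end, for the whole second after the job is handed in: every module present lies inside the case, on its floor (within 4 mm), upright within 0.1 rad; the cover is centred on the case within 8 mm, square within 0.08 rad, down on the rim within 2.5 mm and level within 0.025 rad; all at rest (x of module_red in the frame of bay2 between -0.07 and 0.07 m and y of module_red in the frame of bay2 between -0.116 and 0.116 m and z of each of module_red, module_yellow, module_blue in the frame of bay2 below 0.004 m and angle between each of module_red, module_yellow, module_blue's own z axis and vertical below 0.1 rad and linear speed of each of module_red, module_yellow, module_blue, cover below 0.02 m/s and x of module_yellow in the frame of bay2 between -0.07 and 0.07 m and y of module_yellow in the frame of bay2 between -0.116 and 0.116 m and x of module_blue in the frame of bay2 between -0.07 and 0.07 m and y of module_blue in the frame of bay2 between -0.116 and 0.116 m and horizontal distance between cover and case below 0.008 m and z of cover in the frame of case_rim between -0.0125 and -0.0075 m and angle between cover's own z axis and vertical below 0.025 rad and angle between the x axis of cover and the x axis of case, either way round below 0.08 rad); the robot touches nothing.
It fails at once if a busbar is pulled with more than 20 N (value of joint any of busbar_red, busbar_yellow, busbar_blue above 0.0105 m).
It fails at once if a bystander is moved more than 30 mm (distance of any of multimeter, nickel_spool, pliers from where it was at the start of the episode above 0.03 m).
Of module_red, module_yellow, module_blue only 2 to 3 are there at a start; the rules pass over those that are not, and their reading is None.
At some moment in a run one of module_red, module_yellow, module_blue, cover may be knocked a few centimetres aside while the robot is not near it.
Once in a run the grip may slacken for a moment while it holds something.
It also fails if it takes over 210 s, if anything falls off the work surface, if the arm or the gripper's body presses on something with over 40 N, if the wrist force passes 120 N, or if a joint passes its speed limit or range.

## Working session

There is one attempt and no reset: what is moved stays moved. The work goes in short steps, Python scripts to look and compute and a shell command to move; the robot and the scene stay as the last step left them, time stands still between calls to the robot, and variables do not carry over. Pictures are saved under pics/ and viewed, and the job is handed in when it is done.

```bash
mkdir -p pics; ls; python3 - <<'E'
from station import robot
import cv2
print(robot.get_obs())
for n in("side","top"):
    p=robot.get_image(n); cv2.imwrite(f"pics/{n}0.png",p["color"][:,:,::-1]); print(n,p["intrinsics"].tolist(),p["R"].tolist(),p["t"].tolist())
    for l in ["case","cover","cover_handle","jig","module_red","module_yellow","module_blue","terminal_red","terminal_yellow","terminal_blue","multimeter","nickel_spool","pliers"]:
        print(l,[(round(d["conf"],2),round(d["location"][0]*560),round(d["location"][1]*420)) for d in robot.find_in(l,p)][:4])
E
```

```text
pics
{'time': 0.0, 'qpos': array([ 1.1863871 ,  0.43527949,  0.02496592,  1.57409548, -0.01160657,
        1.13403487, -0.0750958 ]), 'joint_vel': array([-6.43068183e-04, -3.93971124e-05, -5.73803168e-04,  2.81032684e-03,
        6.33118528e-05,  1.64856958e-03, -8.59658444e-05]), 'tau': array([-5.07223722e-04, -6.70460701e+01,  1.02493152e+00, -3.16215634e+01,
        1.56314339e-02,  1.26158242e-02,  2.02822173e-05]), 'tool_pos': array([ 0.17361413, -0.59986016,  0.23049143]), 'ee_rot': array([-3.10885776e+00, -4.40876392e-01,  5.89498345e-04]), 'wrist_force': array([-0.45654901, -0.32489029,  0.12320032]), 'torque': array([ 0.06556997, -0.03650718,  0.02242667]), 'finger_gap': 0.9998324313535942}
side [[422.8843409299094, 0.0, 279.1808239137891], [0.0, 422.8843409299094, 208.63092898088252], [0.0, 0.0, 1.0]] [[-0.8827843292638644, -0.4694474417152198, -0.017633135659450933], [-0.30049307015076276, 0.5931256283734289, -0.7469309899568997], [0.3611035070412888, -0.6540803379048024, -0.664667713048273]] [0.4889323604885363, 0.21309896746499246, 1.034777569810687]
case [(0.68, 328, 16
[... 719 characters left out ...]
-0.1684982790502075], [0.16855605977954954, -0.00043791077964469116, -0.9856919716350245]] [-0.005546723620126692, 0.5510246936290212, 1.2343025218984198]
case [(0.6, 407, 220)]
cover [(0.84, 156, 223), (0.54, 294, 245)]
cover_handle [(0.65, 155, 223)]
jig [(0.65, 294, 242)]
module_red [(0.83, 283, 175), (0.62, 367, 294)]
module_yellow [(0.64, 295, 244), (0.6, 318, 181)]
module_blue [(0.62, 241, 172), (0.47, 284, 190)]
terminal_red [(0.58, 345, 291), (0.55, 283, 197), (0.46, 246, 190)]
terminal_yellow [(0.57, 317, 201)]
terminal_blue [(0.54, 247, 192)]
multimeter [(0.74, 183, 141), (0.37, 156, 219)]
nickel_spool [(0.88, 282, 121), (0.41, 186, 139)]
pliers [(0.88, 391, 140), (0.61, 286, 195)]
```

View pics/top0.png

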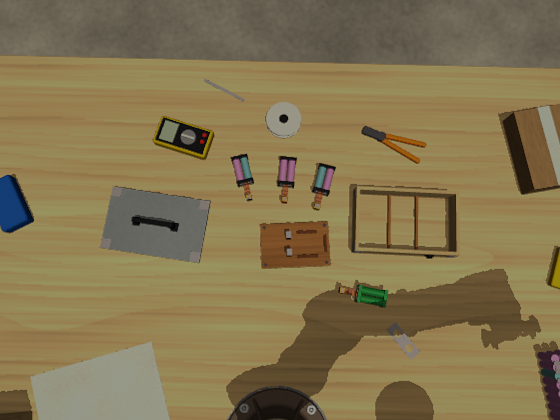

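View pics/side0.png

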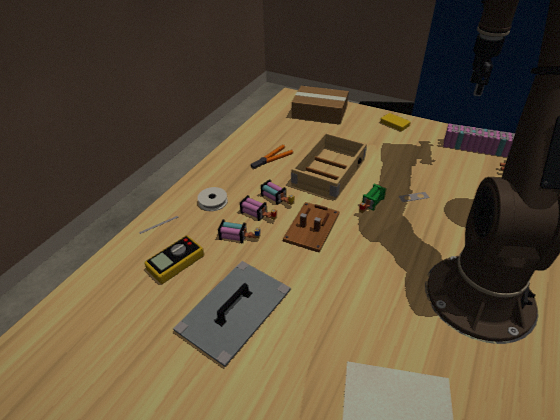

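Top view: three modules at (242,172), (287,173) and (322,181), the green look-alike at (370,295), jig (295,244), case (405,221) and cover (156,223). I'll enlarge to read the caps.

```bash
python3 - <<'E'
import cv2,numpy as np
t=cv2.imread("pics/top0.png")[145:275,220:340]; s=cv2.imread("pics/side0.png")[170:260,205:345]
a=cv2.resize(t,None,fx=4.5,fy=4.5,interpolation=cv2.INTER_CUBIC);cv2.imwrite("pics/topc.png",a)
cv2.imwrite("pics/sidec.png",cv2.resize(s,None,fx=5.5,fy=5.5,interpolation=cv2.INTER_CUBIC))
E
```

```text
(no output)
```

View pics/topc.png

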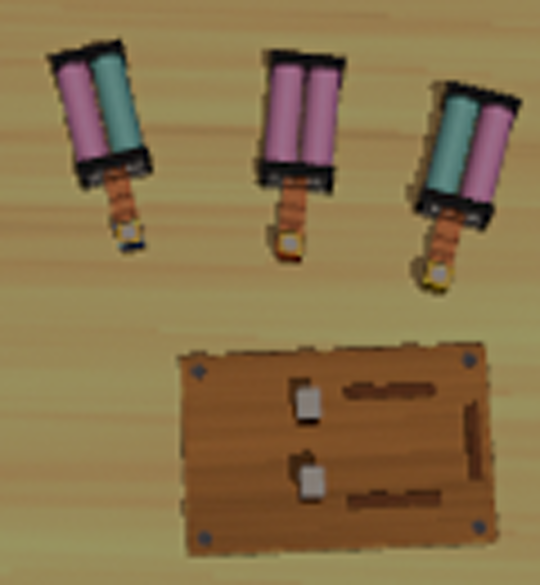

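View pics/sidec.png

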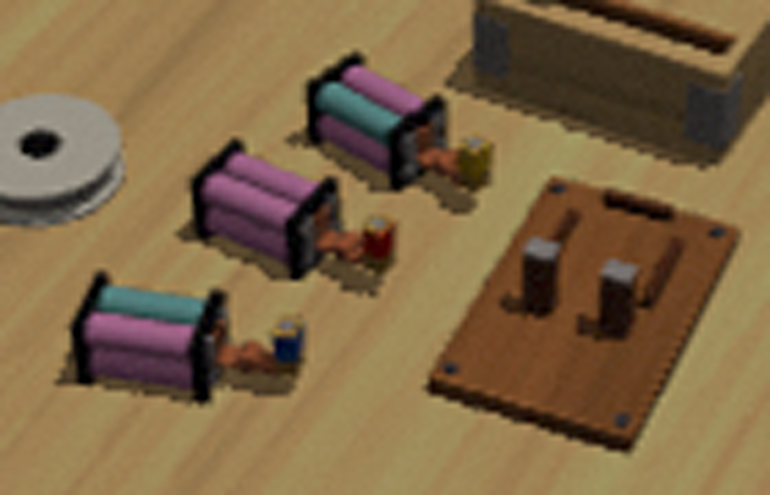

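```bash
cat > h.py <<'E'
import numpy as np,cv2
from station import robot
def shot(n,name=None):
    p=robot.get_image(n)
    if name: cv2.imwrite(f"pics/{name}.png",p["color"][:,:,::-1])
    return p
def up(p,uv,z):
    K=np.array(p["intrinsics"]);R=np.array(p["R"]);t=np.array(p["t"])
    uv=np.atleast_2d(uv).astype(float); d=(np.linalg.inv(K)@np.c_[uv,np.ones(len(uv))].T).T@R
    C=-R.T@t; s=(z-C[2])/d[:,2]; return C+s[:,None]*d
def pj(p,X):
    K=np.array(p["intrinsics"]);X=np.atleast_2d(X);c=X@np.array(p["R"]).T+np.array(p["t"]);c=c@K.T;return c[:,:2]/c[:,2:]
def fit(model,world):
    m=np.array(model,float);w=np.array(world)[:,:2];mc=m-m.mean(0);wc=w-w.mean(0)
    a=np.arctan2((mc[:,0]*wc[:,1]-mc[:,1]*wc[:,0]).sum(),(mc*wc).sum())
    R=np.array([[np.cos(a),-np.sin(a)],[np.sin(a),np.cos(a)]]);t=w.mean(0)-R@m.mean(0)
    return t,a,np.linalg.norm(m@R.T+t-w,axis=1).round(4)
def crop(p,x0,y0,x1,y1,f,name):
    c=p["color"][y0:y1,x0:x1,::-1];cv2.imwrite(f"pics/{name}.png",cv2.resize(c,None,fx=f,fy=f,interpolation=cv2.INTER_CUBIC))
def full(uv,x0,y0,f): return (np.array(uv,float)+.5)/f-.5+[x0,y0]
def tcp():
    from scipy.spatial.transform import Rotation as Ro
    o=robot.get_obs();M=Ro.from_rotvec(o["ee_rot"]).as_matrix()
    return o["tool_pos"],M,np.arctan2(M[1,1],M[0,1])
def go(x,y,z,yaw=None):
    """shift in tool axes (mm) to target; yaw = desired world direction (mod pi) of jaw axis y"""
    p,M,a=tcp();d=M.T@(np.array([x,y,z])-p)*1000
    print("tcp",p.round(4),"jaw yaw",round(a,4),"shift mm",d.round(1))
    if yaw is not None:
        e=(yaw-a+np.pi/2)%np.pi-np.pi/2; print("turn about tool z",round(-e,3), "alt",round(-e+np.pi*np.sign(e),3),"q7",robot.get_obs()["qpos"][6].round(3))
E
python3 - <<'E'
from h import *
p=shot("top","t1")
M=[(35,21),(35,-21),(-35,-21),(-35,21)]
mod=np.array(M)/1000
d={"red":([(265,50),(345,60),(332,192),(260,185)],(290,243)),"blue":([(50,57),(122,42),(150,172),(82,188)],(129,234)),"yellow":([(447,84),(520,102),(490,228),(415,212)],(439,272))}
for k,(c,tm) in d.items():
    w=up(p,full(c,220,145,4.5),.042); wt=up(p,full([tm],220,145,4.5),.044)
    t,a,r=fit(np.r_[mod,[[-.073,0]]],np.r_[w,wt]);print(k,t.round(4),a.round(3),r)
jc=[(180,355),(485,343),(495,542),(188,556)]
w=up(p,full(jc,220,145,4.5),.012)
t,a,r=fit(np.array([(-110,-55),(60,-55),(60,55),(-110,55)])/1000*[1,-1],w);print("jig",t,a,r)
po=up(p,full([(308,402),(312,481)],220,145,4.5),.052);print("posts",po)
print(fit([(-.041,.021),(-.041,-.021)],po))
crop(p,95,175,220,270,6,"cov");crop(p,340,175,465,265,6,"case")
E
```

```text
red [ 0.6427 -0.0094] -0.059 [0.0034 0.0012 0.004  0.0038 0.0035]
blue [0.6438 0.1006] 0.255 [0.0026 0.0019 0.004  0.0041 0.003 ]
yellow [ 0.6257 -0.1019] -0.224 [0.0008 0.0007 0.0023 0.0037 0.0048]
jig [ 0.46671025 -0.05874108] -1.5054322860215226 [0.0006 0.0003 0.0012 0.001 ]
posts [[ 0.48550911 -0.01649805  0.052     ]
 [ 0.44331189 -0.01948438  0.052     ]]
(array([ 0.46730485, -0.05888893]), np.float64(-1.5001435244358567), array([0.0002, 0.0002]))
```

View pics/cov.png

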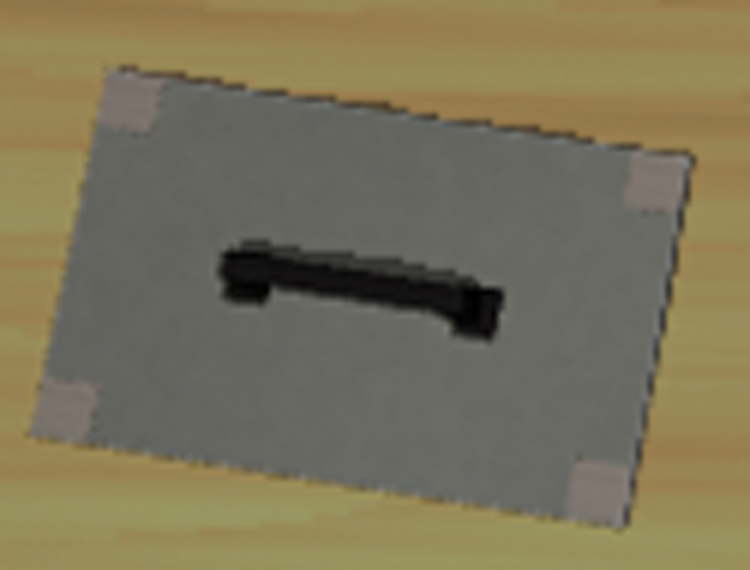

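View pics/case.png

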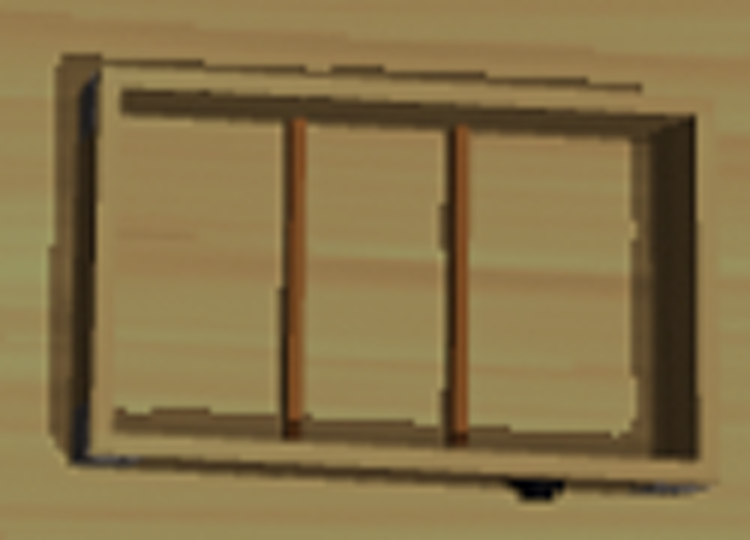

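```bash
cat >> h.py <<'E'
def box(x0,x1,y0,y1,z0,z1): return [(x,y,z) for z in(z0,z1) for x,y in((x0,y0),(x1,y0),(x1,y1),(x0,y1))]
B={"mod":[box(-.035,.035,-.021,.021,0,.042),box(-.079,-.067,-.007,.007,.014,.044)],
"jig":[box(-.11,.06,-.055,.055,0,.012),box(-.047,-.035,.013,.029,.012,.052),box(-.047,-.035,-.029,-.013,.012,.052)],
"case":[box(-.078,.078,-.124,.124,0,.066),box(-.07,.07,-.116,.116,.008,.066)],
"cover":[box(-.078,.078,-.124,.124,.01,.018),box(-.006,.006,-.05,.05,.044,.056)]}
E4=[(0,1),(1,2),(2,3),(3,0),(4,5),(5,6),(6,7),(7,4),(0,4),(1,5),(2,6),(3,7)]
def W(kind,x,y,a,z=0):
    R=np.array([[np.cos(a),-np.sin(a),0],[np.sin(a),np.cos(a),0],[0,0,1]])
    return [np.array(b)@R.T+[x,y,z] for b in B[kind]]
def overlay(p,items,x0,y0,x1,y1,f,name):
    c=np.ascontiguousarray(cv2.resize(p["color"][y0:y1,x0:x1,::-1],None,fx=f,fy=f,interpolation=cv2.INTER_CUBIC))
    for it in items:
        for b in W(*it):
            q=(pj(p,b)-[x0,y0]+.5)*f-.5
            for i,j in E4: cv2.line(c,tuple(int(v) for v in q[i].round()),tuple(int(v) for v in q[j].round()),(0,255,0) if max(i,j)>3 else (255,255,0),1,cv2.LINE_AA)
    cv2.imwrite(f"pics/{name}.png",c)
E
python3 - <<'E'
from h import *
p=shot("top")
w=up(p,full([(110,68),(692,157),(622,527),(32,435)],95,175,6),.018)
m=np.array([(78,124),(78,-124),(-78,-124),(-78,124)])/1000
tc,ac,r=fit(m,w);print("cover",tc,ac,r)
w=up(p,full([(103,68),(712,104),(716,480),(90,455)],340,175,6),.066)
tk,ak,r=fit(m,w);print("case",tk,ak,r)
its=[("mod",.6427,-.0094,-.059),("mod",.6438,.1006,.255),("mod",.6257,-.1019,-.224),("jig",.467,-.0588,-1.503)]
overlay(p,its,220,145,340,275,4.5,"ov1")
overlay(p,[("case",*tk,ak)],340,175,465,265,6,"ov2")
s=shot("side")
overlay(s,its+[("case",*tk,ak),("cover",*tc,ac)],165,120,405,370,2.4,"ov3")
E
```

```text
cover [0.50719126 0.31236513] -0.13121056102832135 [0.001  0.0004 0.0016 0.0011]
case [ 0.52327262 -0.30037747] -0.027007590501618266 [0.0014 0.0024 0.0025 0.0004]
```

View pics/ov1.png

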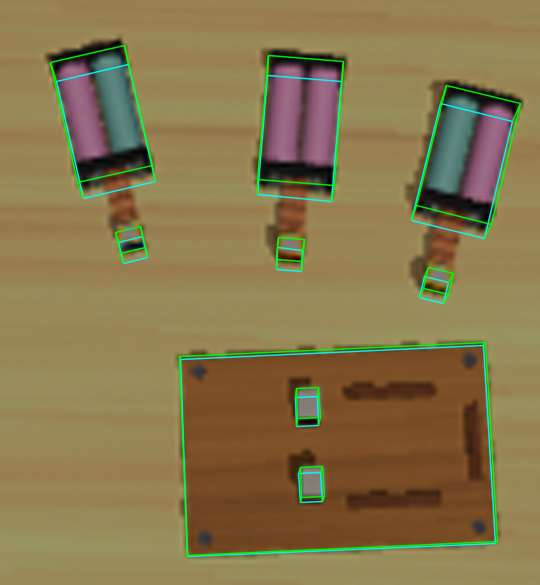

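View pics/ov2.png

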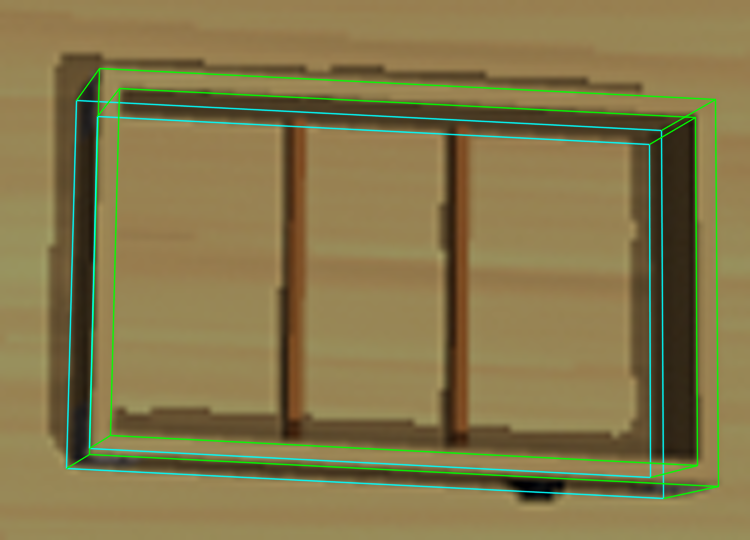

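View pics/ov3.png

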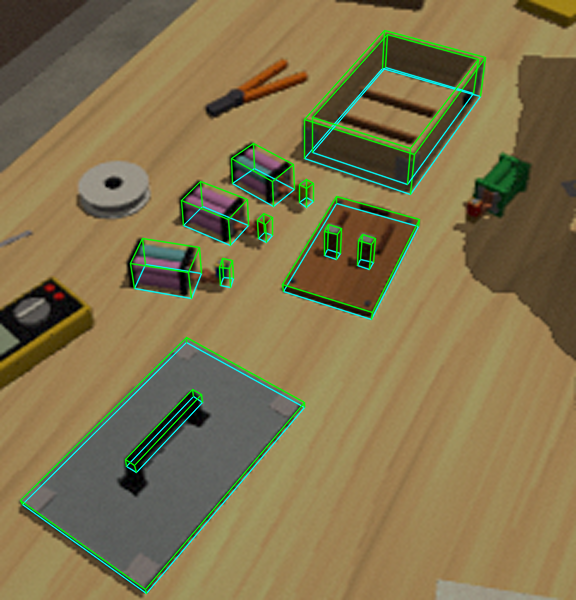

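Blue-cap is (242,172), red-cap (287,173), yellow-cap (322,181) in the top view; the module at (370,295) is green, so not meant. The overlays match within about 2 mm. Red comes first.

```bash
python3 -c "
from h import *
go(.644,-.0093,.12,1.512)"; sed -n 1,5p /dev/null; python3 -m crank '1 0 0 0 0'
```

```text
tcp [ 0.1738 -0.6004  0.2313] jaw yaw -1.2891 shift mm [ 616.  -437.1  111.3]
turn about tool z 0.34 alt -2.801 q7 -0.075
time: 1.63
tool_pos: [0.1738, -0.6004, 0.2313]
ee_rot: [3.11, 0.441, 0.0]
wrist_force: [-0.1, 0.8, 0.5]
finger_gap: 0.997
```

```bash
python3 -m crank '1 30 -21 0 0;1 30 -21 0 0;1 30 -21 0 0;1 30 -21 0 0;1 30 -21 0 0'; python3 -m crank '1 30 -21 0 0;1 30 -21 0 0;1 30 -21 0 0;1 30 -21 0 0;1 30 -21 0 0'; python3 -m crank '1 30 -21 0 0;1 30 -21 0 0;1 30 -21 0 0;1 30 -21 0 0;1 30 -21 0 0';python3 -m crank '1 30 -21 10 0;1 30 -21 10 0;1 30 -21 10 0;1 30 -21 10 0;1 0 0 0 0'; python3 -c "
from h import *
go(.644,-.0093,.12,1.512)"
```

```text
time: 2.05
tool_pos: [0.2895, -0.4564, 0.2315]
ee_rot: [3.11, 0.441, 0.0]
wrist_force: [1.7, 0.0, -0.4]
finger_gap: 1.001
time: 2.47
tool_pos: [0.4045, -0.3138, 0.2316]
ee_rot: [3.11, 0.441, 0.001]
wrist_force: [0.6, -0.9, -0.3]
finger_gap: 1.001
time: 2.88
tool_pos: [0.5194, -0.1712, 0.2315]
ee_rot: [3.11, 0.441, 0.001]
wrist_force: [0.2, -0.6, 0.4]
finger_gap: 1.002
time: 3.3
tool_pos: [0.613, -0.0499, 0.1892]
ee_rot: [-3.104, -0.454, -0.001]
wrist_force: [-1.9, 1.4, 0.2]
finger_gap: 0.999
tcp [ 0.613  -0.0499  0.1892] jaw yaw -1.2804 shift mm [ 41.3 -29.7  69.4]
turn about tool z 0.349 alt -2.792 q7 -1.392
```

```bash
python3 -m crank '1 38 -15 15 0.116;1 0 0 15 0.116;1 0 0 0 0.116;1 0 0 0 0;1 0 0 0 0'; python3 -c "
from h import *
go(.644,-.0093,.12,1.512)
s=shot('side');crop(s,160,130,320,270,5,'s2');t=shot('top');crop(t,210,110,350,280,4.5,'t2')"
```

```text
time: 3.72
tool_pos: [0.6414, -0.0348, 0.162]
ee_rot: [3.14, -0.098, -0.0]
wrist_force: [-0.4, -0.2, 0.1]
finger_gap: 0.999
tcp [ 0.6414 -0.0348  0.162 ] jaw yaw -1.6335 shift mm [  1.  -25.6  42. ]
turn about tool z -0.004 alt 3.138 q7 -1.739
```

View pics/s2.png

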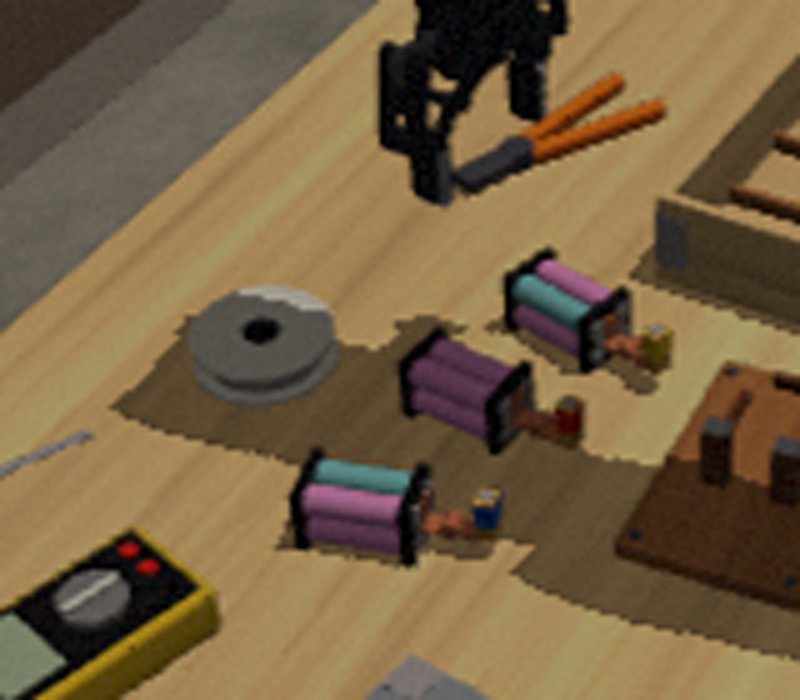

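View pics/t2.png

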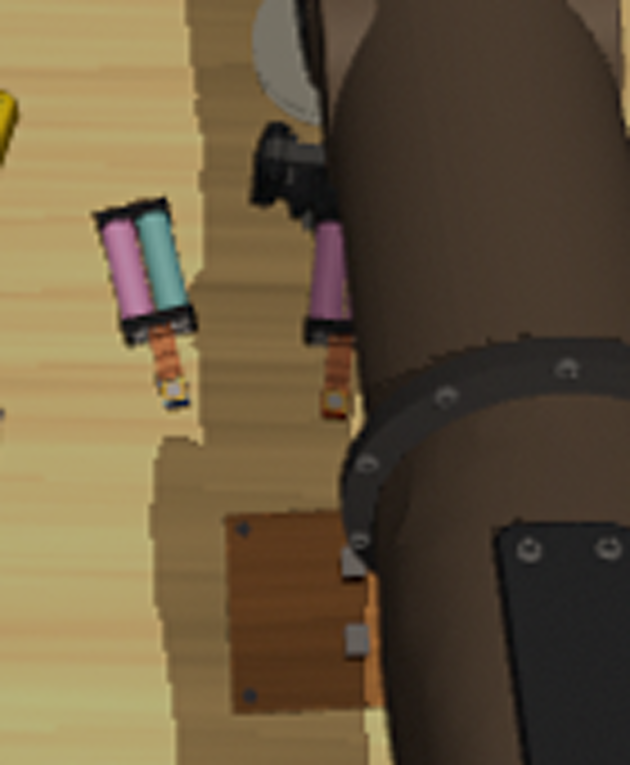

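The wrist joint would run out on the jig turn, so I'll take the grasp half a turn the other way.

```bash
for i in 1 2 3 4 ; do :; done; python3 -m crank '1 0 -25 0 0;1 0 0 0 -0.125;1 0 0 0 -0.125;1 0 0 0 -0.125;1 0 0 0 -0.125'; python3 -m crank '1 0 0 0 -0.125;1 0 0 0 -0.125;1 0 0 0 -0.125;1 0 0 0 -0.125;1 0 0 0 -0.125';python3 -m crank '1 0 0 0 -0.125;1 0 0 0 -0.125;1 0 0 0 -0.125;1 0 0 0 -0.125;1 0 0 0 -0.125';python3 -m crank '1 0 0 0 -0.125;1 0 0 0 -0.125;1 0 0 0 -0.125;1 0 0 0 -0.125;1 0 0 0 -0.125';python3 -m crank '1 0 0 0 -0.125;1 0 0 0 -0.125;1 0 0 0 -0.125;1 0 0 0 -0.125;1 0 0 0 -0.125';python3 -m crank '1 0 0 0 -0.125;1 0 0 0 -0.015;1 0 0 0 0'; python3 -c "
from h import *
go(.644,-.0093,.06,1.512)"
```

```text
time: 4.23
tool_pos: [0.6432, -0.0102, 0.1628]
ee_rot: [3.065, 0.689, 0.002]
wrist_force: [0.4, -0.7, -0.4]
finger_gap: 0.997
time: 4.65
tool_pos: [0.6433, -0.0105, 0.1629]
ee_rot: [2.704, 1.597, 0.002]
wrist_force: [-0.3, -0.8, -0.1]
finger_gap: 0.998
time: 5.07
tool_pos: [0.6433, -0.0105, 0.1629]
ee_rot: [2.082, 2.35, 0.001]
wrist_force: [0.6, -0.2, -0.2]
finger_gap: 0.998
time: 5.48
tool_pos: [0.6433, -0.0107, 0.1629]
ee_rot: [1.259, 2.876, 0.0]
wrist_force: [0.3, -0.8, 0.8]
finger_gap: 1.002
time: 5.9
tool_pos: [0.6433, -0.0108, 0.1628]
ee_rot: [0.314, 3.124, -0.001]
wrist_force: [1.0, -0.1, 0.1]
finger_gap: 1.001
time: 6.15
tool_pos: [0.6432, -0.0105, 0.1624]
ee_rot: [0.11, 3.139, 0.0]
wrist_force: [-0.1, -0.4, 0.2]
finger_gap: 1.0
tcp [ 0.6432 -0.0105  0.1624] jaw yaw 1.5009 shift mm [ -0.7   1.2 102.4]
turn about tool z -0.011 alt 3.131 q7 0.963
```

```bash
python3 -m crank '1 0 1 38 -0.01;1 0 0 38 0;1 0 0 38 0;1 0 0 18 0;1 0 0 0 0'; python3 -m crank '1 0 0 16 0;1 0 0 0 0;1 0 0 0 0';  python3 -c "
from h import *
go(.644,-.0093,.013,1.512)
s=shot('side');crop(s,160,130,320,270,5,'s3')"
```

```text
time: 6.57
tool_pos: [0.6402, -0.0101, 0.0256]
ee_rot: [-0.096, -3.133, 0.002]
wrist_force: [-0.3, -0.9, -0.3]
finger_gap: 1.004
time: 6.82
tool_pos: [0.6436, -0.0088, 0.0148]
ee_rot: [0.092, 3.139, -0.0]
wrist_force: [0.3, 0.2, 0.2]
finger_gap: 1.001
tcp [ 0.6436 -0.0088  0.0148] jaw yaw 1.5119 shift mm [-0.5 -0.5  1.8]
turn about tool z -0.0 alt 3.141 q7 0.855
```

View pics/s3.png

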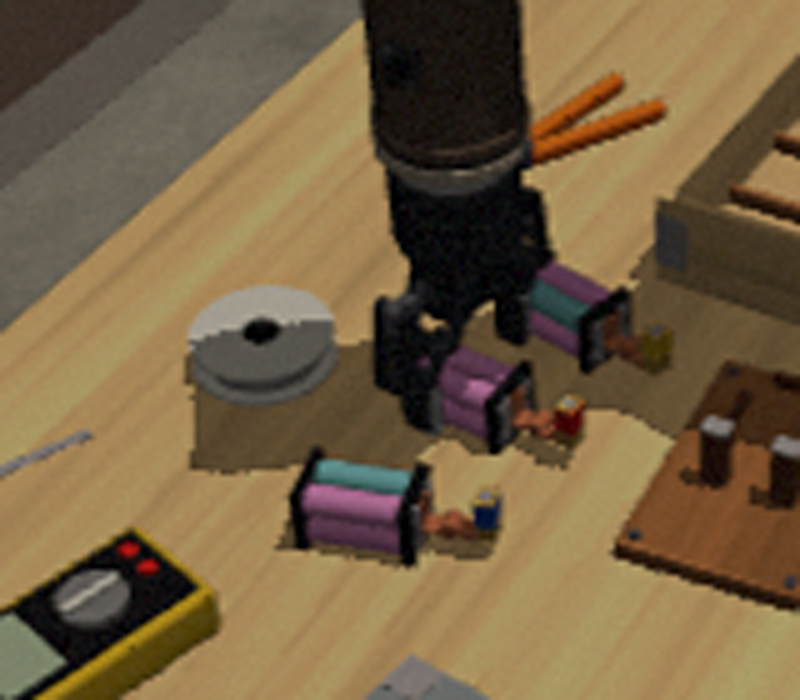

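```bash
python3 -m crank '1 0 0 2 0;-1 0 0 0 0;-1 0 0 0 0;-1 0 0 0 0;-1 0 0 0 0'; python3 -m crank '-1 0 0 0 0;-1 0 0 0 0;-1 0 0 0 0;-1 0 0 0 0;-1 0 0 0 0'
```

```text
time: 7.28
tool_pos: [0.6434, -0.0089, 0.0126]
ee_rot: [0.091, 3.14, -0.0]
wrist_force: [1.4, -1.4, 0.4]
finger_gap: 0.485
time: 7.7
tool_pos: [0.6434, -0.0088, 0.0125]
ee_rot: [0.091, 3.139, -0.0]
wrist_force: [-0.9, -0.9, 5.8]
finger_gap: 0.479
```

```bash
python3 -m crank '-1 0 0 -25 0;-1 0 0 -30 0;-1 0 0 -30 0;-1 0 0 -25 0;-1 0 0 0 0'; python3 -m crank '-1 0 0 0 0.12;-1 0 0 0 0.12;-1 0 0 0 0.12;-1 0 0 0 0.12;-1 0 0 0 0.12';python3 -m crank '-1 0 0 0 0.12;-1 0 0 0 0.12;-1 0 0 0 0.12;-1 0 0 0 0.12;-1 0 0 0 0.12';python3 -m crank '-1 0 0 0 0.12;-1 0 0 0 0.12;-1 0 0 0 0;-1 0 0 0 0'; python3 -c "
from h import *
go(.4674,-.0638,.14,0.068)
s=shot('side','s4');t=shot('top','t4')"
```

```text
time: 8.12
tool_pos: [0.6455, -0.0076, 0.1271]
ee_rot: [0.091, 3.134, 0.002]
wrist_force: [1.1, 0.7, -2.3]
finger_gap: 0.481
time: 8.53
tool_pos: [0.6423, -0.0091, 0.1206]
ee_rot: [-1.023, -2.969, 0.001]
wrist_force: [0.2, 0.5, -3.5]
finger_gap: 0.48
time: 8.95
tool_pos: [0.6422, -0.009, 0.1206]
ee_rot: [-1.855, -2.534, 0.002]
wrist_force: [-0.4, 0.1, -2.7]
finger_gap: 0.482
time: 9.28
tool_pos: [0.6425, -0.0089, 0.1211]
ee_rot: [-2.134, -2.305, 0.002]
wrist_force: [-0.3, -0.3, -2.5]
finger_gap: 0.478
tcp [ 0.6425 -0.0089  0.1211] jaw yaw 0.0768 shift mm [ -41.4 -178.8  -18.7]
turn about tool z 0.009 alt -3.133 q7 -0.302
```

View pics/s4.png

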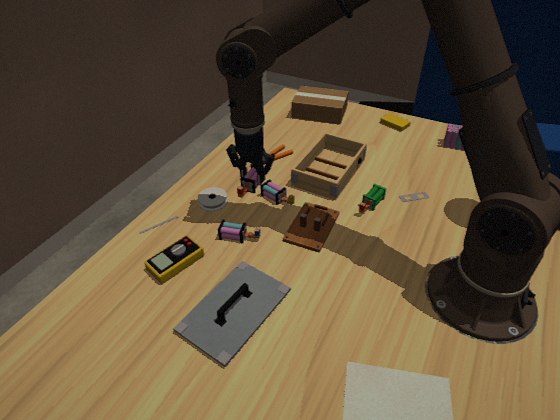

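```bash
python3 -m crank '-1 -8 -36 0 0.009;-1 -8 -36 0 0;-1 -8 -36 0 0;-1 -8 -36 0 0;-1 -9 -34 0 0'; python3 -m crank '-1 0 0 0 0;-1 0 0 0 0'; python3 -c "
from h import *
go(.4674,-.0638,.06,0.068)
s=shot('side');crop(s,230,120,350,250,4.5,'s5')"
```

```text
time: 9.8
tool_pos: [0.466, -0.0616, 0.1216]
ee_rot: [-2.145, -2.295, 0.001]
wrist_force: [0.3, -0.5, -2.8]
finger_gap: 0.479
time: 9.97
tool_pos: [0.4663, -0.0626, 0.1219]
ee_rot: [2.148, 2.292, -0.003]
wrist_force: [1.0, -0.7, -2.4]
finger_gap: 0.482
tcp [ 0.4663 -0.0626  0.1219] jaw yaw 0.0647 shift mm [-1.2  1.1 61.9]
turn about tool z -0.003 alt 3.138 q7 -0.224
```

View pics/s5.png

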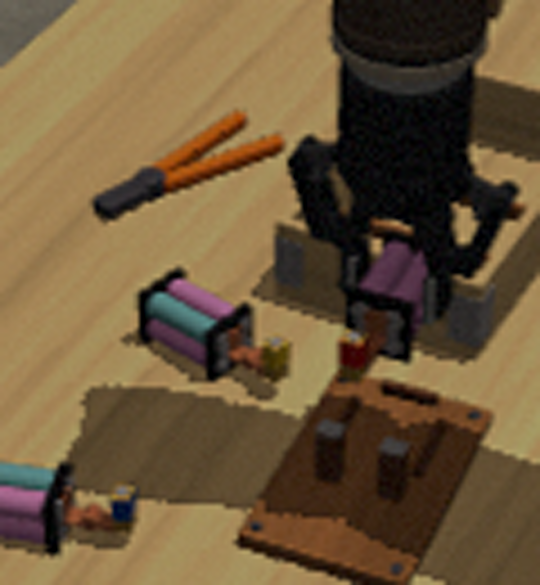

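```bash
python3 -c "
from h import *
s=shot('side');overlay(s,[('mod',.4663,-.0626,-1.506,.109),('jig',.467,-.0588,-1.503)],230,120,350,250,4.5,'s6')"
```

```text
(no output)
```

View pics/s6.png

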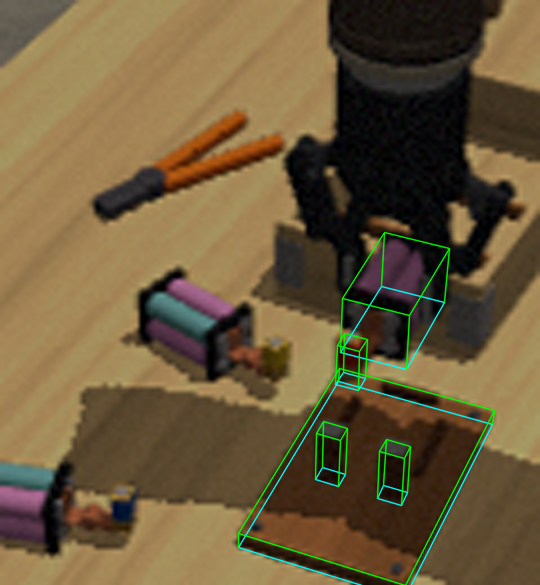

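```bash
python3 -m crank '-1 0 1 20 0;-1 0 0 20 0;-1 0 0 20 0;-1 0 0 0 0;-1 0 0 0 0'; python3 -c "
from h import *
go(.4674,-.0638,.0245,0.068)
s=shot('side');crop(s,230,120,350,250,4.5,'s7')"
```

```text
time: 10.48
tool_pos: [0.4696, -0.0605, 0.0615]
ee_rot: [-2.146, -2.292, 0.0]
wrist_force: [-0.2, -0.0, -2.1]
finger_gap: 0.483
tcp [ 0.4696 -0.0605  0.0615] jaw yaw 0.0658 shift mm [-3.2 -2.4 37. ]
turn about tool z -0.002 alt 3.139 q7 -0.309
```

View pics/s7.png

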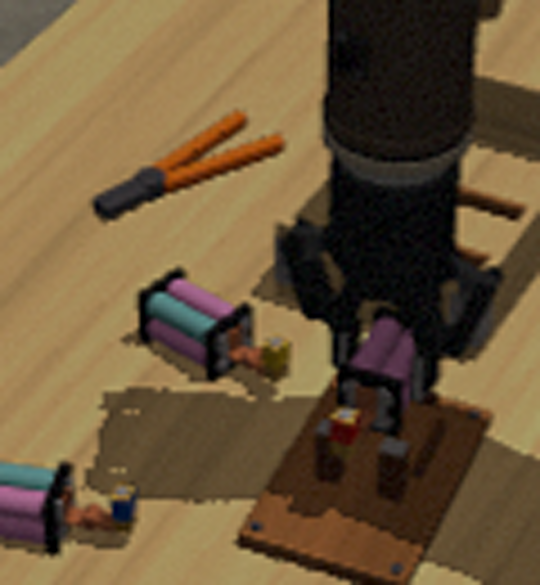

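```bash
python3 -m crank '-1 -3 -2.4 10 0;-1 0 0 8 0;-1 0 0 8 0;-1 0 0 0 0;-1 0 0 0 0'; python3 -c "
from h import *
go(.4674,-.0638,.0245,0.068)
s=shot('side');crop(s,230,120,350,250,4.5,'s8')"
```

```text
time: 10.95
tool_pos: [0.4666, -0.0644, 0.0355]
ee_rot: [-2.149, -2.291, 0.001]
wrist_force: [-0.3, 0.2, -2.9]
finger_gap: 0.48
tcp [ 0.4666 -0.0644  0.0355] jaw yaw 0.064 shift mm [ 0.6  0.9 11. ]
turn about tool z -0.004 alt 3.138 q7 -0.343
```

View pics/s8.png

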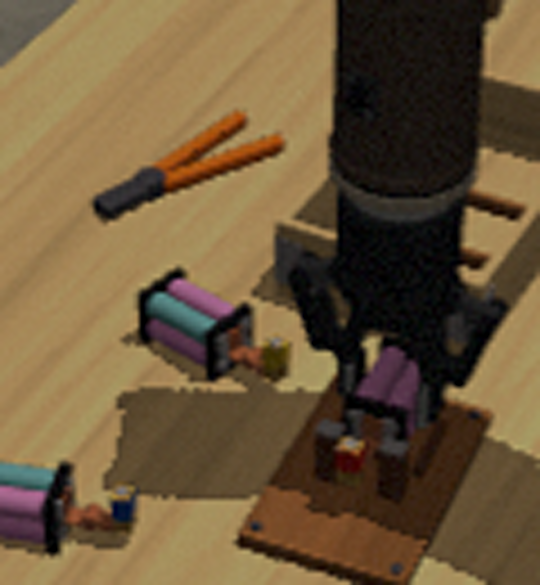

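The busbar is entering the slot (terminal at about (349,455), posts at (327,450) and (392,470)). Going on down.

```bash
python3 -m crank '-1 0 1 5 0;-1 0 0 4 0;-1 0 0 0 0;-1 0 0 0 0'; python3 -m crank '-1 0 0 2 0;-1 0 0 0 0;-1 0 0 0 0'; python3 -c "
from h import *
go(.4674,-.0638,.0245,0.068)"
```

```text
time: 11.33
tool_pos: [0.4678, -0.0644, 0.0267]
ee_rot: [-2.149, -2.291, 0.0]
wrist_force: [-0.7, -1.1, -2.1]
finger_gap: 0.482
time: 11.58
tool_pos: [0.4679, -0.0644, 0.0249]
ee_rot: [2.149, 2.291, -0.0]
wrist_force: [0.5, -0.2, -3.1]
finger_gap: 0.48
tcp [ 0.4679 -0.0644  0.0249] jaw yaw 0.064 shift mm [ 0.6 -0.5  0.4]
turn about tool z -0.004 alt 3.138 q7 -0.359
```

```bash
python3 -m crank '-1 0 0 1.5 0;-1 0 0 0 0;-1 0 0 0 0'; python3 -m crank '-1 0 0 1.5 0;-1 0 0 0 0;-1 0 0 0 0'; python3 -c "
from h import *
s=shot('side');crop(s,230,120,350,250,4.5,'s9')"
```

```text
time: 11.83
tool_pos: [0.4681, -0.0644, 0.0244]
ee_rot: [2.149, 2.291, -0.0]
wrist_force: [-4.0, 0.1, 15.9]
finger_gap: 0.478
time: 12.08
tool_pos: [0.4681, -0.0645, 0.0243]
ee_rot: [2.148, 2.29, -0.001]
wrist_force: [-11.8, -0.0, 42.7]
finger_gap: 0.481
```

View pics/s9.png

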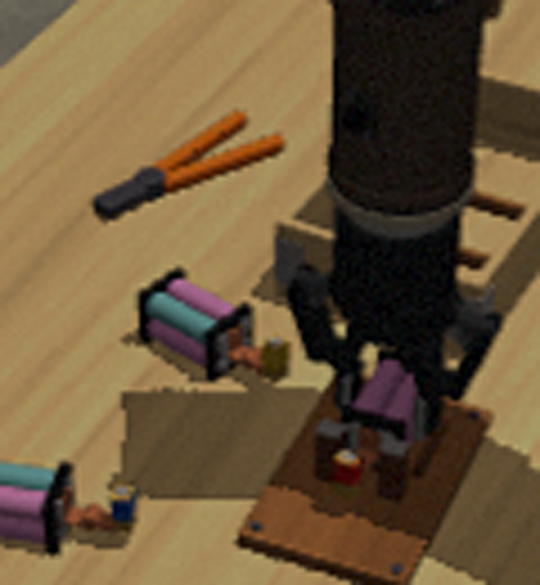

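```bash
python3 -m crank '-1 0 0 -2.6 0;-1 0 0 0 0;0.4 0 0 0 0;0.4 0 0 0 0;0.4 0 0 0 0'; python3 -m crank '0.4 0 0 -5 0;0.4 0 0 -25 0;0.4 0 0 -35 0;0.4 0 0 -35 0;0.4 0 0 0 0';python3 -m crank '0 0 0 0 0;0 0 0 0 0'; python3 -c "
from h import *
s=shot('side');crop(s,230,120,350,250,4.5,'s10')
overlay(s,[('mod',.4681,-.0645,-1.506,.012)],250,170,350,250,7,'s11')"
```

```text
time: 12.55
tool_pos: [0.468, -0.0644, 0.0244]
ee_rot: [-2.149, -2.291, -0.0]
wrist_force: [0.9, -0.4, 0.6]
finger_gap: 0.7
time: 12.97
tool_pos: [0.4713, -0.0638, 0.1302]
ee_rot: [2.144, 2.287, 0.008]
wrist_force: [1.9, -0.1, -0.7]
finger_gap: 0.699
time: 13.13
tool_pos: [0.4677, -0.0647, 0.1245]
ee_rot: [2.15, 2.291, -0.0]
wrist_force: [-1.2, 0.4, -0.3]
finger_gap: 0.499
```

View pics/s10.png

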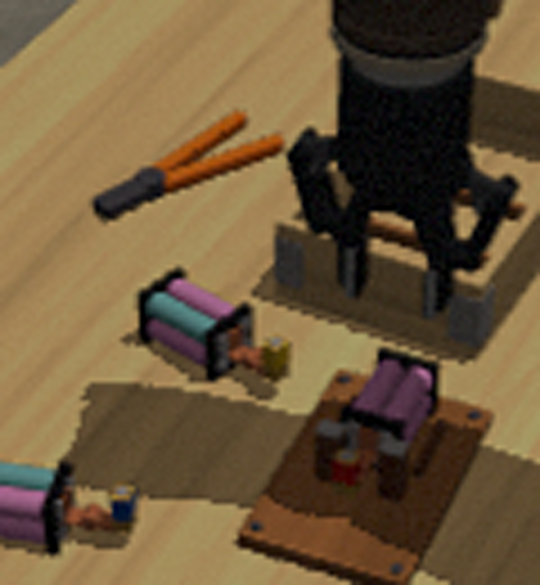

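View pics/s11.png

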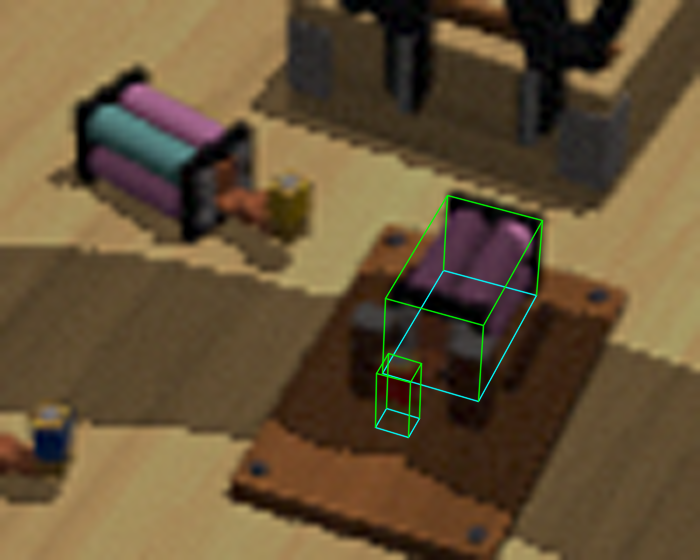

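```bash
python3 -c "
from h import *
go(.463,.0085,.075,0.068)"
```

```text
tcp [ 0.4672 -0.0646  0.1239] jaw yaw 0.0637 shift mm [73.2  0.5 48.9]
turn about tool z -0.004 alt 3.137 q7 -0.219
```

```bash
python3 -m crank '0 25 0 0 -0.004;0 25 0.5 0 0;0 23 0 15 0;0 0 0 33 0;0 0 0 0 0'; python3 -m crank '0 0 0 0 0'; python3 -c "
from h import *
go(.463,.0085,.031,0.068)
s=shot('side');crop(s,230,120,350,250,4.5,'s12')"
```

```text
time: 13.6
tool_pos: [0.46, 0.0093, 0.0721]
ee_rot: [-2.137, -2.295, 0.008]
wrist_force: [-2.2, -1.4, -1.2]
finger_gap: 0.499
time: 13.68
tool_pos: [0.4614, 0.0082, 0.0749]
ee_rot: [-2.141, -2.294, 0.007]
wrist_force: [-0.4, -0.6, 0.6]
finger_gap: 0.497
tcp [0.4614 0.0082 0.0749] jaw yaw 0.0691 shift mm [ 0.1  1.9 43.9]
turn about tool z 0.001 alt -3.14 q7 -0.447
```

View pics/s12.png

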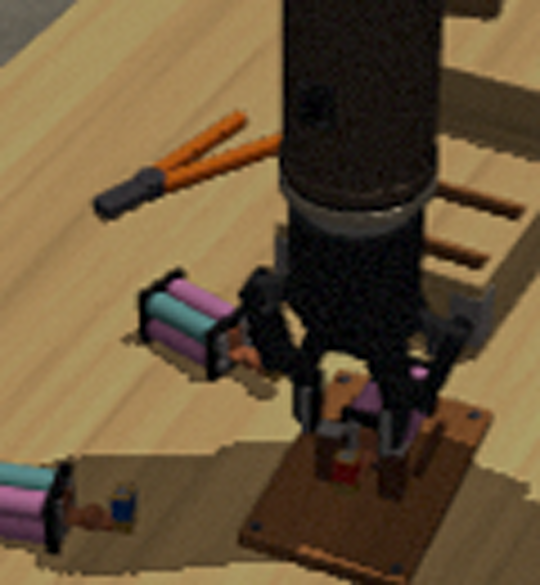

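```bash
python3 -m crank '0 0 1 15 0;0 0 0 15 0;0 0 0 8 0;0 0 0 0 0;0 0 0 0 0'; python3 -c "
from h import *
go(.463,.0085,.031,0.068)
s=shot('side');crop(s,250,170,350,250,7,'s13')"
```

```text
time: 14.15
tool_pos: [0.4648, 0.0081, 0.0391]
ee_rot: [2.145, 2.295, -0.0]
wrist_force: [0.2, -0.2, -1.0]
finger_gap: 0.501
tcp [0.4648 0.0081 0.0391] jaw yaw 0.0672 shift mm [ 0.5 -1.7  8.1]
turn about tool z -0.001 alt 3.141 q7 -0.507
```

View pics/s13.png

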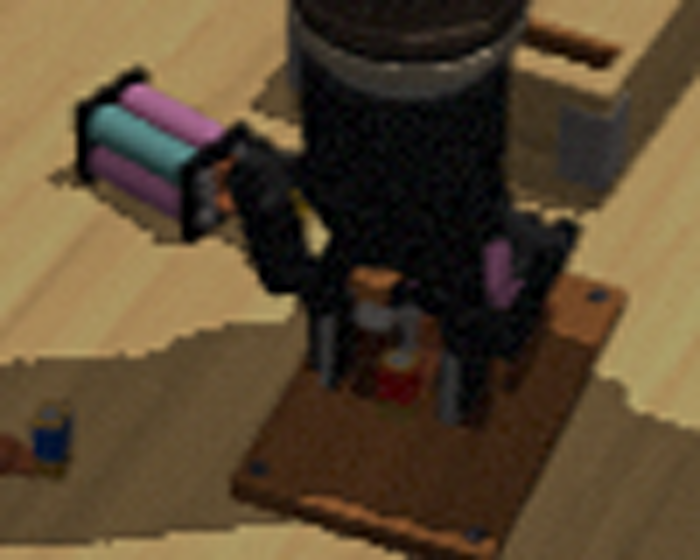

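```bash
python3 -m crank '0 0 -1.5 7 0;0 0 0 0 0;0 0 0 0 0;-1 0 0 0 0;-1 0 0 0 0'; python3 -m crank '-1 0 0 0 0;-1 0 0 0 0;-1 0 0 0 0;-1 0 0 0 0;-1 0 0 0 0'
```

```text
time: 14.62
tool_pos: [0.4632, 0.0085, 0.0317]
ee_rot: [2.145, 2.295, 0.0]
wrist_force: [0.1, 1.4, 0.1]
finger_gap: 0.225
time: 15.03
tool_pos: [0.4633, 0.0086, 0.0317]
ee_rot: [2.144, 2.296, 0.001]
wrist_force: [-0.9, 0.7, 4.5]
finger_gap: 0.15
```

```bash
python3 -m crank '-1 2 0 0 0;-1 0 0 0 0';python3 -m crank '-1 2 0 0 0;-1 0 0 0 0'; python3 -m crank '-1 1.5 0 0 0;-1 0 0 0 0'
```

```text
time: 15.2
tool_pos: [0.4631, 0.0101, 0.0316]
ee_rot: [2.145, 2.295, -0.0]
wrist_force: [0.8, -2.9, 2.0]
finger_gap: 0.151
time: 15.37
tool_pos: [0.4629, 0.0121, 0.0315]
ee_rot: [2.145, 2.295, -0.001]
wrist_force: [1.1, -4.0, 3.1]
finger_gap: 0.147
time: 15.53
tool_pos: [0.4626, 0.0138, 0.0315]
ee_rot: [2.145, 2.295, -0.001]
wrist_force: [0.5, -3.8, 3.7]
finger_gap: 0.151
```

```bash
python3 -m crank '-1 1.5 0 0 0;-1 0 0 0 0'; python3 -m crank '-1 1.5 0 0 0;-1 0 0 0 0'
```

```text
time: 15.7
tool_pos: [0.4624, 0.0155, 0.0315]
ee_rot: [-2.145, -2.296, 0.0]
wrist_force: [0.0, -4.3, 4.1]
finger_gap: 0.149
time: 15.87
tool_pos: [0.4624, 0.0171, 0.0315]
ee_rot: [-2.144, -2.296, 0.0]
wrist_force: [0.6, -4.9, 4.0]
finger_gap: 0.15
```

```bash
python3 -m crank '-1 1.5 0 0 0;-1 0 0 0 0'
```

```text
time: 16.03
tool_pos: [0.4623, 0.0187, 0.0315]
ee_rot: [-2.144, -2.296, 0.0]
wrist_force: [0.0, -4.0, 2.4]
finger_gap: 0.15
```

```bash
python3 -m crank '-1 1 0 0 0;-1 0 0 0 0'; python3 -m crank '-1 1 0 0 0;-1 0 0 0 0'
```

```text
time: 16.2
tool_pos: [0.4623, 0.0196, 0.0315]
ee_rot: [-2.144, -2.296, 0.0]
wrist_force: [-0.4, -4.5, 3.5]
finger_gap: 0.15
time: 16.37
tool_pos: [0.4622, 0.0206, 0.0315]
ee_rot: [-2.145, -2.296, -0.0]
wrist_force: [0.1, -4.8, 2.7]
finger_gap: 0.148
```

```bash
python3 -m crank '-1 1 0 0 0;-1 0 0 0 0'; python3 -c "
from h import *
s=shot('side');crop(s,250,170,350,250,7,'s14')"
```

```text
time: 16.53
tool_pos: [0.4622, 0.0213, 0.0315]
ee_rot: [2.145, 2.295, -0.0]
wrist_force: [-0.4, -5.9, 3.6]
finger_gap: 0.15
```

View pics/s14.png

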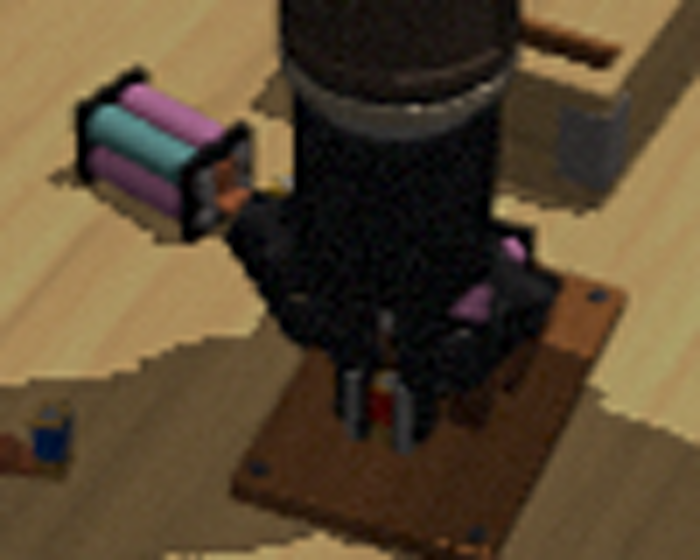

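```bash
python3 -m crank '-1 1 0 0 0;-1 0 0 0 0;-1 0 0 0 0'; python3 -m crank '-1 1 0 0 0;-1 0 0 0 0;-1 0 0 0 0'
```

```text
time: 16.83
tool_pos: [0.4621, 0.0219, 0.0315]
ee_rot: [2.145, 2.295, -0.001]
wrist_force: [0.4, -5.8, 4.1]
finger_gap: 0.143
time: 17.08
tool_pos: [0.4621, 0.0225, 0.0315]
ee_rot: [2.145, 2.294, -0.002]
wrist_force: [0.2, -8.2, 3.9]
finger_gap: 0.149
```

```bash
python3 -m crank '-1 1 0 0 0;-1 0 0 0 0;-1 0 0 0 0'
```

```text
time: 17.33
tool_pos: [0.462, 0.0231, 0.0315]
ee_rot: [2.145, 2.294, -0.002]
wrist_force: [1.0, -8.9, 3.3]
finger_gap: 0.15
```

```bash
python3 -m crank '-1 1 0 0 0;-1 0 0 0 0;-1 0 0 0 0'; python3 -m crank '-1 1 0 0 0;-1 0 0 0 0;-1 0 0 0 0'
```

```text
time: 17.58
tool_pos: [0.462, 0.0238, 0.0314]
ee_rot: [2.145, 2.293, -0.003]
wrist_force: [1.7, -9.2, 4.0]
finger_gap: 0.149
time: 17.83
tool_pos: [0.4619, 0.0244, 0.0314]
ee_rot: [2.146, 2.293, -0.003]
wrist_force: [1.3, -11.5, 4.1]
finger_gap: 0.144
```

```bash
python3 -m crank '-1 1 0 0 0;-1 0 0 0 0;-1 0 0 0 0'
```

```text
time: 18.08
tool_pos: [0.4619, 0.025, 0.0314]
ee_rot: [2.146, 2.292, -0.004]
wrist_force: [2.6, -12.4, 2.0]
finger_gap: 0.149
```

```bash
python3 -m crank '-1 0 0 0 0;-1 0 0 0 0;-1 0 0 0 0;-1 0 0 0 0;-1 0 0 0 0'; python3 -m crank '-1 0 0 0 0;-1 0 0 0 0;-1 0 0 0 0;-1 0 0 0 0;-1 0 0 0 0';python3 -m crank '-1 0 0 0 0;-1 0 0 0 0;-1 0 0 0 0;-1 0 0 0 0;-1 0 0 0 0';python3 -m crank '-1 0 0 0 0;-1 0 0 0 0;-1 0 0 0 0;-1 0 0 0 0;-1 0 0 0 0'
```

```text
time: 18.5
tool_pos: [0.4619, 0.025, 0.0314]
ee_rot: [2.146, 2.292, -0.004]
wrist_force: [1.8, -12.6, 2.6]
finger_gap: 0.151
time: 18.92
tool_pos: [0.4619, 0.025, 0.0314]
ee_rot: [2.146, 2.292, -0.004]
wrist_force: [1.8, -12.7, 3.7]
finger_gap: 0.151
time: 19.33
tool_pos: [0.4619, 0.025, 0.0314]
ee_rot: [2.146, 2.292, -0.004]
wrist_force: [2.0, -11.4, 3.6]
finger_gap: 0.147
time: 19.75
tool_pos: [0.4619, 0.025, 0.0314]
ee_rot: [2.146, 2.292, -0.004]
wrist_force: [2.1, -12.5, 3.5]
finger_gap: 0.152
```

```bash
python3 -m crank '-1 0 0 0 0;-1 0 0 0 0;-1 0 0 0 0;-1 0 0 0 0;-1 0 0 0 0'; python3 -m crank '-1 0 0 0 0;-1 0 0 0 0;-1 0 0 0 0;-1 0 0 0 0;-1 0 0 0 0';python3 -m crank '-1 0 0 0 0;-1 0 0 0 0;-1 0 0 0 0;-1 0 0 0 0;-1 0 0 0 0';python3 -m crank '-1 0 0 0 0;-1 0 0 0 0;-1 0 0 0 0;-1 0 0 0 0;-1 0 0 0 0'
```

```text
time: 20.17
tool_pos: [0.4619, 0.025, 0.0314]
ee_rot: [2.146, 2.292, -0.004]
wrist_force: [3.0, -12.3, 3.3]
finger_gap: 0.148
time: 20.58
tool_pos: [0.4619, 0.025, 0.0314]
ee_rot: [2.146, 2.292, -0.004]
wrist_force: [1.7, -12.5, 3.7]
finger_gap: 0.149
time: 21.0
tool_pos: [0.4619, 0.025, 0.0314]
ee_rot: [2.146, 2.292, -0.004]
wrist_force: [1.4, -11.9, 3.3]
finger_gap: 0.146
time: 21.42
tool_pos: [0.4619, 0.025, 0.0314]
ee_rot: [2.146, 2.292, -0.004]
wrist_force: [2.0, -12.9, 3.3]
finger_gap: 0.15
```

```bash
python3 -m crank '-1 -3 0 0 0;-1 -3 0 0 0;-1 -2 0 0 0;-1 0 0 0 0;-1 0 0 0 0'; python3 -m crank '0 0 0 0 0;0 0 0 0 0;0 0 0 0 0;0 0 0 0 0';python3 -m crank '0 0 0 -10 0;0 0 0 -30 0;0 0 0 -30 0;0 0 0 -20 0;0 0 0 0 0';  python3 -c "
from h import *
go(.467,-.0588,.12,0.068)
s=shot('side');overlay(s,[('mod',.467,-.0588,-1.503,.012)],250,170,350,250,7,'s15');crop(s,250,170,350,250,7,'s16')"
```

```text
time: 21.83
tool_pos: [0.4623, 0.0199, 0.0316]
ee_rot: [-2.144, -2.296, -0.001]
wrist_force: [-0.6, -2.7, 4.6]
finger_gap: 0.15
time: 22.17
tool_pos: [0.4623, 0.0199, 0.0314]
ee_rot: [-2.144, -2.296, -0.0]
wrist_force: [0.5, 0.4, 1.2]
finger_gap: 0.501
time: 22.58
tool_pos: [0.4646, 0.0202, 0.1258]
ee_rot: [2.141, 2.293, 0.007]
wrist_force: [0.9, -0.0, 0.5]
finger_gap: 0.501
tcp [0.4646 0.0202 0.1258] jaw yaw 0.0682 shift mm [-79.   -3.1   5.8]
turn about tool z 0.0 alt -3.141 q7 -0.405
```

View pics/s15.png

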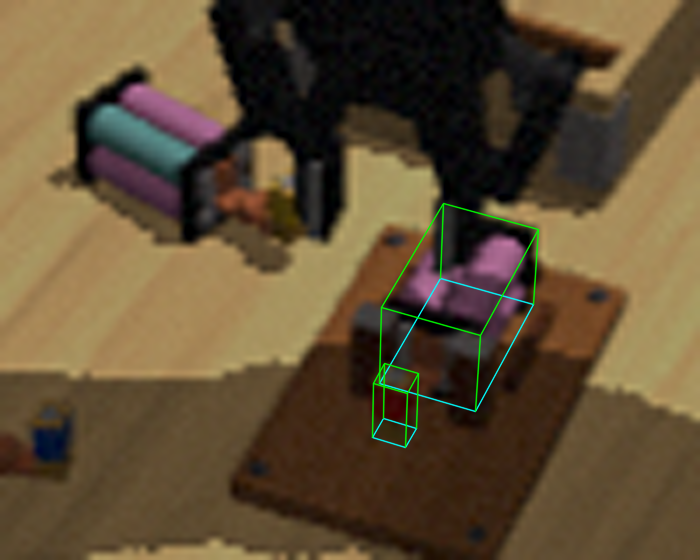

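View pics/s16.png

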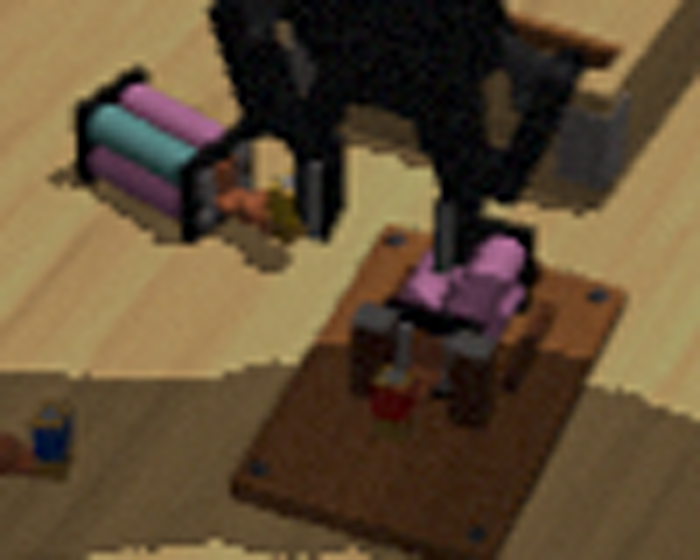

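```bash
python3 -m crank '0.35 -27 -1 0 0;0.35 -27 -1 0 0;0.35 -26 -1 0 0;0.35 0 0 30 0;0.35 0 0 20 0'; python3 -m crank '0.35 0 0 0 0;0.35 0 0 0 0'; python3 -c "
from h import *
go(.4675,-.060,.026,0.068)"
```

```text
time: 23.05
tool_pos: [0.4643, -0.0629, 0.0701]
ee_rot: [2.149, 2.291, -0.001]
wrist_force: [0.5, 0.2, 0.1]
finger_gap: 0.677
time: 23.22
tool_pos: [0.4635, -0.0602, 0.0707]
ee_rot: [-2.142, -2.294, 0.003]
wrist_force: [0.4, 0.9, -0.1]
finger_gap: 0.675
tcp [ 0.4635 -0.0602  0.0707] jaw yaw 0.0687 shift mm [-0.1  4.2 44.7]
turn about tool z 0.001 alt -3.141 q7 -0.3
```

```bash
python3 -m crank '0.35 0 2 15 0;0.35 0 0 15 0;0.35 0 0 0 0;0.35 0 0 0 0'; python3 -c "
from h import *
go(.4675,-.060,.026,0.068)"
```

```text
time: 23.55
tool_pos: [0.4668, -0.0599, 0.0422]
ee_rot: [-2.143, -2.297, 0.0]
wrist_force: [-0.0, 0.1, 0.3]
finger_gap: 0.674
tcp [ 0.4668 -0.0599  0.0422] jaw yaw 0.0691 shift mm [-0.1  0.7 16.2]
turn about tool z 0.001 alt -3.14 q7 -0.345
```

```bash
python3 -m crank '0.35 0 0.5 15 0;0.35 0 0 0 0;0.35 0 0 0 0;-1 0 0 0 0;-1 0 0 0 0'; python3 -m crank '-1 0 0 0 0;-1 0 0 0 0;-1 0 0 0 0;-1 0 0 0 0'; python3 -c "
from h import *
go(.4675,-.060,.026,0.068)"
```

```text
time: 23.97
tool_pos: [0.4677, -0.0604, 0.0278]
ee_rot: [2.144, 2.295, 0.001]
wrist_force: [-0.4, -0.8, 4.1]
finger_gap: 0.48
time: 24.3
tool_pos: [0.4677, -0.0604, 0.0278]
ee_rot: [2.144, 2.295, 0.001]
wrist_force: [-1.3, 0.2, 8.1]
finger_gap: 0.482
tcp [ 0.4677 -0.0604  0.0278] jaw yaw 0.068 shift mm [ 0.4 -0.2  1.8]
turn about tool z 0.0 alt -3.142 q7 -0.369
```

```bash
python3 -m crank '-1 0 0 -25 0;-1 0 0 -30 0;-1 0 0 -35 0;-1 0 0 -30 0;-1 0 0 0 0'; python3 -m crank '-1 -36 9 0 0;-1 -36 9 0 0;-1 -36 9 0 0;-1 -36 9 0 0;-1 -36 9 0 0'; python3 -m crank '-1 -36 9 0 0;-1 -36 9 0 0;-1 -36 9 0 0;-1 0 0 0 -0.12;-1 0 0 0 -0.12';python3 -m crank '-1 0 0 0 -0.12;-1 0 0 0 -0.12;-1 0 0 0 -0.12;-1 0 0 0 -0.12;-1 0 0 0 -0.12';python3 -m crank '-1 0 0 0 -0.12;-1 0 0 0 -0.12;-1 0 0 0 -0.12;-1 0 0 0 -0.12;-1 0 0 0 -0.12'; python3 -c "
from h import *
go(.5435,-.369,.12,1.544)"
```

```text
time: 24.72
tool_pos: [0.4703, -0.06, 0.1523]
ee_rot: [2.14, 2.291, 0.008]
wrist_force: [1.8, 0.2, -2.4]
finger_gap: 0.481
time: 25.13
tool_pos: [0.524, -0.2387, 0.1464]
ee_rot: [-2.144, -2.295, 0.001]
wrist_force: [1.7, 0.8, -2.2]
finger_gap: 0.481
time: 25.55
tool_pos: [0.5578, -0.3459, 0.1455]
ee_rot: [-1.853, -2.536, 0.002]
wrist_force: [0.2, 1.8, -2.6]
finger_gap: 0.483
time: 25.97
tool_pos: [0.558, -0.3428, 0.1461]
ee_rot: [-1.013, -2.973, -0.0]
wrist_force: [0.6, 0.8, -3.2]
finger_gap: 0.477
time: 26.38
tool_pos: [0.558, -0.3428, 0.1461]
ee_rot: [-0.089, -3.139, -0.0]
wrist_force: [0.8, 0.5, -2.6]
finger_gap: 0.478
tcp [ 0.558  -0.3428  0.1461] jaw yaw 1.5138 shift mm [ 13.  -26.9  26.1]
turn about tool z -0.03 alt 3.111 q7 1.517
```

```bash
python3 -m crank '-1 13 -26.5 0 -0.03;-1 0 0 0 0;-1 0 0 0 0'; python3 -c "
from h import *
go(.5435,-.369,.1,1.544)
p,M,a=tcp()
s=shot('side');overlay(s,[('mod',p[0],p[1],a-1.571,p[2]-.016),('case',.5233,-.3004,-.027)],280,80,400,220,4.2,'s20');t=shot('top');overlay(t,[('case',.5233,-.3004,-.027)],335,160,475,280,5,'t20')"
```

```text
time: 26.63
tool_pos: [0.5422, -0.3708, 0.1456]
ee_rot: [-0.058, -3.139, 0.001]
wrist_force: [0.9, 0.4, -3.0]
finger_gap: 0.476
tcp [ 0.5422 -0.3708  0.1456] jaw yaw 1.5339 shift mm [-1.4  1.8 45.6]
turn about tool z -0.01 alt 3.132 q7 1.583
```

View pics/s20.png

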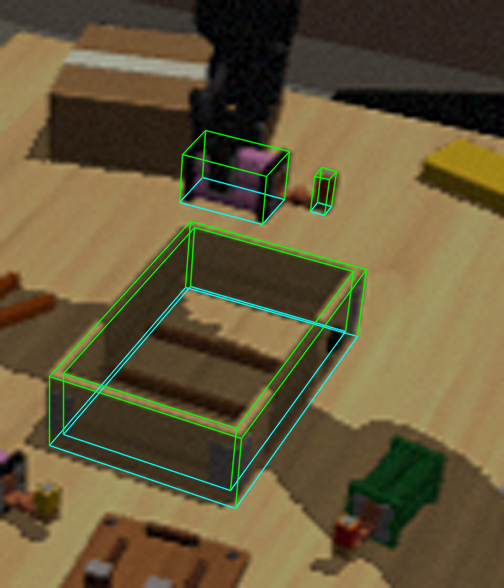

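View pics/t20.png

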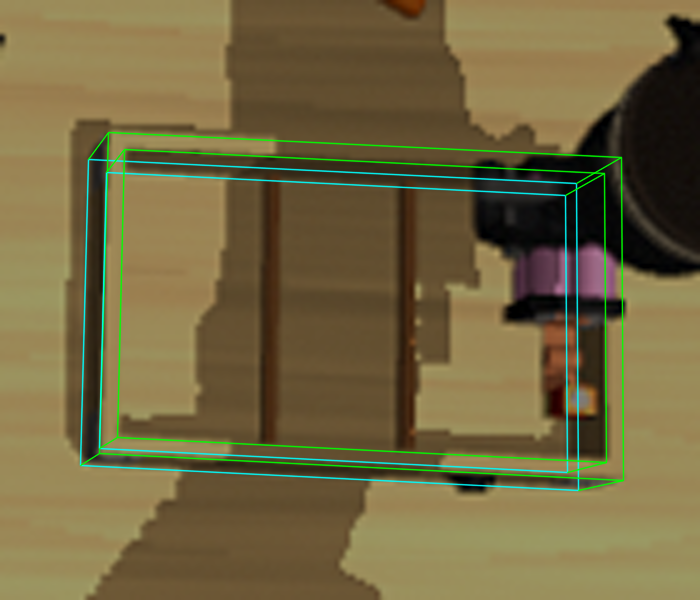

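```bash
python3 -m crank '-1 -1.4 1.8 20 -0.01;-1 0 0 25 0;-1 0 0 25 0;-1 0 0 20 0;-1 0 0 0 0'; python3 -m crank '-1 0 0 0 0;-1 0 0 0 0'; python3 -c "
from h import *
go(.5435,-.369,.026,1.544)
s=shot('side');crop(s,280,80,400,220,4.2,'s21')"
```

```text
time: 27.15
tool_pos: [0.5431, -0.365, 0.0523]
ee_rot: [-0.034, -3.136, -0.005]
wrist_force: [-1.3, -0.1, -2.9]
finger_gap: 0.482
time: 27.32
tool_pos: [0.5467, -0.3663, 0.058]
ee_rot: [0.035, 3.14, -0.0]
wrist_force: [0.1, 0.1, -2.4]
finger_gap: 0.478
tcp [ 0.5467 -0.3663  0.058 ] jaw yaw 1.5486 shift mm [ 3.1 -2.8 32. ]
turn about tool z 0.005 alt -3.137 q7 1.523
```

View pics/s21.png

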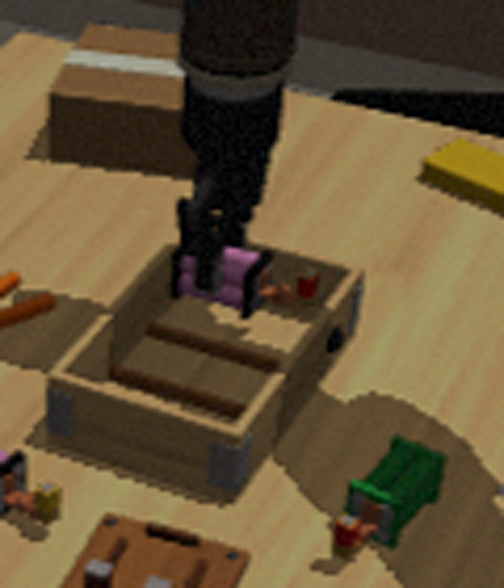

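```bash
python3 -m crank '-1 3 -2 12 0;-1 0 0 12 0;-1 0 0 5 0;-1 0 0 0 0;-1 0 0 0 0'; python3 -c "
from h import *
go(.5435,-.369,.024,1.544)"
```

```text
time: 27.78
tool_pos: [0.542, -0.3685, 0.0269]
ee_rot: [-0.036, -3.14, -0.001]
wrist_force: [0.5, 0.2, -2.3]
finger_gap: 0.479
tcp [ 0.542  -0.3685  0.0269] jaw yaw 1.548 shift mm [-1.5 -0.4  2.9]
turn about tool z 0.004 alt -3.138 q7 1.504
```

```bash
python3 -m crank '-1 0 0 2 0;-1 0 0 0 0;-1 0 0 0 0'; python3 -m crank '-1 0 0 1 0;-1 0 0 0 0;-1 0 0 0 0'
```

```text
time: 28.03
tool_pos: [0.5426, -0.3687, 0.0258]
ee_rot: [0.036, 3.141, -0.0]
wrist_force: [-0.5, -0.7, -2.2]
finger_gap: 0.483
time: 28.28
tool_pos: [0.5424, -0.3687, 0.0246]
ee_rot: [0.036, 3.141, -0.0]
wrist_force: [-0.6, 0.0, -2.5]
finger_gap: 0.484
```

```bash
python3 -m crank '-1 0 0 1 0;-1 0 0 0 0;-1 0 0 0 0'
```

```text
time: 28.53
tool_pos: [0.5426, -0.3688, 0.0239]
ee_rot: [0.036, 3.141, -0.001]
wrist_force: [-2.8, 1.7, 2.6]
finger_gap: 0.48
```

```bash
python3 -m crank '0.3 0 0 0 0;0.3 0 0 0 0;0.3 0 0 0 0;0.3 0 0 -5 0;0.3 0 0 -25 0'; python3 -m crank '0.3 0 0 -35 0;0.3 0 0 -35 0;0.3 0 0 -20 0;0.3 0 0 0 0;0.3 0 0 0 0'; python3 -c "
from h import *
s=shot('side');crop(s,200,80,400,250,4,'s22');t=shot('top','t22')"
```

```text
time: 28.95
tool_pos: [0.5399, -0.3681, 0.0503]
ee_rot: [-0.036, -3.136, -0.004]
wrist_force: [-0.3, -0.2, -0.3]
finger_gap: 0.651
time: 29.37
tool_pos: [0.5432, -0.369, 0.1453]
ee_rot: [0.036, 3.139, -0.003]
wrist_force: [-0.0, 0.3, -0.3]
finger_gap: 0.648
```

View pics/s22.png

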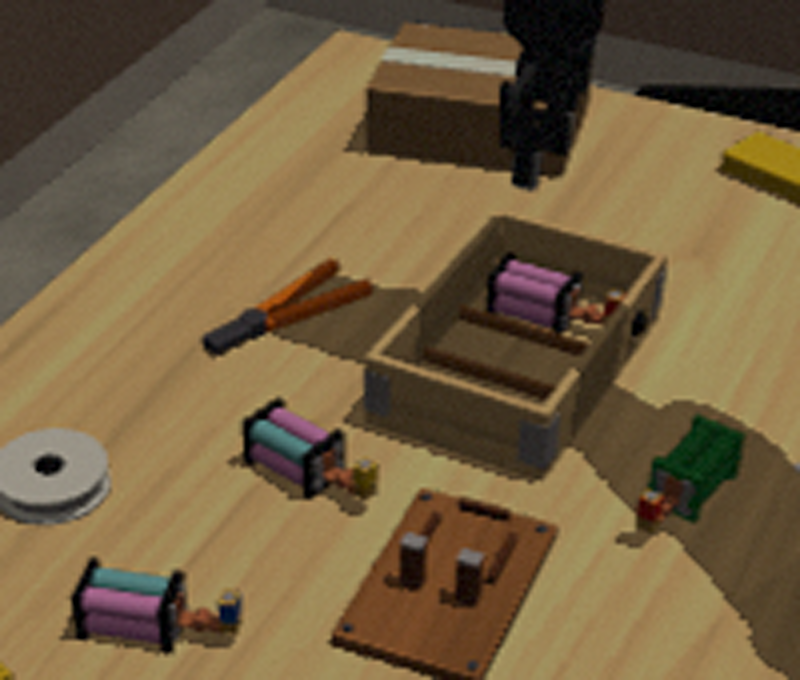

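View pics/t22.png

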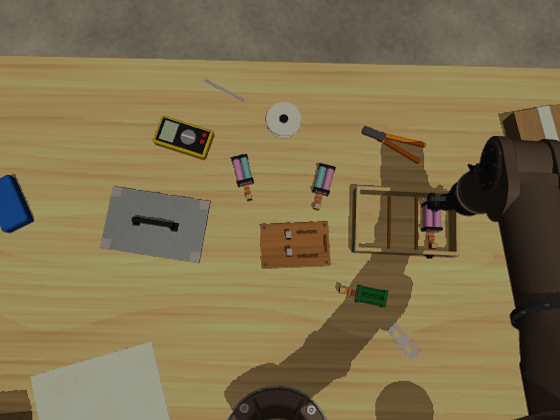

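```bash
python3 -c "
from h import *
go(.6275,-.1017,.14,1.347)"
```

```text
tcp [ 0.5417 -0.3687  0.1428] jaw yaw 1.5478 shift mm [-79.6 268.9   2.7]
turn about tool z 0.201 alt -2.941 q7 1.591
```

```bash
python3 -m crank '0.5 -11 38 0 0;0.5 -11 38 0 0;0.5 -11 38 0 0;0.5 -11 38 0 0;0.5 -11 38 0 0'; python3 -m crank '0.5 -11 38 0 0;0.5 -11 38 0 0;0.5 0 0 0 0.1;0.5 0 0 0 0.1;0.5 0 0 0 0'; python3 -c "
from h import *
go(.6275,-.1017,.06,1.347)"
```

```text
time: 29.88
tool_pos: [0.6011, -0.1784, 0.142]
ee_rot: [-0.037, -3.139, -0.001]
wrist_force: [0.6, 0.2, -1.0]
finger_gap: 0.751
time: 30.3
tool_pos: [0.6249, -0.1034, 0.1421]
ee_rot: [-0.353, -3.119, 0.0]
wrist_force: [-0.9, -0.4, -0.0]
finger_gap: 0.755
tcp [ 0.6249 -0.1034  0.1421] jaw yaw 1.3454 shift mm [-2.4  2.3 82.1]
turn about tool z -0.002 alt 3.14 q7 0.974
```

```bash
python3 -m crank '0.5 -2 2 30 0;0.5 0 0 30 0;0.5 0 0 20 0;0.5 0 0 0 0;0.5 0 0 0 0'; python3 -c "
from h import *
go(.6275,-.1017,.014,1.347)
s=shot('side');crop(s,230,140,330,220,7,'s23')"
```

```text
time: 30.72
tool_pos: [0.6266, -0.1036, 0.0622]
ee_rot: [-0.346, -3.119, -0.0]
wrist_force: [0.9, 0.0, 0.3]
finger_gap: 0.745
tcp [ 0.6266 -0.1036  0.0622] jaw yaw 1.3496 shift mm [-0.6  2.  48.2]
turn about tool z 0.003 alt -3.139 q7 0.916
```

View pics/s23.png

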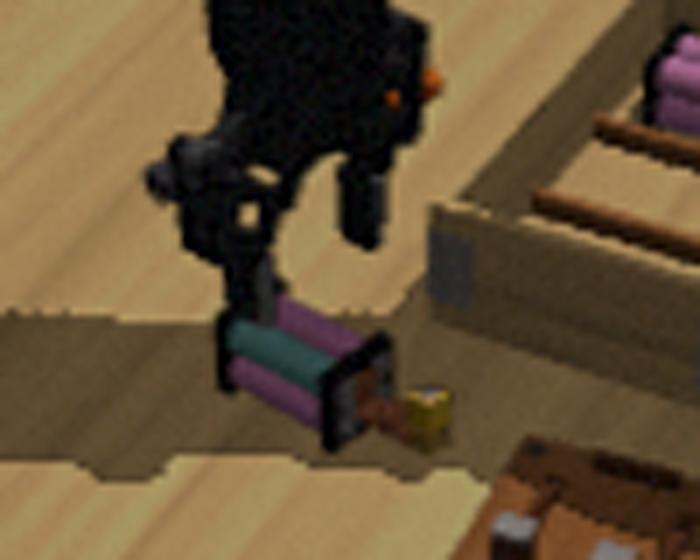

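```bash
python3 -m crank '0.5 -1 1.5 20 0;0.5 0 0 20 0;0.5 0 0 7 0;0.5 0 0 0 0;0.5 0 0 0 0'; python3 -c "
from h import *
go(.6275,-.1017,.014,1.347)"
```

```text
time: 31.18
tool_pos: [0.6298, -0.1018, 0.0177]
ee_rot: [0.349, 3.121, 0.0]
wrist_force: [-0.1, -0.4, 0.5]
finger_gap: 0.746
tcp [ 0.6298 -0.1018  0.0177] jaw yaw 1.3482 shift mm [ 2.2 -0.4  3.7]
turn about tool z 0.001 alt -3.14 q7 0.875
```

```bash
python3 -m crank '0.5 2 0 3.5 0;0.5 0 0 0 0;0.5 0 0 0 0;-1 0 0 0 0;-1 0 0 0 0'; python3 -m crank '-1 0 0 0 0;-1 0 0 0 0;-1 0 0 0 0;-1 0 0 0 0;-1 0 0 0 0'
```

```text
time: 31.6
tool_pos: [0.6275, -0.1015, 0.0136]
ee_rot: [0.349, 3.122, -0.0]
wrist_force: [-9.0, 1.2, 54.4]
finger_gap: 0.484
time: 32.02
tool_pos: [0.6276, -0.1014, 0.0137]
ee_rot: [0.349, 3.121, -0.0]
wrist_force: [-0.8, -0.8, 5.6]
finger_gap: 0.483
```

```bash
python3 -m crank '-1 0 0 -25 0;-1 0 0 -30 0;-1 0 0 -30 0;-1 0 0 -25 0;-1 0 0 0 0'; python3 -m crank '-1 0 0 0 0.12;-1 0 0 0 0.12;-1 0 0 0 0.12;-1 0 0 0 0.12;-1 0 0 0 0.12';python3 -m crank '-1 0 0 0 0.12;-1 0 0 0 0.12;-1 0 0 0 0.12;-1 0 0 0 0.12;-1 0 0 0 0.12';python3 -m crank '-1 0 0 0 0.08;-1 0 0 0 0;-1 0 0 0 0'; python3 -c "
from h import *
go(.4674,-.0630,.12,0.068)"
```

```text
time: 32.43
tool_pos: [0.6299, -0.1006, 0.1283]
ee_rot: [0.348, 3.115, 0.001]
wrist_force: [0.5, 0.0, -2.4]
finger_gap: 0.483
time: 32.85
tool_pos: [0.6266, -0.1015, 0.1221]
ee_rot: [-1.265, -2.875, 0.001]
wrist_force: [0.3, 0.1, -3.0]
finger_gap: 0.483
time: 33.27
tool_pos: [0.6266, -0.1014, 0.1221]
ee_rot: [-2.058, -2.373, 0.002]
wrist_force: [-0.5, -0.1, -2.1]
finger_gap: 0.48
time: 33.52
tool_pos: [0.6268, -0.1013, 0.1224]
ee_rot: [-2.141, -2.298, 0.001]
wrist_force: [-0.2, -0.3, -2.5]
finger_gap: 0.482
tcp [ 0.6268 -0.1013  0.1224] jaw yaw 0.071 shift mm [  49.5 -156.3    2.6]
turn about tool z 0.003 alt -3.139 q7 -0.144
```

```bash
python3 -m crank '-1 10 -31 0 0.003;-1 10 -31 0 0;-1 10 -31 0 0;-1 10 -31 0 0;-1 9 -31 0 0'; python3 -m crank '-1 0 0 0 0;-1 0 0 20 0;-1 0 0 20 0;-1 0 0 0 0;-1 0 0 0 0'; python3 -c "
from h import *
go(.4674,-.0638,.04,0.068)
p,M,a=tcp()
s=shot('side');overlay(s,[('mod',p[0],p[1],a-1.571,p[2]-.0135)],230,120,350,250,4.5,'s24')"
```

```text
time: 33.93
tool_pos: [0.4676, -0.0622, 0.1227]
ee_rot: [-2.144, -2.296, 0.001]
wrist_force: [-0.0, -0.5, -1.7]
finger_gap: 0.479
time: 34.35
tool_pos: [0.4687, -0.0625, 0.0826]
ee_rot: [-2.144, -2.293, 0.002]
wrist_force: [-0.9, 0.6, -1.4]
finger_gap: 0.482
tcp [ 0.4687 -0.0625  0.0826] jaw yaw 0.0672 shift mm [-1.2 -1.3 42.6]
turn about tool z -0.001 alt 3.141 q7 -0.256
```

View pics/s24.png

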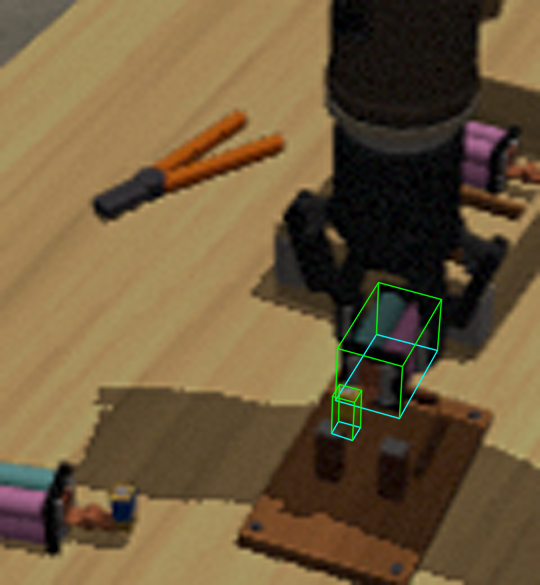

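```bash
python3 -m crank '-1 1 -2 15 0;-1 0 0 15 0;-1 0 0 13 0;-1 0 0 0 0;-1 0 0 0 0'; python3 -c "
from h import *
go(.4674,-.0605,.0255,0.068)
s=shot('side');crop(s,230,120,350,250,4.5,'s25')"
```

```text
time: 34.82
tool_pos: [0.4677, -0.0616, 0.0406]
ee_rot: [-2.147, -2.293, -0.0]
wrist_force: [0.3, -0.5, -1.9]
finger_gap: 0.48
tcp [ 0.4677 -0.0616  0.0406] jaw yaw 0.0658 shift mm [ 1.1 -0.2 15.1]
turn about tool z -0.002 alt 3.139 q7 -0.321
```

View pics/s25.png

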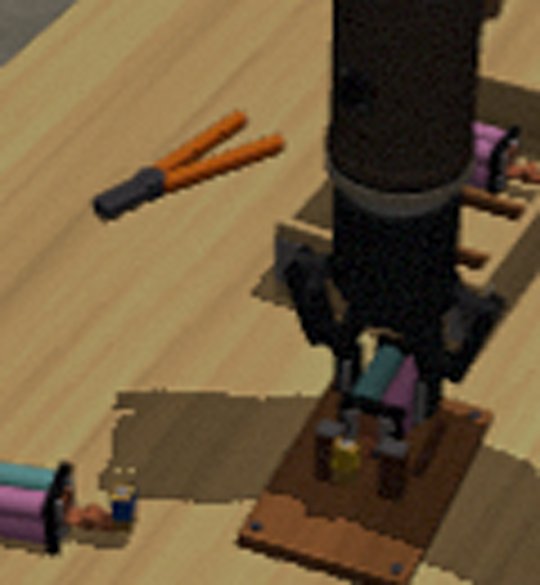

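```bash
python3 -m crank '-1 0 -1 6 0;-1 0 0 5 0;-1 0 0 2 0;-1 0 0 0 0;-1 0 0 0 0'; python3 -m crank '-1 0 0 1.5 0;-1 0 0 0 0;-1 0 0 0 0'
```

```text
time: 35.28
tool_pos: [0.4662, -0.0618, 0.027]
ee_rot: [-2.148, -2.292, 0.0]
wrist_force: [0.1, -0.4, -2.6]
finger_gap: 0.479
time: 35.53
tool_pos: [0.4665, -0.0618, 0.0257]
ee_rot: [2.148, 2.292, 0.0]
wrist_force: [-0.1, -0.5, -1.2]
finger_gap: 0.483
```

```bash
python3 -m crank '-1 0 0 1 0;-1 0 0 0 0;-1 0 0 0 0'
```

```text
time: 35.78
tool_pos: [0.4666, -0.0618, 0.0256]
ee_rot: [2.147, 2.292, -0.0]
wrist_force: [-4.7, 0.1, 18.2]
finger_gap: 0.483
```

```bash
python3 -m crank '-1 0 0 -1 0;-1 0 0 0 0;0.4 0 0 0 0;0.4 0 0 0 0;0.4 0 0 0 0'; python3 -m crank '0.4 0 0 -5 0;0.4 0 0 -25 0;0.4 0 0 -30 0;0 24 0 0 0;0 24 0 0 0';python3 -m crank '0 24 0 0 0;0 0 0 0 0;0 0 0 0 0'; python3 -c "
from h import *
go(.462,.0095,.031,0.068)
s=shot('side');crop(s,250,160,350,250,6,'s26')"
```

```text
time: 36.2
tool_pos: [0.4664, -0.0618, 0.0255]
ee_rot: [2.148, 2.292, 0.0]
wrist_force: [0.2, -0.4, 0.5]
finger_gap: 0.698
time: 36.62
tool_pos: [0.4646, -0.0148, 0.0874]
ee_rot: [2.151, 2.286, 0.003]
wrist_force: [0.4, 1.0, -1.0]
finger_gap: 0.502
time: 36.87
tool_pos: [0.4617, 0.0114, 0.086]
ee_rot: [2.144, 2.296, 0.001]
wrist_force: [-0.7, -0.4, -1.0]
finger_gap: 0.501
tcp [0.4617 0.0114 0.086 ] jaw yaw 0.068 shift mm [-2.   0.2 55. ]
turn about tool z 0.0 alt -3.142 q7 -0.418
```

View pics/s26.png

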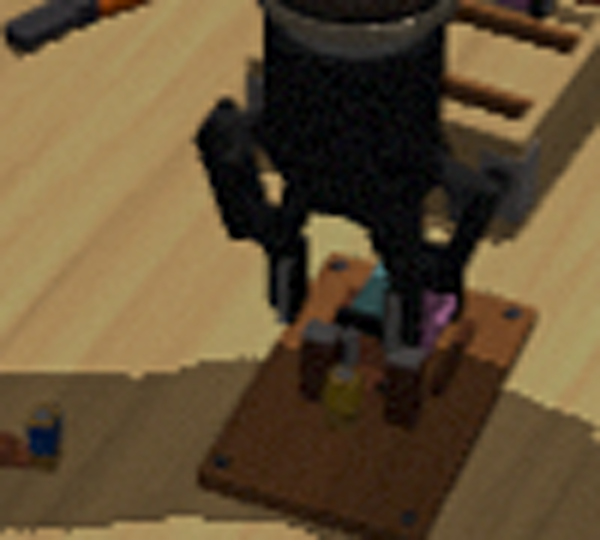

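```bash
python3 -m crank '0 -1.5 0 15 0;0 0 0 15 0;0 0 0 15 0;0 0 0 0 0;0 0 0 0 0'; python3 -c "
from h import *
go(.462,.0095,.031,0.068)
s=shot('side');crop(s,250,160,350,250,6,'s27')"
```

```text
time: 37.33
tool_pos: [0.4612, 0.0076, 0.0402]
ee_rot: [-2.149, -2.29, 0.003]
wrist_force: [-0.2, 0.3, 0.9]
finger_gap: 0.501
tcp [0.4612 0.0076 0.0402] jaw yaw 0.0639 shift mm [1.8 1.  9.2]
turn about tool z -0.004 alt 3.137 q7 -0.482
```

View pics/s27.png

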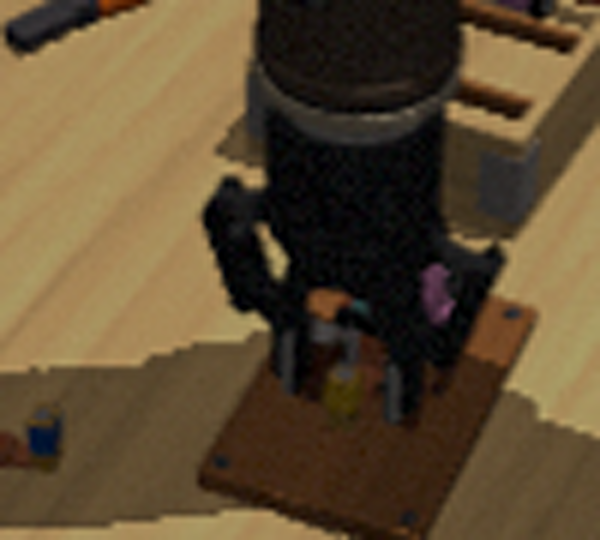

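```bash
python3 -m crank '0 2 0.5 8.5 -0.004;0 0 0 0 0;0 0 0 0 0;-1 0 0 0 0;-1 0 0 0 0'; python3 -m crank '-1 0 0 0 0;-1 0 0 0 0;-1 0 0 0 0;-1 0 0 0 0;-1 0 0 0 0';python3 -m crank '-1 2 0 0 0;-1 0 0 0 0'
```

```text
time: 37.8
tool_pos: [0.4623, 0.0106, 0.0323]
ee_rot: [2.143, 2.296, 0.0]
wrist_force: [-1.0, -0.3, -0.0]
finger_gap: 0.232
time: 38.22
tool_pos: [0.4622, 0.0107, 0.0322]
ee_rot: [2.143, 2.297, 0.0]
wrist_force: [-0.6, 0.9, 4.5]
finger_gap: 0.148
time: 38.38
tool_pos: [0.4621, 0.0123, 0.0321]
ee_rot: [2.143, 2.296, -0.001]
wrist_force: [1.4, -2.7, 3.1]
finger_gap: 0.143
```

```bash
python3 -m crank '-1 1.5 0 0 0;-1 0 0 0 0;-1 0 0 0 0';python3 -m crank '-1 1.5 0 0 0;-1 0 0 0 0;-1 0 0 0 0'
```

```text
time: 38.63
tool_pos: [0.4619, 0.0136, 0.032]
ee_rot: [2.144, 2.296, -0.001]
wrist_force: [0.7, -4.2, 3.6]
finger_gap: 0.148
time: 38.88
tool_pos: [0.4617, 0.0155, 0.032]
ee_rot: [2.143, 2.297, -0.0]
wrist_force: [1.0, -4.7, 3.1]
finger_gap: 0.147
```

```bash
python3 -m crank '-1 1 0 0 0;-1 0 0 0 0;-1 0 0 0 0'
```

```text
time: 39.13
tool_pos: [0.4616, 0.0166, 0.032]
ee_rot: [-2.143, -2.297, 0.0]
wrist_force: [0.6, -3.6, 4.5]
finger_gap: 0.148
```

```bash
python3 -m crank '-1 1 0 0 0;-1 0 0 0 0;-1 0 0 0 0';python3 -m crank '-1 1 0 0 0;-1 0 0 0 0;-1 0 0 0 0'
```

```text
time: 39.38
tool_pos: [0.4615, 0.0176, 0.032]
ee_rot: [-2.143, -2.297, 0.0]
wrist_force: [0.5, -3.3, 4.1]
finger_gap: 0.15
time: 39.63
tool_pos: [0.4615, 0.0186, 0.032]
ee_rot: [-2.143, -2.297, 0.0]
wrist_force: [0.8, -3.8, 2.6]
finger_gap: 0.15
```

```bash
python3 -m crank '-1 1 0 0 0;-1 0 0 0 0;-1 0 0 0 0';python3 -m crank '-1 1 0 0 0;-1 0 0 0 0;-1 0 0 0 0'
```

```text
time: 39.88
tool_pos: [0.4615, 0.0194, 0.032]
ee_rot: [2.143, 2.297, -0.0]
wrist_force: [-0.4, -4.9, 3.2]
finger_gap: 0.148
time: 40.13
tool_pos: [0.4614, 0.02, 0.032]
ee_rot: [2.144, 2.296, -0.001]
wrist_force: [0.7, -6.9, 4.2]
finger_gap: 0.148
```

```bash
python3 -m crank '-1 1 0 0 0;-1 0 0 0 0;-1 0 0 0 0';python3 -m crank '-1 1 0 0 0;-1 0 0 0 0;-1 0 0 0 0'; python3 -m crank '-1 1 0 0 0;-1 0 0 0 0;-1 0 0 0 0'
```

```text
time: 40.38
tool_pos: [0.4613, 0.0207, 0.032]
ee_rot: [2.144, 2.296, -0.002]
wrist_force: [0.5, -7.9, 4.1]
finger_gap: 0.149
time: 40.63
tool_pos: [0.4612, 0.0213, 0.032]
ee_rot: [2.144, 2.295, -0.002]
wrist_force: [1.3, -9.0, 4.6]
finger_gap: 0.148
time: 40.88
tool_pos: [0.4611, 0.022, 0.0319]
ee_rot: [2.144, 2.295, -0.003]
wrist_force: [0.3, -9.6, 4.5]
finger_gap: 0.15
```

```bash
python3 -m crank '-1 1 0 0 0;-1 0 0 0 0;-1 0 0 0 0'
```

```text
time: 41.13
tool_pos: [0.4611, 0.0226, 0.0319]
ee_rot: [2.144, 2.294, -0.003]
wrist_force: [1.5, -11.3, 4.7]
finger_gap: 0.147
```

```bash
python3 -m crank '-1 0.7 0 0 0;-1 0 0 0 0;-1 0 0 0 0;-1 0 0 0 0;-1 0 0 0 0'; python3 -m crank '-1 0 0 0 0;-1 0 0 0 0;-1 0 0 0 0;-1 0 0 0 0;-1 0 0 0 0';python3 -m crank '-1 0 0 0 0;-1 0 0 0 0;-1 0 0 0 0;-1 0 0 0 0;-1 0 0 0 0';python3 -m crank '-1 0 0 0 0;-1 0 0 0 0;-1 0 0 0 0;-1 0 0 0 0;-1 0 0 0 0'
```

```text
time: 41.55
tool_pos: [0.461, 0.023, 0.0319]
ee_rot: [2.145, 2.294, -0.004]
wrist_force: [2.2, -11.0, 4.0]
finger_gap: 0.147
time: 41.97
tool_pos: [0.461, 0.023, 0.0319]
ee_rot: [2.145, 2.294, -0.004]
wrist_force: [1.2, -11.5, 3.3]
finger_gap: 0.149
time: 42.38
tool_pos: [0.461, 0.023, 0.0319]
ee_rot: [2.145, 2.294, -0.004]
wrist_force: [0.8, -12.5, 2.0]
finger_gap: 0.149
time: 42.8
tool_pos: [0.461, 0.023, 0.0319]
ee_rot: [2.145, 2.294, -0.004]
wrist_force: [1.6, -12.1, 3.4]
finger_gap: 0.148
```

```bash
python3 -m crank '-1 0 0 0 0;-1 0 0 0 0;-1 0 0 0 0;-1 0 0 0 0;-1 0 0 0 0'; python3 -m crank '-1 0 0 0 0;-1 0 0 0 0;-1 0 0 0 0;-1 0 0 0 0;-1 0 0 0 0';python3 -m crank '-1 0 0 0 0;-1 0 0 0 0;-1 0 0 0 0;-1 0 0 0 0;-1 0 0 0 0';python3 -m crank '-1 0 0 0 0;-1 0 0 0 0;-1 0 0 0 0;-1 0 0 0 0;-1 0 0 0 0'
```

```text
time: 43.22
tool_pos: [0.461, 0.023, 0.0319]
ee_rot: [2.145, 2.294, -0.004]
wrist_force: [1.1, -12.0, 3.5]
finger_gap: 0.148
time: 43.63
tool_pos: [0.461, 0.023, 0.0319]
ee_rot: [2.145, 2.294, -0.004]
wrist_force: [1.3, -11.7, 3.1]
finger_gap: 0.148
time: 44.05
tool_pos: [0.461, 0.023, 0.0319]
ee_rot: [2.145, 2.294, -0.004]
wrist_force: [2.4, -12.3, 3.4]
finger_gap: 0.15
time: 44.47
tool_pos: [0.461, 0.023, 0.0319]
ee_rot: [2.145, 2.294, -0.004]
wrist_force: [1.3, -11.8, 3.9]
finger_gap: 0.149
```

Held 3.3 s at about 12 N. Releasing and regrasping the block.

```bash
python3 -m crank '-1 -3 0 0 0;-1 -3 0 0 0;-1 -2 0 0 0;-1 0 0 0 0;-1 0 0 0 0'; python3 -m crank '0 0 0 0 0;0 0 0 0 0;0 0 0 0 0;0 0 0 -10 0;0 0 0 -30 0';python3 -m crank '0 0 0 -30 0;0 0 0 -20 0;0.35 -26 1 0 0;0.35 -26 1 0 0;0.35 -25 1 0 0'; python3 -m crank '0.35 0 0 30 0;0.35 0 0 20 0;0.35 0 0 0 0;0.35 0 0 0 0'; python3 -c "
from h import *
go(.4675,-.061,.028,0.068)
s=shot('side');crop(s,230,120,350,250,4.5,'s28')"
```

```text
time: 44.88
tool_pos: [0.4615, 0.0179, 0.0321]
ee_rot: [-2.143, -2.297, -0.001]
wrist_force: [-1.9, -2.2, 4.8]
finger_gap: 0.148
time: 45.3
tool_pos: [0.4592, 0.0173, 0.0702]
ee_rot: [-2.14, -2.294, 0.006]
wrist_force: [0.6, -0.1, -0.9]
finger_gap: 0.5
time: 45.72
tool_pos: [0.4703, -0.0599, 0.1234]
ee_rot: [2.141, 2.297, 0.002]
wrist_force: [-0.2, -0.1, -0.4]
finger_gap: 0.677
time: 46.05
tool_pos: [0.4693, -0.0589, 0.0721]
ee_rot: [-2.142, -2.296, 0.001]
wrist_force: [0.3, -0.3, 1.0]
finger_gap: 0.678
tcp [ 0.4693 -0.0589  0.0721] jaw yaw 0.0696 shift mm [-2.  -1.8 44.1]
turn about tool z 0.002 alt -3.14 q7 -0.276
```

View pics/s28.png

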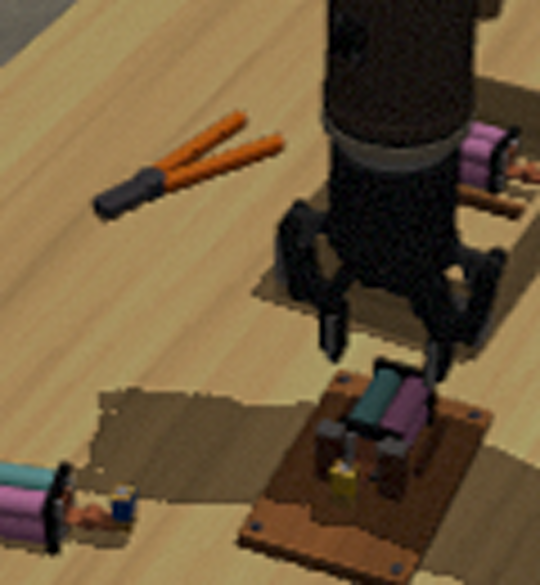

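```bash
python3 -m crank '0.35 -2 -2 15 0;0.35 0 0 15 0;0.35 0 0 0 0;0.35 0 0 0 0'; python3 -c "
from h import *
go(.467,-.0605,.0285,0.068)"
```

```text
time: 46.43
tool_pos: [0.4684, -0.061, 0.043]
ee_rot: [2.142, 2.297, 0.0]
wrist_force: [-0.0, -0.4, 0.5]
finger_gap: 0.673
tcp [ 0.4684 -0.061   0.043 ] jaw yaw 0.0699 shift mm [ 0.6 -1.4 14.5]
turn about tool z 0.002 alt -3.14 q7 -0.315
```

```bash
python3 -m crank '0.35 0 -1.5 14 0;0.35 0 0 0 0;0.35 0 0 0 0;-1 0 0 0 0;-1 0 0 0 0'; python3 -m crank '-1 0 0 0 0;-1 0 0 0 0;-1 0 0 0 0;-1 0 0 0 0'; python3 -m crank '-1 0 0 -25 0;-1 0 0 -30 0;-1 0 0 -35 0;-1 0 0 -30 0;-1 0 0 0 0'; python3 -m crank '-1 -32 9 0 0;-1 -32 9 0 0;-1 -32 9 0 0;-1 -32 9 0 0;-1 -32 9 0 0'; python3 -m crank '-1 -32 9 0 0;-1 -32 9 0 0;-1 0 0 0 -0.12;-1 0 0 0 -0.12;-1 0 0 0 -0.12';python3 -m crank '-1 0 0 0 -0.12;-1 0 0 0 -0.12;-1 0 0 0 -0.12;-1 0 0 0 -0.12;-1 0 0 0 -0.12';python3 -m crank '-1 0 0 0 -0.12;-1 0 0 0 -0.12;-1 0 0 0 -0.12;-1 0 0 0 -0.12;-1 0 0 0 -0.02'; python3 -c "
from h import *
go(.543,-.301,.1,1.544)"
```

```text
time: 46.85
tool_pos: [0.4673, -0.0615, 0.0293]
ee_rot: [2.143, 2.296, 0.001]
wrist_force: [-0.9, -0.4, 4.2]
finger_gap: 0.482
time: 47.18
tool_pos: [0.4672, -0.0615, 0.0293]
ee_rot: [2.142, 2.296, 0.001]
wrist_force: [-2.5, -0.4, 8.5]
finger_gap: 0.48
time: 47.6
tool_pos: [0.4697, -0.0611, 0.1538]
ee_rot: [2.138, 2.292, 0.008]
wrist_force: [1.7, -0.4, -2.2]
finger_gap: 0.476
time: 48.02
tool_pos: [0.5224, -0.2196, 0.148]
ee_rot: [-2.143, -2.297, 0.001]
wrist_force: [0.7, 0.5, -2.2]
finger_gap: 0.483
time: 48.43
tool_pos: [0.5444, -0.2812, 0.1474]
ee_rot: [-1.691, -2.646, -0.0]
wrist_force: [0.0, 0.4, -1.9]
finger_gap: 0.479
time: 48.85
tool_pos: [0.5444, -0.2806, 0.1477]
ee_rot: [-0.832, -3.029, -0.0]
wrist_force: [0.2, 0.2, -2.2]
finger_gap: 0.478
time: 49.27
tool_pos: [0.5443, -0.2808, 0.1475]
ee_rot: [-0.057, -3.14, -0.001]
wrist_force: [0.2, -0.0, -2.1]
finger_gap: 0.478
tcp [ 0.5443 -0.2808  0.1475] jaw yaw 1.5345 shift mm [  0.5 -20.2  47.5]
turn about tool z -0.01 alt 3.132 q7 1.459
```

```bash
python3 -m crank '-1 0.5 -20 0 -0.01;-1 0 0 20 0;-1 0 0 25 0;-1 0 0 20 0;-1 0 0 0 0'; python3 -m crank '-1 0 0 0 0;-1 0 0 0 0'; python3 -c "
from h import *
go(.543,-.301,.027,1.544)
s=shot('side');crop(s,280,80,400,220,4.2,'s29')"
```

```text
time: 49.68
tool_pos: [0.5405, -0.3004, 0.0789]
ee_rot: [-0.055, -3.135, -0.003]
wrist_force: [-1.6, 0.1, -3.1]
finger_gap: 0.486
time: 49.85
tool_pos: [0.5442, -0.3005, 0.0842]
ee_rot: [0.052, 3.14, -0.0]
wrist_force: [0.7, -0.5, -2.5]
finger_gap: 0.477
tcp [ 0.5442 -0.3005  0.0842] jaw yaw 1.5379 shift mm [ 1.3 -0.5 57.2]
turn about tool z -0.006 alt 3.135 q7 1.441
```

View pics/s29.png

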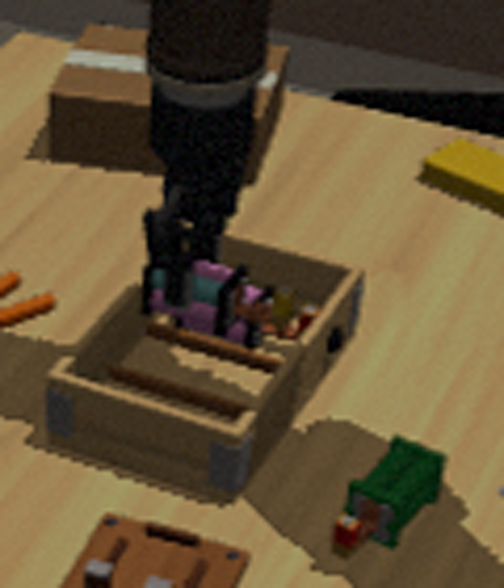

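```bash
python3 -m crank '-1 1 0 20 -0.006;-1 0 0 18 0;-1 0 0 15 0;-1 0 0 0 0;-1 0 0 0 0'; python3 -c "
from h import *
go(.543,-.301,.0255,1.544)"; python3 -m crank '-1 0 0 2.5 0;-1 0 0 0 0;-1 0 0 0 0'
```

```text
time: 50.32
tool_pos: [0.5426, -0.3005, 0.0303]
ee_rot: [-0.041, -3.141, -0.0]
wrist_force: [0.4, -0.5, -2.0]
finger_gap: 0.482
tcp [ 0.5426 -0.3005  0.0303] jaw yaw 1.5447 shift mm [-0.4 -0.4  4.8]
turn about tool z 0.001 alt -3.141 q7 1.4
time: 50.57
tool_pos: [0.5431, -0.3008, 0.0284]
ee_rot: [0.041, 3.14, -0.001]
wrist_force: [0.6, 0.1, -2.2]
finger_gap: 0.479
```

```bash
python3 -m crank '-1 0 0 1.5 0;-1 0 0 0 0;-1 0 0 0 0';python3 -m crank '-1 0 0 1.2 0;-1 0 0 0 0;-1 0 0 0 0'
```

```text
time: 50.82
tool_pos: [0.5425, -0.3007, 0.0262]
ee_rot: [0.041, 3.141, -0.0]
wrist_force: [0.2, -0.3, -2.4]
finger_gap: 0.478
time: 51.07
tool_pos: [0.5427, -0.3007, 0.0254]
ee_rot: [0.041, 3.141, -0.001]
wrist_force: [-2.7, -0.2, 5.9]
finger_gap: 0.481
```

```bash
python3 -m crank '0.2 0 0 0 0;0.2 0 0 0 0;0.2 0 0 0 0;0.2 0 0 -5 0;0.2 0 0 -25 0'; python3 -m crank '0.2 0 0 -35 0;0.2 0 0 -35 0;0.2 0 0 -20 0;0.2 0 0 0 0;0.5 -6 38 0 0'; python3 -m crank '0.5 -6 38 0 0;0.5 -6 38 0 0;0.5 -6 38 0 0;0.5 -6 38 0 0;0.5 -6 38 0 0'; python3 -c "
from h import *
s=shot('side');crop(s,200,80,400,250,4,'s30');t=shot('top');overlay(t,[('mod',.6452,.1003,.255)],215,130,475,300,3,'t30')
go(.6452,.1003,.14,1.826)"
```

```text
time: 51.48
tool_pos: [0.54, -0.3001, 0.0518]
ee_rot: [-0.04, -3.136, -0.004]
wrist_force: [-1.4, 0.3, 0.6]
finger_gap: 0.601
time: 51.9
tool_pos: [0.5485, -0.2717, 0.1455]
ee_rot: [0.059, 3.14, -0.009]
wrist_force: [-0.3, -1.7, -0.8]
finger_gap: 0.727
time: 52.32
tool_pos: [0.5842, -0.072, 0.1446]
ee_rot: [-0.041, -3.141, 0.0]
wrist_force: [1.1, 0.7, -0.1]
finger_gap: 0.749
tcp [ 0.585  -0.0647  0.1458] jaw yaw 1.5554 shift mm [-57.6 165.8   6.6]
turn about tool z -0.271 alt 2.871 q7 1.105
```

View pics/s30.png

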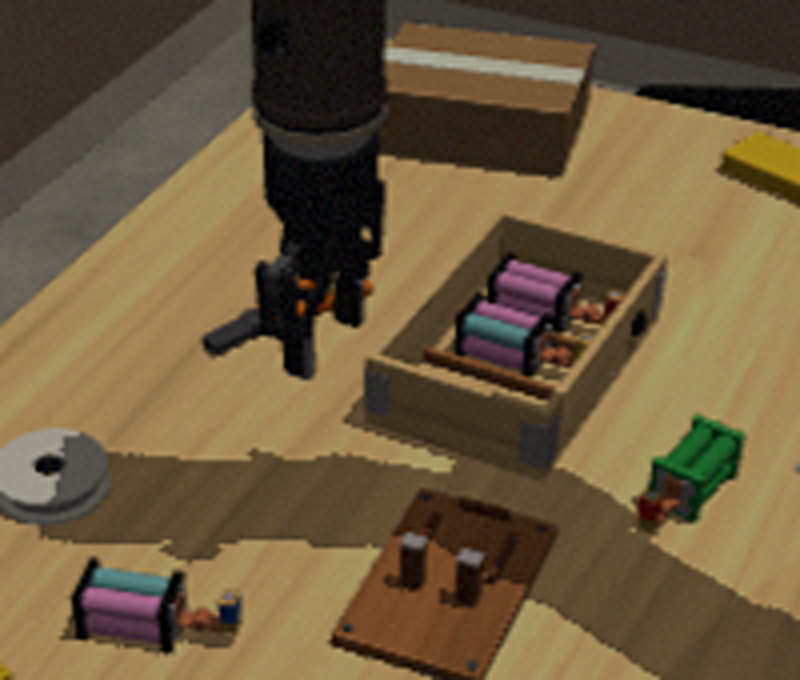

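View pics/t30.png

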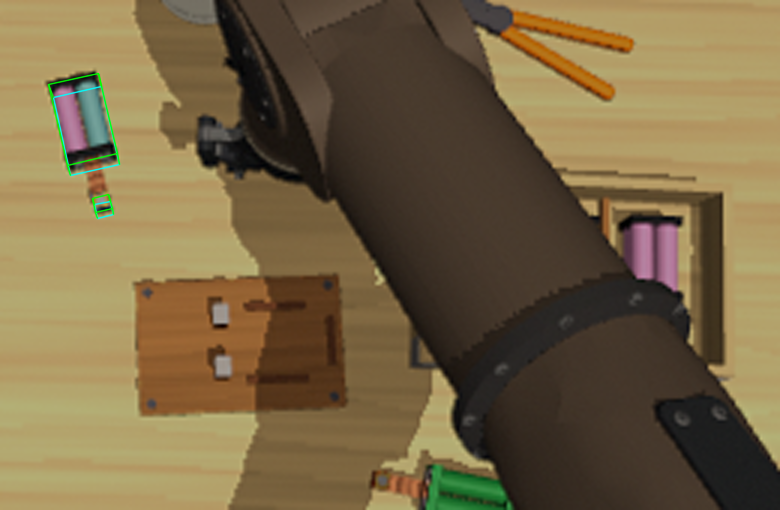

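```bash
python3 -m crank '0.5 -14 40 0 0;0.5 -14 39 0 0;0.5 -14 39 0 0;0.5 -14 39 0 0;0.5 0 4 0 -0.09'; python3 -m crank '0.5 0 0 0 -0.09;0.5 0 0 0 -0.09;0.5 0 0 30 0;0.5 0 0 20 0;0.5 0 0 0 0'; python3 -c "
from h import *
go(.6450,.1003,.06,1.826)"
```

```text
time: 52.83
tool_pos: [0.6448, 0.0958, 0.1456]
ee_rot: [-0.113, 3.138, 0.01]
wrist_force: [-1.1, 1.2, 1.2]
finger_gap: 0.75
time: 53.25
tool_pos: [0.6418, 0.0835, 0.0903]
ee_rot: [0.382, -3.112, 0.002]
wrist_force: [-1.1, -0.8, -1.2]
finger_gap: 0.752
tcp [0.6418 0.0835 0.0903] jaw yaw 1.815 shift mm [-7.3 15.5 30.2]
turn about tool z -0.011 alt 3.131 q7 1.079
```

```bash
python3 -m crank '0.5 -7 14 0 -0.011;0.5 0 0 0 0;0.5 0 0 15 0;0.5 0 0 15 0;0.5 0 0 0 0'; python3 -m crank '0.5 0 0 0 0'; python3 -c "
from h import *
go(.6450,.1003,.014,1.826)
s=shot('side');crop(s,190,150,320,270,6,'s31')"
```

```text
time: 53.67
tool_pos: [0.6461, 0.0987, 0.0617]
ee_rot: [0.398, -3.112, 0.002]
wrist_force: [-0.6, -0.5, -0.6]
finger_gap: 0.748
time: 53.75
tool_pos: [0.6469, 0.0993, 0.0636]
ee_rot: [0.399, -3.114, 0.001]
wrist_force: [0.0, -1.3, 0.5]
finger_gap: 0.748
tcp [0.6469 0.0993 0.0636] jaw yaw 1.8254 shift mm [ 1.4  1.4 49.6]
turn about tool z -0.001 alt 3.141 q7 1.049
```

View pics/s31.png

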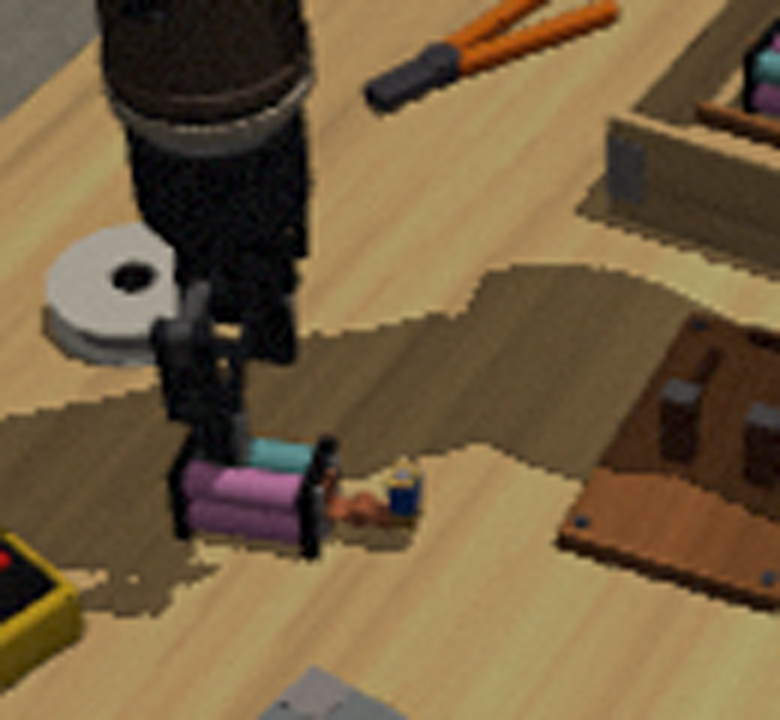

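```bash
python3 -m crank '0.5 1 1 20 0;0.5 0 0 15 0;0.5 0 0 12 0;0.5 0 0 0 0;0.5 0 0 0 0'; python3 -c "
from h import *
go(.6450,.1003,.0135,1.826)"
```

```text
time: 54.22
tool_pos: [0.646, 0.101, 0.0172]
ee_rot: [0.399, -3.114, 0.0]
wrist_force: [-0.1, -0.0, -0.5]
finger_gap: 0.749
tcp [0.646  0.101  0.0172] jaw yaw 1.8259 shift mm [ 1.1 -0.4  3.7]
turn about tool z -0.0 alt 3.142 q7 1.01
```

```bash
python3 -m crank '0.5 1 0 3.5 0;0.5 0 0 0 0;0.5 0 0 0 0;-1 0 0 0 0;-1 0 0 0 0'; python3 -m crank '-1 0 0 0 0;-1 0 0 0 0;-1 0 0 0 0;-1 0 0 0 0;-1 0 0 0 0'; python3 -m crank '-1 0 0 -25 0;-1 0 0 -30 0;-1 0 0 -30 0;-1 0 0 -25 0;-1 0 0 0 0'; python3 -m crank '-1 0 0 0 0.12;-1 0 0 0 0.12;-1 0 0 0 0.12;-1 0 0 0 0.12;-1 0 0 0 0.12';python3 -m crank '-1 0 0 0 0.12;-1 0 0 0 0.12;-1 0 0 0 0.12;-1 0 0 0 0.12;-1 0 0 0 0.12';python3 -m crank '-1 0 0 0 0.12;-1 0 0 0 0.12;-1 0 0 0 0.12;-1 0 0 0 0.12;-1 0 0 0 0.075'; python3 -c "
from h import *
go(.4670,-.0605,.12,0.068)"
```

```text
time: 54.63
tool_pos: [0.6458, 0.1011, 0.0149]
ee_rot: [-0.4, 3.115, 0.0]
wrist_force: [-6.5, -6.5, 50.2]
finger_gap: 0.482
time: 55.05
tool_pos: [0.6459, 0.1012, 0.0151]
ee_rot: [-0.4, 3.115, 0.0]
wrist_force: [-2.4, 0.5, 6.5]
finger_gap: 0.481
time: 55.47
tool_pos: [0.6477, 0.1023, 0.1295]
ee_rot: [-0.399, 3.109, 0.002]
wrist_force: [0.6, 1.0, -1.8]
finger_gap: 0.48
time: 55.88
tool_pos: [0.6448, 0.1003, 0.1229]
ee_rot: [-0.548, -3.092, 0.002]
wrist_force: [-0.1, -0.1, -2.9]
finger_gap: 0.483
time: 56.3
tool_pos: [0.6447, 0.1004, 0.1229]
ee_rot: [-1.437, -2.792, 0.003]
wrist_force: [0.3, 0.5, -2.8]
finger_gap: 0.478
time: 56.72
tool_pos: [0.6447, 0.1005, 0.1229]
ee_rot: [-2.148, -2.291, 0.003]
wrist_force: [0.2, 0.4, -2.8]
finger_gap: 0.479
tcp [0.6447 0.1005 0.1229] jaw yaw 0.0643 shift mm [-149.3 -187.6    3.4]
turn about tool z -0.004 alt 3.138 q7 -0.438
```

```bash
python3 -m crank '-1 -21 -27 0 -0.003;-1 -21 -27 0 0;-1 -21 -27 0 0;-1 -21 -27 0 0;-1 -21 -27 0 0'; python3 -m crank '-1 -21 -27 0 0;-1 -21 -26 0 0;-1 0 0 0 0;-1 0 0 20 0;-1 0 0 20 0';python3 -m crank '-1 0 0 0 0;-1 0 0 0 0'; python3 -c "
from h import *
go(.4665,-.0612,.04,0.068)
p,M,a=tcp()
s=shot('side');overlay(s,[('mod',p[0],p[1],a-1.571,p[2]-.0135)],230,120,350,250,4.5,'s32')"
```

```text
time: 57.13
tool_pos: [0.5163, -0.0149, 0.1232]
ee_rot: [-2.137, -2.301, 0.003]
wrist_force: [1.3, -0.7, -3.4]
finger_gap: 0.477
time: 57.55
tool_pos: [0.469, -0.0604, 0.0842]
ee_rot: [2.139, 2.299, 0.001]
wrist_force: [1.2, -0.0, -3.1]
finger_gap: 0.48
time: 57.72
tool_pos: [0.4676, -0.0593, 0.0834]
ee_rot: [-2.136, -2.3, 0.003]
wrist_force: [0.3, 0.7, -2.2]
finger_gap: 0.48
tcp [ 0.4676 -0.0593  0.0834] jaw yaw 0.0743 shift mm [-1.8 -1.1 43.4]
turn about tool z 0.006 alt -3.135 q7 -0.221
```

View pics/s32.png

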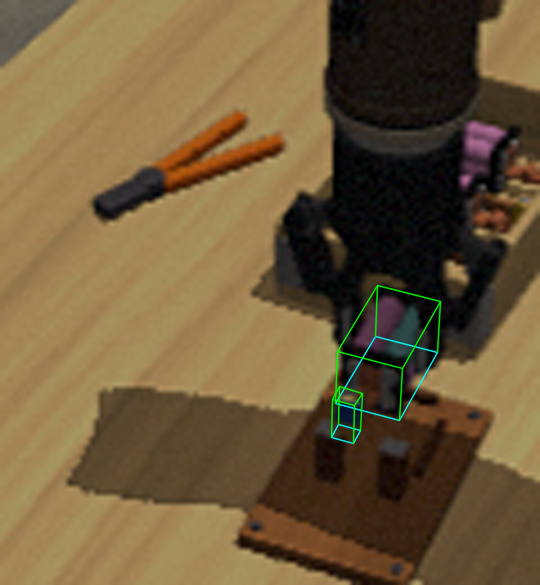

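Same as with the others. Descending.

```bash
python3 -m crank '-1 -1.5 -1.5 15 0.006;-1 0 0 15 0;-1 0 0 13 0;-1 0 0 0 0;-1 0 0 0 0'; python3 -c "
from h import *
go(.4665,-.0615,.027,0.068)
s=shot('side');crop(s,230,120,350,250,4.5,'s33')"
```

```text
time: 58.18
tool_pos: [0.4676, -0.0608, 0.0418]
ee_rot: [-2.144, -2.296, 0.0]
wrist_force: [0.1, -0.7, -3.0]
finger_gap: 0.481
tcp [ 0.4676 -0.0608  0.0418] jaw yaw 0.0684 shift mm [-0.6 -1.2 14.8]
turn about tool z 0.0 alt -3.141 q7 -0.279
```

View pics/s33.png

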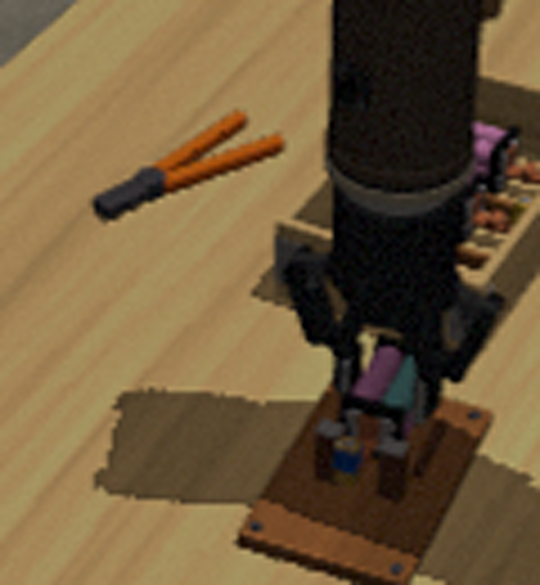

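```bash
python3 -m crank '-1 -1 -1.5 6 0;-1 0 0 5 0;-1 0 0 2 0;-1 0 0 0 0;-1 0 0 0 0'; python3 -m crank '-1 0 0 1.5 0;-1 0 0 0 0;-1 0 0 0 0'
```

```text
time: 58.65
tool_pos: [0.466, -0.0621, 0.0283]
ee_rot: [-2.145, -2.296, 0.0]
wrist_force: [0.3, -0.5, -3.7]
finger_gap: 0.478
time: 58.9
tool_pos: [0.4662, -0.0622, 0.027]
ee_rot: [2.145, 2.295, 0.0]
wrist_force: [0.3, -0.9, -2.8]
finger_gap: 0.482
```

```bash
python3 -m crank '-1 0 0 1 0;-1 0 0 0 0;-1 0 0 0 0'
```

```text
time: 59.15
tool_pos: [0.4663, -0.0622, 0.0269]
ee_rot: [2.144, 2.295, -0.0]
wrist_force: [-5.2, 0.1, 15.7]
finger_gap: 0.478
```

```bash
python3 -m crank '-1 0 0 -1 0;-1 0 0 0 0;0.4 0 0 0 0;0.4 0 0 0 0;0.4 0 0 0 0'; python3 -m crank '0.4 0 0 -5 0;0.4 0 0 -25 0;0.4 0 0 -30 0;0 24 0 0 0;0 24 0 0 0';python3 -m crank '0 23 0 0 0;0 0 0 0 0;0 0 0 0 0'; python3 -m crank '0 0 0 15 0;0 0 0 15 0;0 0 0 15 0;0 0 0 0 0;0 0 0 0 0'; python3 -c "
from h import *
go(.462,.0105,.0315,0.068)
s=shot('side');crop(s,250,160,350,250,6,'s34')"
```

```text
time: 59.57
tool_pos: [0.4661, -0.0622, 0.0268]
ee_rot: [2.145, 2.295, 0.0]
wrist_force: [-0.1, -0.1, -0.6]
finger_gap: 0.699
time: 59.98
tool_pos: [0.4641, -0.0151, 0.0887]
ee_rot: [2.147, 2.289, 0.003]
wrist_force: [0.6, 0.3, -1.0]
finger_gap: 0.497
time: 60.23
tool_pos: [0.4612, 0.0099, 0.0873]
ee_rot: [2.141, 2.299, 0.001]
wrist_force: [-0.1, -0.7, 0.9]
finger_gap: 0.501
time: 60.65
tool_pos: [0.4606, 0.0078, 0.0415]
ee_rot: [-2.145, -2.294, 0.003]
wrist_force: [-0.1, 0.0, 0.7]
finger_gap: 0.502
tcp [0.4606 0.0078 0.0415] jaw yaw 0.0672 shift mm [ 2.6  1.6 10. ]
turn about tool z -0.001 alt 3.141 q7 -0.44
```

View pics/s34.png

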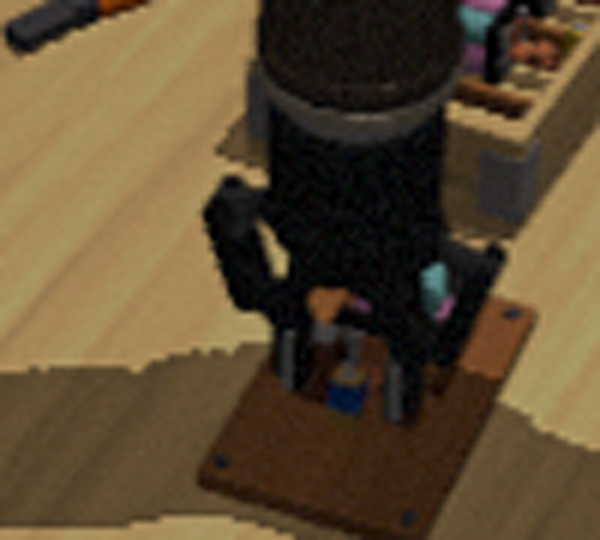

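```bash
python3 -m crank '0 1.5 0.5 9.5 0;0 0 0 0 0;0 0 0 0 0;-1 0 0 0 0;-1 0 0 0 0'; python3 -m crank '-1 0 0 0 0;-1 0 0 0 0;-1 0 0 0 0;-1 0 0 0 0;-1 0 0 0 0';python3 -m crank '-1 2 0 0 0;-1 0 0 0 0;-1 0 0 0 0';python3 -m crank '-1 1.5 0 0 0;-1 0 0 0 0;-1 0 0 0 0'
```

```text
time: 61.12
tool_pos: [0.4618, 0.0102, 0.0326]
ee_rot: [2.144, 2.295, 0.0]
wrist_force: [-0.7, -0.7, -0.3]
finger_gap: 0.227
time: 61.53
tool_pos: [0.4617, 0.0103, 0.0326]
ee_rot: [2.144, 2.296, 0.001]
wrist_force: [-1.6, 1.0, 4.6]
finger_gap: 0.148
time: 61.78
tool_pos: [0.4616, 0.0117, 0.0324]
ee_rot: [2.145, 2.295, -0.001]
wrist_force: [-0.9, -2.8, 4.8]
finger_gap: 0.147
time: 62.03
tool_pos: [0.4614, 0.0132, 0.0323]
ee_rot: [2.145, 2.295, -0.001]
wrist_force: [0.3, -5.0, 2.5]
finger_gap: 0.145
```

```bash
python3 -m crank '-1 1.5 0 0 0;-1 0 0 0 0;-1 0 0 0 0';python3 -m crank '-1 1 0 0 0;-1 0 0 0 0;-1 0 0 0 0'
```

```text
time: 62.28
tool_pos: [0.4612, 0.0149, 0.0323]
ee_rot: [2.145, 2.295, -0.0]
wrist_force: [-0.1, -4.3, 4.1]
finger_gap: 0.143
time: 62.53
tool_pos: [0.4611, 0.016, 0.0323]
ee_rot: [2.145, 2.295, -0.0]
wrist_force: [-0.0, -5.0, 3.9]
finger_gap: 0.142
```

```bash
python3 -m crank '-1 1 0 0 0;-1 0 0 0 0;-1 0 0 0 0';python3 -m crank '-1 1 0 0 0;-1 0 0 0 0;-1 0 0 0 0'; python3 -m crank '-1 1 0 0 0;-1 0 0 0 0;-1 0 0 0 0'
```

```text
time: 62.78
tool_pos: [0.461, 0.0171, 0.0323]
ee_rot: [-2.145, -2.296, 0.0]
wrist_force: [0.1, -5.0, 3.3]
finger_gap: 0.145
time: 63.03
tool_pos: [0.461, 0.0181, 0.0323]
ee_rot: [-2.145, -2.296, 0.0]
wrist_force: [0.0, -5.1, 4.2]
finger_gap: 0.148
time: 63.28
tool_pos: [0.4609, 0.0191, 0.0323]
ee_rot: [-2.145, -2.296, 0.0]
wrist_force: [-0.5, -4.5, 3.7]
finger_gap: 0.146
```

```bash
python3 -m crank '-1 1 0 0 0;-1 0 0 0 0;-1 0 0 0 0';python3 -m crank '-1 1 0 0 0;-1 0 0 0 0;-1 0 0 0 0'
```

```text
time: 63.53
tool_pos: [0.4608, 0.0199, 0.0323]
ee_rot: [2.145, 2.295, -0.001]
wrist_force: [0.8, -5.4, 3.7]
finger_gap: 0.15
time: 63.78
tool_pos: [0.4608, 0.0205, 0.0323]
ee_rot: [2.145, 2.295, -0.001]
wrist_force: [0.0, -7.1, 3.3]
finger_gap: 0.148
```

Now on the posts (yellow behaved the same). Four more millimetres of command should give about 12 N.

```bash
python3 -m crank '-1 1 0 0 0;-1 0 0 0 0;-1 0 0 0 0';python3 -m crank '-1 1 0 0 0;-1 0 0 0 0;-1 0 0 0 0'; python3 -m crank '-1 1 0 0 0;-1 0 0 0 0;-1 0 0 0 0'
```

```text
time: 64.03
tool_pos: [0.4607, 0.0212, 0.0323]
ee_rot: [2.145, 2.294, -0.002]
wrist_force: [0.8, -8.0, 4.2]
finger_gap: 0.15
time: 64.28
tool_pos: [0.4607, 0.0219, 0.0323]
ee_rot: [2.145, 2.294, -0.002]
wrist_force: [-0.5, -8.3, 3.6]
finger_gap: 0.147
time: 64.53
tool_pos: [0.4606, 0.0225, 0.0323]
ee_rot: [2.145, 2.294, -0.003]
wrist_force: [0.4, -11.1, 2.7]
finger_gap: 0.149
```

```bash
python3 -m crank '-1 1 0 0 0;-1 0 0 0 0;-1 0 0 0 0'
```

```text
time: 64.78
tool_pos: [0.4606, 0.0232, 0.0322]
ee_rot: [2.146, 2.293, -0.003]
wrist_force: [1.1, -11.8, 3.9]
finger_gap: 0.147
```

```bash
python3 -m crank '-1 0.3 0 0 0;-1 0 0 0 0;-1 0 0 0 0;-1 0 0 0 0;-1 0 0 0 0'; python3 -m crank '-1 0 0 0 0;-1 0 0 0 0;-1 0 0 0 0;-1 0 0 0 0;-1 0 0 0 0';python3 -m crank '-1 0 0 0 0;-1 0 0 0 0;-1 0 0 0 0;-1 0 0 0 0;-1 0 0 0 0';python3 -m crank '-1 0 0 0 0;-1 0 0 0 0;-1 0 0 0 0;-1 0 0 0 0;-1 0 0 0 0'
```

```text
time: 65.2
tool_pos: [0.4605, 0.0233, 0.0322]
ee_rot: [2.146, 2.293, -0.003]
wrist_force: [1.4, -11.2, 3.4]
finger_gap: 0.15
time: 65.62
tool_pos: [0.4605, 0.0233, 0.0322]
ee_rot: [2.146, 2.293, -0.003]
wrist_force: [2.0, -10.5, 3.4]
finger_gap: 0.144
time: 66.03
tool_pos: [0.4605, 0.0233, 0.0322]
ee_rot: [2.146, 2.293, -0.003]
wrist_force: [1.1, -11.9, 3.1]
finger_gap: 0.149
time: 66.45
tool_pos: [0.4605, 0.0233, 0.0322]
ee_rot: [2.146, 2.293, -0.003]
wrist_force: [1.3, -11.7, 4.1]
finger_gap: 0.146
```

```bash
python3 -m crank '-1 0 0 0 0;-1 0 0 0 0;-1 0 0 0 0;-1 0 0 0 0;-1 0 0 0 0'; python3 -m crank '-1 0 0 0 0;-1 0 0 0 0;-1 0 0 0 0;-1 0 0 0 0;-1 0 0 0 0';python3 -m crank '-1 0 0 0 0;-1 0 0 0 0;-1 0 0 0 0;-1 0 0 0 0;-1 0 0 0 0';python3 -m crank '-1 0 0 0 0;-1 0 0 0 0;-1 0 0 0 0;-1 0 0 0 0;-1 0 0 0 0'
```

```text
time: 66.87
tool_pos: [0.4605, 0.0233, 0.0322]
ee_rot: [2.146, 2.293, -0.003]
wrist_force: [2.4, -12.3, 3.3]
finger_gap: 0.148
time: 67.28
tool_pos: [0.4605, 0.0233, 0.0322]
ee_rot: [2.146, 2.293, -0.003]
wrist_force: [1.4, -11.3, 3.3]
finger_gap: 0.151
time: 67.7
tool_pos: [0.4605, 0.0233, 0.0322]
ee_rot: [2.146, 2.293, -0.003]
wrist_force: [1.5, -11.4, 3.6]
finger_gap: 0.147
time: 68.12
tool_pos: [0.4606, 0.0233, 0.0322]
ee_rot: [2.146, 2.293, -0.003]
wrist_force: [1.8, -12.4, 3.7]
finger_gap: 0.149
```

Held 3.3 s at about 11.6 N. Now to put blue in the last bay (the +y end).

```bash
python3 -m crank '-1 -3 0 0 0;-1 -3 0 0 0;-1 -2 0 0 0;-1 0 0 0 0;-1 0 0 0 0'; python3 -m crank '0 0 0 0 0;0 0 0 0 0;0 0 0 0 0;0 0 0 -10 0;0 0 0 -30 0';python3 -m crank '0 0 0 -30 0;0 0 0 -20 0;0.35 -27 0 0 0;0.35 -27 0 0 0;0.35 -25 0 0 0'; python3 -m crank '0.35 0 0 30 0;0.35 0 0 20 0;0.35 0 0 0 0;0.35 0 0 0 0'; python3 -c "
from h import *
go(.467,-.061,.0285,0.068)
s=shot('side');crop(s,230,120,350,250,4.5,'s35')"
```

```text
time: 68.53
tool_pos: [0.461, 0.0181, 0.0324]
ee_rot: [-2.144, -2.296, -0.001]
wrist_force: [-1.1, -2.1, 4.8]
finger_gap: 0.145
time: 68.95
tool_pos: [0.4587, 0.0175, 0.0705]
ee_rot: [-2.141, -2.293, 0.006]
wrist_force: [-0.2, -1.1, 0.1]
finger_gap: 0.5
time: 69.37
tool_pos: [0.4668, -0.0621, 0.1236]
ee_rot: [2.142, 2.296, 0.002]
wrist_force: [0.3, -0.4, -0.3]
finger_gap: 0.676
time: 69.7
tool_pos: [0.4658, -0.0609, 0.0724]
ee_rot: [-2.143, -2.295, 0.001]
wrist_force: [-0.6, 0.9, -0.2]
finger_gap: 0.676
tcp [ 0.4658 -0.0609  0.0724] jaw yaw 0.0686 shift mm [-0.2  1.3 43.9]
turn about tool z 0.001 alt -3.141 q7 -0.236
```

View pics/s35.png

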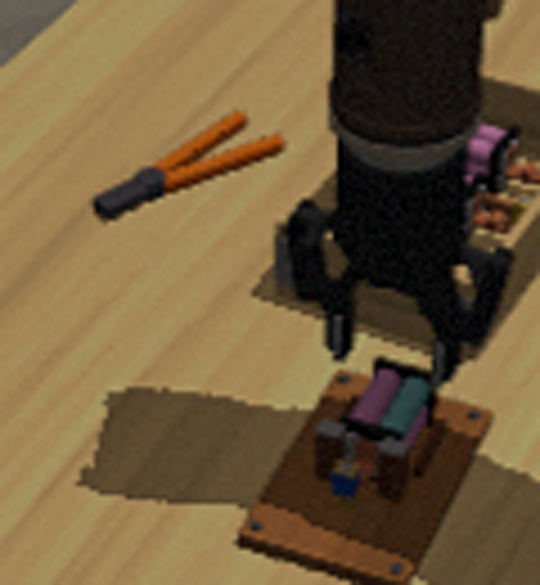

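```bash
python3 -m crank '0.35 0 0 15 0;0.35 0 0 15 0;0.35 0 0 14 0;0.35 0 0 0 0;0.35 0 0 0 0'; python3 -c "
from h import *
go(.467,-.061,.0285,0.068)"
```

```text
time: 70.17
tool_pos: [0.4669, -0.0609, 0.0293]
ee_rot: [2.143, 2.296, 0.001]
wrist_force: [-0.8, 0.1, 1.1]
finger_gap: 0.673
tcp [ 0.4669 -0.0609  0.0293] jaw yaw 0.0689 shift mm [-0.1  0.1  0.8]
turn about tool z 0.001 alt -3.141 q7 -0.296
```

```bash
python3 -m crank '0.35 0 0 0.5 0;-1 0 0 0 0;-1 0 0 0 0;-1 0 0 0 0;-1 0 0 0 0'; python3 -m crank '-1 0 0 0 0;-1 0 0 0 0;-1 0 0 0 0'; python3 -m crank '-1 0 0 -25 0;-1 0 0 -30 0;-1 0 0 -35 0;-1 0 0 -30 0;-1 0 0 0 0'; python3 -m crank '-1 -32 12 0 0;-1 -32 12 0 0;-1 -32 12 0 0;-1 -32 12 0 0;-1 -30 12 0 0'; python3 -m crank '-1 0 0 0 -0.12;-1 0 0 0 -0.12;-1 0 0 0 -0.12;-1 0 0 0 -0.12;-1 0 0 0 -0.12';python3 -m crank '-1 0 0 0 -0.12;-1 0 0 0 -0.12;-1 0 0 0 -0.12;-1 0 0 0 -0.12;-1 0 0 0 -0.12';python3 -m crank '-1 0 0 0 -0.12;-1 0 0 0 -0.12;-1 0 0 0 -0.02;-1 0 0 0 0'; python3 -c "
from h import *
go(.545,-.233,.1,1.544)"
```

```text
time: 70.58
tool_pos: [0.4671, -0.0613, 0.0292]
ee_rot: [2.144, 2.295, 0.001]
wrist_force: [-1.7, -0.3, 10.1]
finger_gap: 0.479
time: 70.83
tool_pos: [0.4671, -0.0613, 0.0292]
ee_rot: [2.144, 2.295, 0.001]
wrist_force: [-2.8, 0.6, 9.6]
finger_gap: 0.48
time: 71.25
tool_pos: [0.4695, -0.061, 0.1535]
ee_rot: [2.14, 2.291, 0.008]
wrist_force: [1.7, 0.1, -3.1]
finger_gap: 0.477
time: 71.67
tool_pos: [0.5369, -0.217, 0.1475]
ee_rot: [-2.145, -2.295, 0.001]
wrist_force: [0.3, 1.1, -3.1]
finger_gap: 0.479
time: 72.08
tool_pos: [0.5365, -0.2149, 0.1474]
ee_rot: [-1.362, -2.83, 0.0]
wrist_force: [-0.6, -0.0, -3.4]
finger_gap: 0.478
time: 72.5
tool_pos: [0.5364, -0.215, 0.1474]
ee_rot: [-0.465, -3.106, 0.0]
wrist_force: [0.1, 0.1, -2.9]
finger_gap: 0.479
time: 72.83
tool_pos: [0.5366, -0.215, 0.1474]
ee_rot: [-0.071, -3.14, -0.001]
wrist_force: [-0.9, -0.1, -3.4]
finger_gap: 0.48
tcp [ 0.5366 -0.215   0.1474] jaw yaw 1.5258 shift mm [ -9.3 -17.6  47.4]
turn about tool z -0.018 alt 3.123 q7 1.376
```

```bash
python3 -m crank '-1 -9 -17.5 0 -0.018;-1 0 0 20 0;-1 0 0 25 0;-1 0 0 20 0;-1 0 0 0 0'; python3 -m crank '-1 0 0 0 0;-1 0 0 0 0'; python3 -c "
from h import *
go(.545,-.233,.029,1.544)
s=shot('side');crop(s,280,80,400,220,4.2,'s36')"
```

```text
time: 73.25
tool_pos: [0.5424, -0.2326, 0.079]
ee_rot: [-0.045, -3.135, -0.002]
wrist_force: [-1.3, -0.7, -4.3]
finger_gap: 0.478
time: 73.42
tool_pos: [0.546, -0.2326, 0.084]
ee_rot: [0.041, 3.14, -0.0]
wrist_force: [-0.2, -0.6, -2.0]
finger_gap: 0.483
tcp [ 0.546  -0.2326  0.084 ] jaw yaw 1.5446 shift mm [ 1.1 -0.4 55. ]
turn about tool z 0.001 alt -3.141 q7 1.36
```

View pics/s36.png

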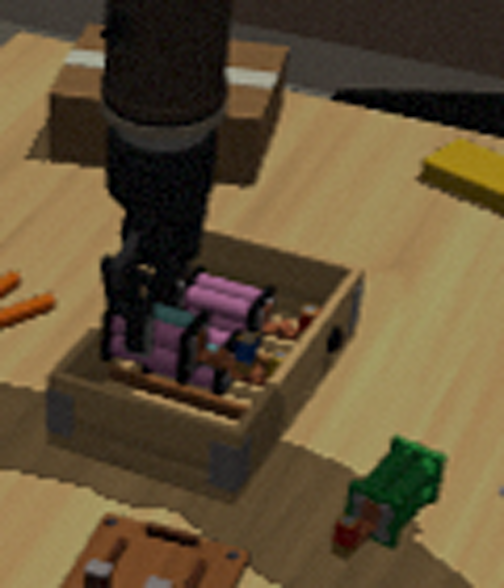

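```bash
python3 -m crank '-1 1 0 20 0;-1 0 0 18 0;-1 0 0 15 0;-1 0 0 0 0;-1 0 0 0 0'; python3 -m crank '-1 0 0 2.5 0;-1 0 0 0 0;-1 0 0 0 0'; python3 -m crank '-1 0 0 1.5 0;-1 0 0 0 0;-1 0 0 0 0'
```

```text
time: 73.88
tool_pos: [0.5447, -0.2327, 0.0307]
ee_rot: [0.04, 3.141, -0.0]
wrist_force: [0.0, 0.8, -2.8]
finger_gap: 0.484
time: 74.13
tool_pos: [0.5449, -0.233, 0.0284]
ee_rot: [0.039, 3.14, -0.001]
wrist_force: [0.0, 0.7, -3.1]
finger_gap: 0.479
time: 74.38
tool_pos: [0.5443, -0.2328, 0.026]
ee_rot: [0.039, 3.141, -0.0]
wrist_force: [0.2, 0.1, -2.6]
finger_gap: 0.481
```

```bash
python3 -m crank '-1 0 0 1.2 0;-1 0 0 0 0;-1 0 0 0 0'
```

```text
time: 74.63
tool_pos: [0.5445, -0.2328, 0.0253]
ee_rot: [0.039, 3.141, -0.001]
wrist_force: [-2.8, 0.4, 6.3]
finger_gap: 0.479
```

```bash
python3 -m crank '0.25 0 0 0 0;0.25 0 0 0 0;0.25 0 0 0 0;0.25 0 0 -5 0;0.25 0 0 -25 0'; python3 -m crank '0.25 0 0 -35 0;0.25 0 0 -35 0;0.25 0 0 -40 0;0.25 0 0 -20 0;0 0 40 0 0'; python3 -m crank '0 0 40 0 0;0 0 40 0 0;0 0 40 0 0;0 0 40 0 0;0 0 40 0 0';python3 -m crank '0 0 40 0 0;0 0 40 0 0;0 0 0 0 0.12;0 0 0 0 0.12;0 0 0 0 0.12';python3 -c "
from h import *
go(.507,.3124,.16,-.131)
s=shot('side','s37');crop(s,280,100,400,210,5,'s38');t=shot('top','t37');
overlay(t,[('cover',.5072,.3124,-.1312),('case',.5233,-.3004,-.027)],95,120,475,280,2.1,'t38');crop(t,340,175,465,265,6,'t39')"
```

```text
time: 75.05
tool_pos: [0.5419, -0.2325, 0.0519]
ee_rot: [-0.039, -3.136, -0.003]
wrist_force: [-0.8, -0.5, 0.6]
finger_gap: 0.624
time: 75.47
tool_pos: [0.5475, -0.2012, 0.1893]
ee_rot: [0.057, 3.134, -0.01]
wrist_force: [1.3, -0.4, -0.9]
finger_gap: 0.508
time: 75.88
tool_pos: [0.55, 0.009, 0.1852]
ee_rot: [0.039, 3.141, -0.0]
wrist_force: [2.0, 0.0, 0.2]
finger_gap: 0.503
time: 76.3
tool_pos: [0.552, 0.0885, 0.185]
ee_rot: [0.606, 3.083, 0.001]
wrist_force: [1.0, 0.0, 0.1]
finger_gap: 0.498
tcp [0.552  0.0885 0.185 ] jaw yaw 1.1825 shift mm [126.4 190.2  25.1]
turn about tool z 1.314 alt -1.828 q7 0.564
```

View pics/s38.png

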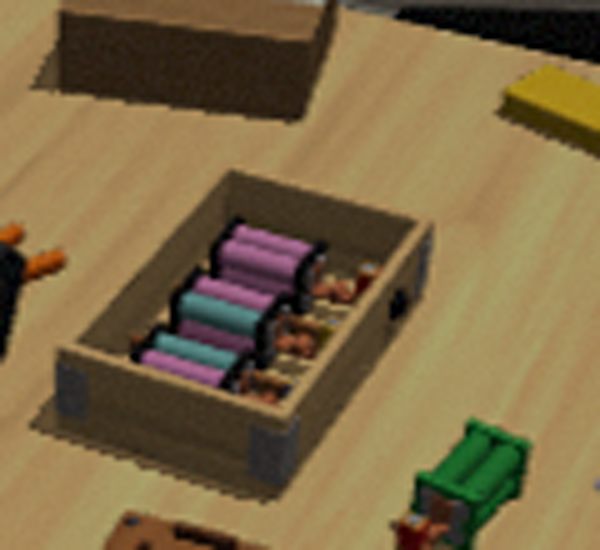

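View pics/t38.png

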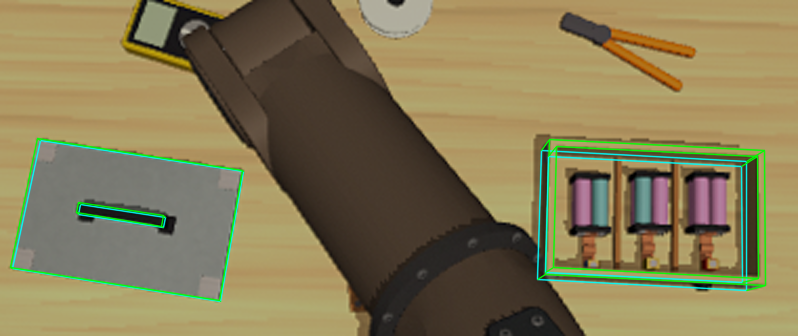

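View pics/t39.png

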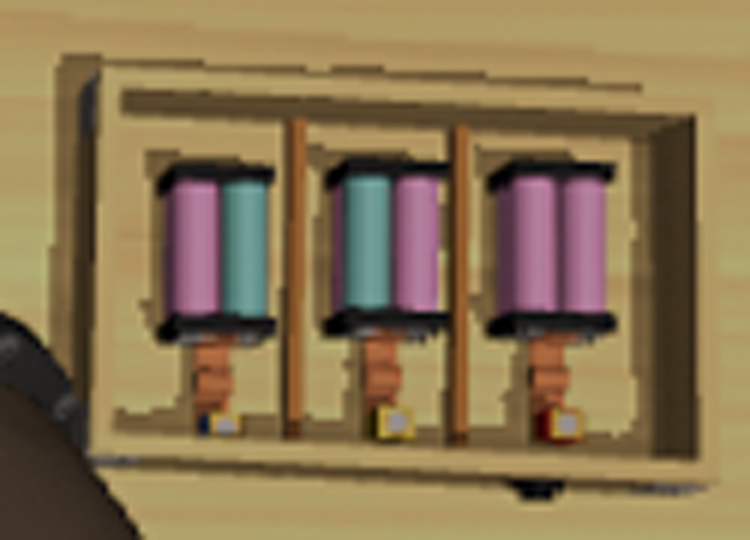

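```bash
python3 -c "
from h import *
t=shot('top')
w=up(t,full([(162,167),(274,172),(225,425),(337,165),(450,167),(397,422),(500,167),(612,168),(568,422)],340,175,6),.050)
c,s=np.cos(-.027),np.sin(-.027)
d=w[:,:2]-[.5233,-.3004]; print((d@np.array([[c,-s],[s,c]])).round(4))
overlay(t,[('mod',.543,-.3684,-.027,.008),('mod',.543,-.3004,-.027,.008),('mod',.545,-.2328,-.027,.008)],340,175,465,265,6,'t40')
"
```

```text
[[ 0.0417  0.0953]
 [ 0.042   0.0498]
 [-0.062   0.0677]
 [ 0.0462  0.0242]
 [ 0.0477 -0.0217]
 [-0.0573 -0.0012]
 [ 0.0487 -0.042 ]
 [ 0.0507 -0.0875]
 [-0.0538 -0.0697]]
```

View pics/t40.png

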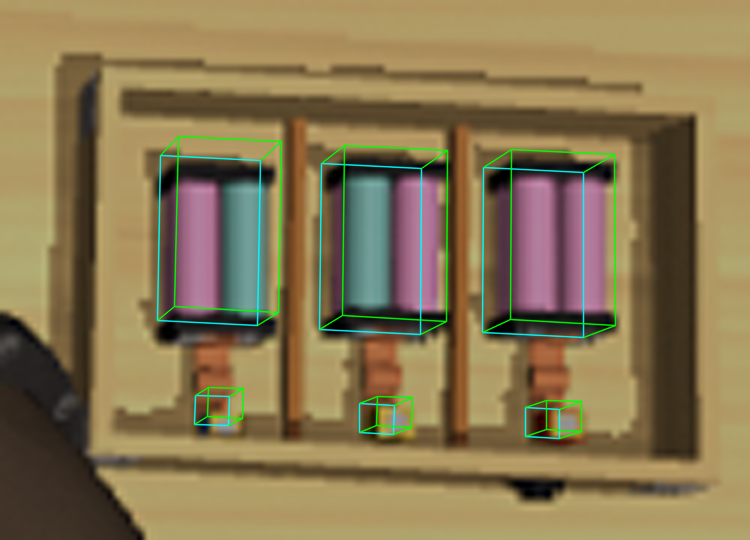

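```bash
python3 -m crank '0 0 0 0 0.12;0 0 0 0 0.12;0 0 0 0 0.12;0 0 0 0 0.12;0 0 0 0 0.12';python3 -m crank '0 0 0 0 0.12;0 0 0 0 0.12;0 0 0 0 0.12;0 0 0 0 0.12;0 0 0 0 0.12'; python3 -m crank '0 0 0 0 0.11;0 0 0 0 0;0 0 0 0 0'; python3 -c "
from h import *
go(.5072,.3124,.14,-.131)"
```

```text
time: 76.87
tool_pos: [0.5522, 0.0869, 0.1847]
ee_rot: [-1.487, -2.767, 0.0]
wrist_force: [-0.6, 0.1, 0.3]
finger_gap: 0.501
time: 77.28
tool_pos: [0.5521, 0.0869, 0.1847]
ee_rot: [-2.238, -2.204, 0.0]
wrist_force: [0.4, 0.6, -0.6]
finger_gap: 0.504
time: 77.53
tool_pos: [0.5522, 0.0871, 0.1847]
ee_rot: [2.348, 2.087, -0.0]
wrist_force: [0.2, -0.5, 0.4]
finger_gap: 0.499
tcp [0.5522 0.0871 0.1847] jaw yaw -0.1178 shift mm [218.5 -71.2  44.6]
turn about tool z 0.013 alt -3.128 q7 -0.581
```

```bash
python3 -m crank '0 36 -12 0 0;0 36 -12 0 0;0 36 -12 0 0;0 36 -12 0 0;0 36 -12 0 0';python3 -m crank '0 36 -11 20 0.013;0 0 0 20 0;0 0 0 20 0;0 0 0 0 0;0 0 0 0 0'; python3 -c "
from h import *
go(.5072,.3124,.032,-.131)
s=shot('side');crop(s,170,170,320,370,3,'s41')"
```

```text
time: 77.95
tool_pos: [0.5145, 0.2745, 0.1847]
ee_rot: [2.349, 2.086, 0.0]
wrist_force: [1.8, 0.9, -0.2]
finger_gap: 0.499
time: 78.37
tool_pos: [0.5082, 0.3087, 0.1244]
ee_rot: [-2.364, -2.068, 0.004]
wrist_force: [-0.8, 0.3, 1.3]
finger_gap: 0.505
tcp [0.5082 0.3087 0.1244] jaw yaw -0.1335 shift mm [ 3.6 -1.3 92.4]
turn about tool z -0.003 alt 3.139 q7 -1.04
```

View pics/s41.png

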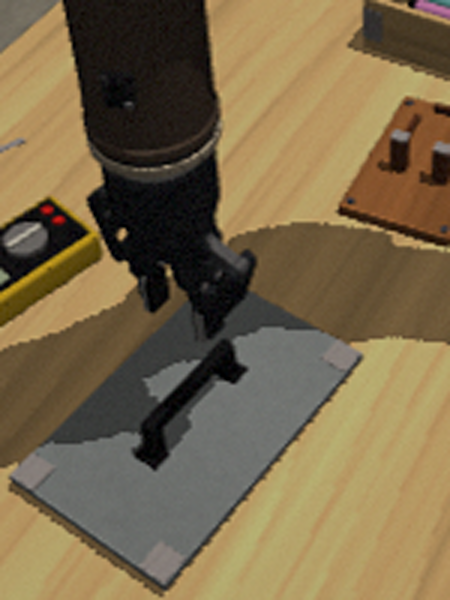

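```bash
python3 -m crank '0 3 -1 20 0;0 0 0 20 0;0 0 0 10 0;0 0 0 0 0;0 0 0 0 0'; python3 -c "
from h import *
go(.5072,.3124,.034,-.131)
s=shot('side');crop(s,170,170,320,370,3,'s42')"
```

```text
time: 78.83
tool_pos: [0.5086, 0.3123, 0.0759]
ee_rot: [2.368, 2.064, 0.001]
wrist_force: [-0.8, -0.0, 1.4]
finger_gap: 0.499
tcp [0.5086 0.3123 0.0759] jaw yaw -0.137 shift mm [-0.1 -1.4 41.9]
turn about tool z -0.006 alt 3.136 q7 -1.082
```

View pics/s42.png

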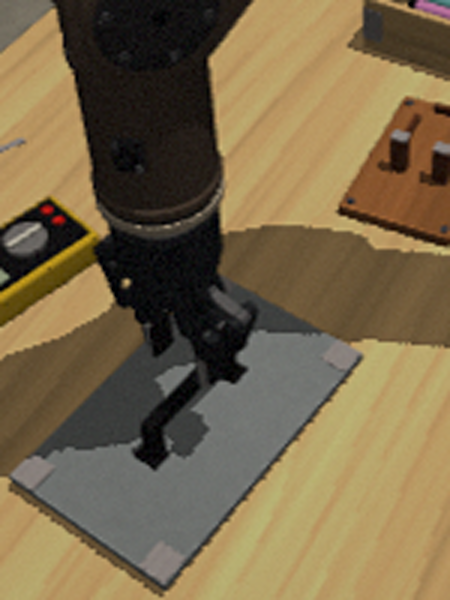

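```bash
python3 -m crank '0 0 -1 15 -0.006;0 0 0 15 0;0 0 0 10 0;0 0 0 0 0;0 0 0 0 0'; python3 -c "
from h import *
go(.5072,.3124,.034,-.131)
s=shot('side');crop(s,170,170,320,370,3,'s43')"
```

```text
time: 79.3
tool_pos: [0.5073, 0.3128, 0.0355]
ee_rot: [2.362, 2.071, 0.0]
wrist_force: [0.4, 0.2, 0.2]
finger_gap: 0.494
tcp [0.5073 0.3128 0.0355] jaw yaw -0.131 shift mm [-0.4 -0.   1.5]
turn about tool z -0.0 alt 3.142 q7 -1.108
```

View pics/s43.png

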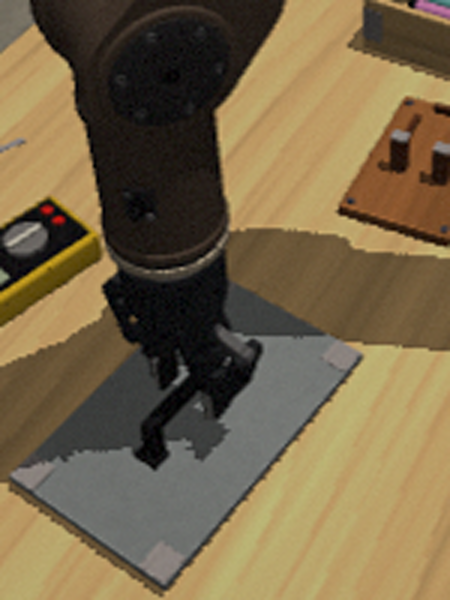

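```bash
python3 -m crank '-1 0 0 0 0;-1 0 0 0 0;-1 0 0 0 0;-1 0 0 0 0;-1 0 0 0 0';python3 -m crank '-1 0 0 0 0;-1 0 0 0 0;-1 0 0 0 0;-1 0 0 -10 0;-1 0 0 -20 0';python3 -m crank '-1 0 0 -30 0;-1 0 0 -30 0;-1 0 0 -30 0;-1 0 0 -20 0;-1 0 0 0 0'; python3 -c "
from h import *
go(.5233,-.3004,.175,-.027)
s=shot('side','s44')"
```

```text
time: 79.77
tool_pos: [0.5077, 0.3131, 0.0361]
ee_rot: [2.362, 2.071, 0.002]
wrist_force: [-0.6, -1.0, 5.7]
finger_gap: 0.123
time: 80.18
tool_pos: [0.5055, 0.3113, 0.0636]
ee_rot: [-2.362, -2.071, 0.008]
wrist_force: [-0.2, 0.2, -3.4]
finger_gap: 0.125
time: 80.6
tool_pos: [0.5086, 0.3144, 0.1803]
ee_rot: [2.361, 2.071, 0.011]
wrist_force: [0.5, 0.0, -2.7]
finger_gap: 0.128
tcp [0.5086 0.3144 0.1803] jaw yaw -0.131 shift mm [-607.6   94.9    2.9]
turn about tool z -0.104 alt 3.038 q7 -1.014
```

View pics/s44.png

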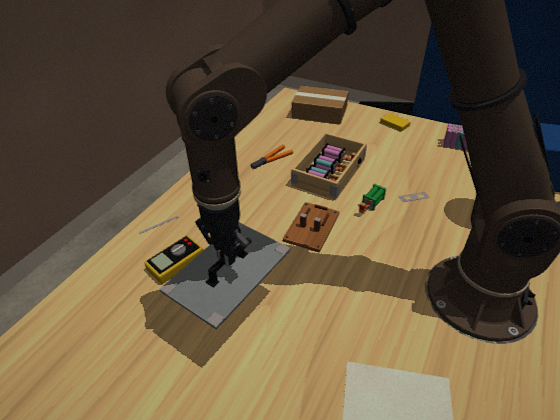

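```bash
python3 -m crank '-1 -25 4 0 0;-1 -36 6 0 0;-1 -36 6 0 0;-1 -36 6 0 0;-1 -36 6 0 0';python3 -m crank '-1 -36 6 0 0;-1 -36 6 0 0;-1 -36 6 0 0;-1 -36 6 0 0;-1 -36 6 0 0';python3 -m crank '-1 -36 6 0 0;-1 -36 6 0 0;-1 -36 6 0 0;-1 -36 6 0 0;-1 -36 6 0 0';python3 -m crank '-1 -36 6 0 0;-1 -25 4 0 0;-1 0 0 0 -0.052;-1 0 0 0 -0.052;-1 0 0 0 0'; python3 -c "
from h import *
go(.5233,-.3004,.16,-.027)"
```

```text
time: 81.07
tool_pos: [0.5113, 0.1393, 0.1735]
ee_rot: [-2.361, -2.071, 0.005]
wrist_force: [0.5, -0.3, -3.9]
finger_gap: 0.12
time: 81.48
tool_pos: [0.5174, -0.0428, 0.1737]
ee_rot: [-2.361, -2.07, 0.003]
wrist_force: [1.0, -0.1, -3.4]
finger_gap: 0.122
time: 81.9
tool_pos: [0.5236, -0.2249, 0.1735]
ee_rot: [-2.36, -2.07, 0.002]
wrist_force: [0.7, -0.4, -2.4]
finger_gap: 0.128
time: 82.32
tool_pos: [0.5257, -0.2853, 0.1731]
ee_rot: [-2.248, -2.19, 0.002]
wrist_force: [0.4, 0.1, -3.2]
finger_gap: 0.126
tcp [ 0.5257 -0.2853  0.1731] jaw yaw -0.0258 shift mm [-15.2  -2.   13.1]
turn about tool z 0.001 alt -3.14 q7 0.191
```

```bash
python3 -m crank '-1 -15 -2 10 0;-1 0 0 20 0;-1 0 0 15 0;-1 0 0 0 0;-1 0 0 0 0'; python3 -m crank '-1 0 0 0 0;-1 0 0 0 0'; python3 -c "
from h import *
go(.5233,-.3004,.105,-.027)
p,M,a=tcp()
s=shot('side');overlay(s,[('cover',p[0],p[1],a,p[2]-.0355),('case',.5233,-.3004,-.027)],270,100,400,220,6,'s46')
t=shot('top');overlay(t,[('cover',p[0],p[1],a,p[2]-.0355),('case',.5233,-.3004,-.027)],335,155,475,275,5.5,'t46')
crop(s,270,100,400,220,6,'s47');crop(t,335,155,475,275,5.5,'t47')"
```

```text
time: 82.73
tool_pos: [0.5237, -0.2994, 0.1288]
ee_rot: [-2.25, -2.188, 0.002]
wrist_force: [-0.1, 0.4, -1.8]
finger_gap: 0.122
time: 82.9
tool_pos: [0.5254, -0.3, 0.131]
ee_rot: [2.25, 2.19, 0.001]
wrist_force: [0.9, 0.8, -2.2]
finger_gap: 0.125
tcp [ 0.5254 -0.3     0.131 ] jaw yaw -0.027 shift mm [-0.5 -2.1 26. ]
turn about tool z -0.0 alt 3.142 q7 0.191
```

View pics/s46.png

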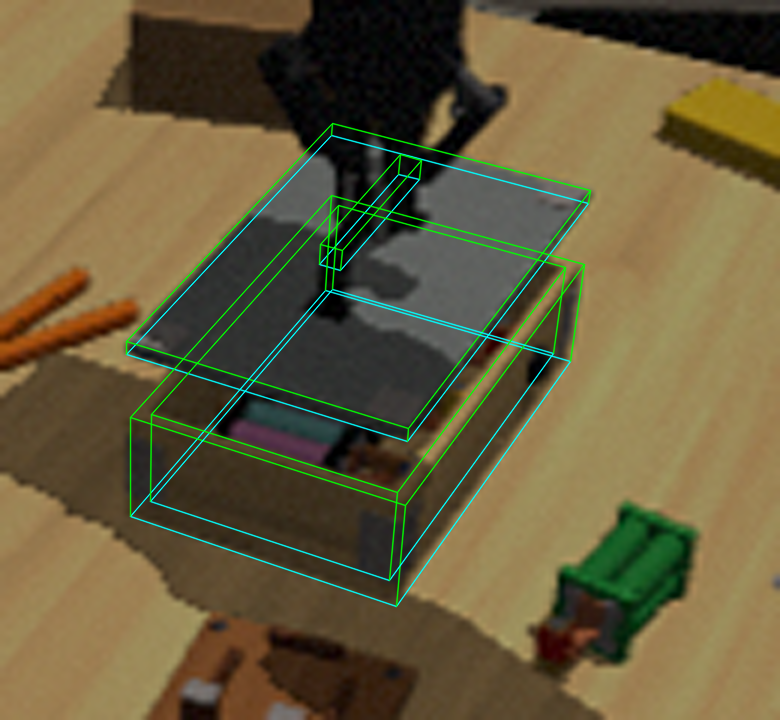

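View pics/s47.png

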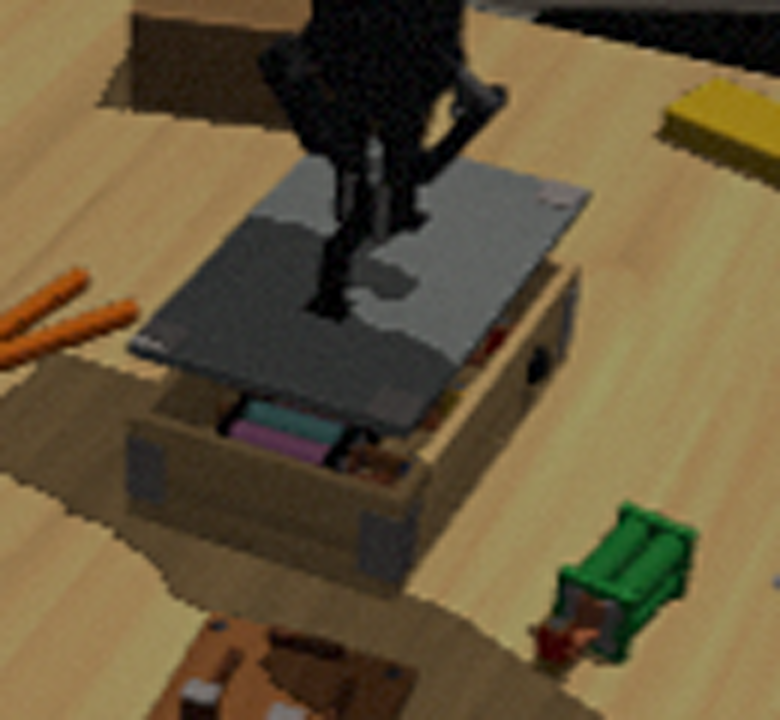

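View pics/t46.png

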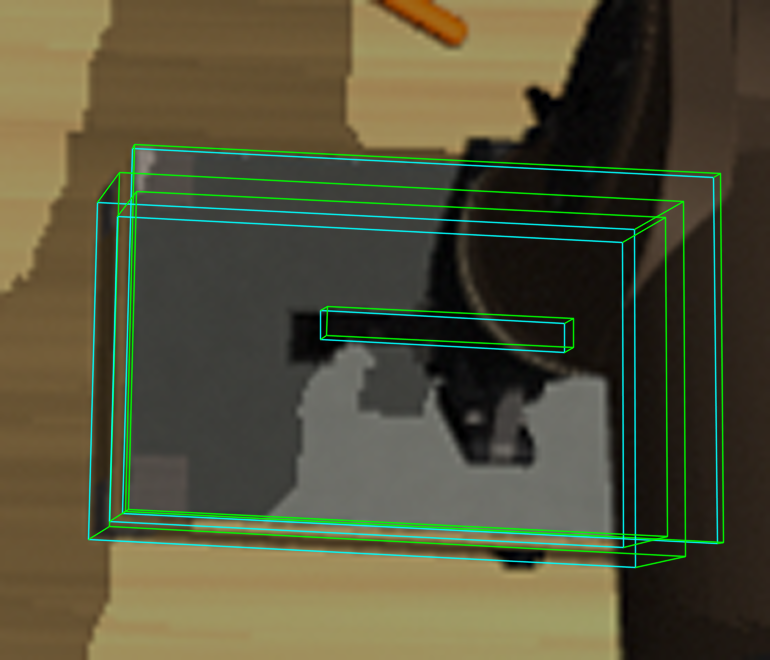

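```bash
python3 -c "
from h import *
t=shot('top');s=shot('side')
crop(s,270,130,400,220,6,'s48')
o=np.array([(78,124),(78,-124),(-78,-124),(-78,124)])/1000;i=np.array([(70,116),(70,-116),(-70,-116),(-70,116)])/1000
w1=up(t,full([(103,68),(716,103),(714,482),(92,455)],340,175,6),.066)
w2=up(t,full([(120,90),(697,116),(697,460),(112,432)],340,175,6),.066)
w3=up(s,full([(130,418),(410,492),(580,266)],270,100,6),.066)
for m,w in((o,w1),(i,w2),(o[[0,3,2]],w3)): print(fit(m,w))
"
```

```text
(array([ 0.52318785, -0.30077736]), np.float64(-0.029038345792592794), array([0.0009, 0.0013, 0.0025, 0.0009]))
(array([ 0.52403926, -0.30089896]), np.float64(-0.024677057484168197), array([0.0012, 0.0007, 0.0011, 0.0007]))
(array([ 0.52459764, -0.30275784]), np.float64(-0.01824759915270382), array([0.0021, 0.0082, 0.0061]))
```

View pics/s48.png

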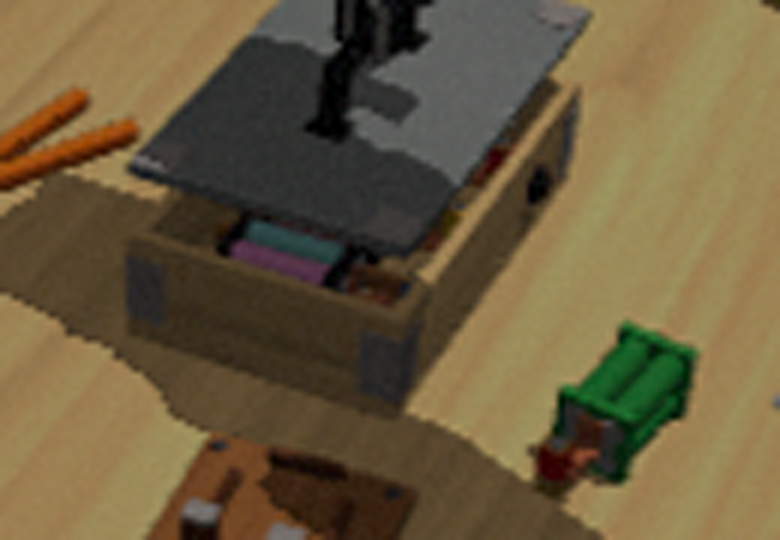

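```bash
python3 -m crank '-1 -2 -1 10 0;-1 0 0 10 0;-1 0 0 0 0;-1 0 0 0 0'; python3 -c "
from h import *
go(.5245,-.302,.0915,-.025)"
```

```text
time: 83.43
tool_pos: [0.5227, -0.3017, 0.1088]
ee_rot: [-2.25, -2.189, 0.001]
wrist_force: [0.9, 0.5, -2.5]
finger_gap: 0.126
tcp [ 0.5227 -0.3017  0.1088] jaw yaw -0.0272 shift mm [-0.2  1.8 17.3]
turn about tool z -0.002 alt 3.139 q7 0.184
```

```bash
python3 -m crank '-1 0 1.5 2 0;-1 0 0 0 0;-1 0 0 0 0'; python3 -c "
from h import *
go(.5245,-.302,.0915,-.025)
s=shot('side');crop(s,270,120,400,220,6,'s49');t=shot('top');crop(t,335,165,475,270,5.5,'t49')"
```

```text
time: 83.68
tool_pos: [0.5255, -0.302, 0.1082]
ee_rot: [2.251, 2.191, 0.0]
wrist_force: [0.3, -0.6, -3.3]
finger_gap: 0.126
tcp [ 0.5255 -0.302   0.1082] jaw yaw -0.0269 shift mm [-0.1 -1.  16.7]
turn about tool z -0.002 alt 3.14 q7 0.183
```

View pics/s49.png

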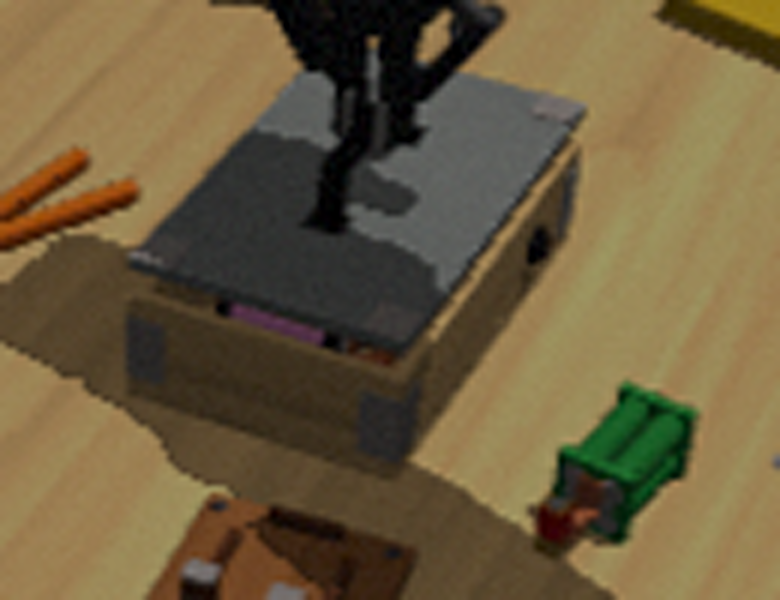

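View pics/t49.png

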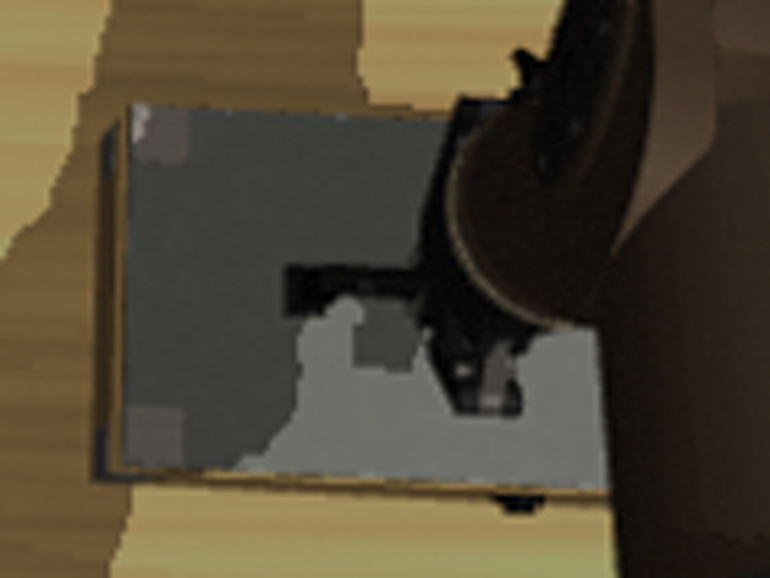

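```bash
python3 -m crank '-1 0 -0.5 4 0;-1 0 0 0 0;-1 0 0 0 0'; python3 -m crank '-1 0 0 4 0;-1 0 0 0 0;-1 0 0 0 0';python3 -m crank '-1 0 0 3 0;-1 0 0 0 0;-1 0 0 0 0'
```

```text
time: 84.03
tool_pos: [0.5244, -0.302, 0.1038]
ee_rot: [-2.251, -2.191, 0.0]
wrist_force: [-0.2, -0.2, -2.5]
finger_gap: 0.121
time: 84.28
tool_pos: [0.5245, -0.3019, 0.0998]
ee_rot: [-2.251, -2.191, 0.0]
wrist_force: [-0.5, 0.3, -3.4]
finger_gap: 0.125
time: 84.53
tool_pos: [0.5245, -0.302, 0.0969]
ee_rot: [-2.251, -2.191, 0.0]
wrist_force: [0.5, -0.2, -2.0]
finger_gap: 0.128
```

```bash
python3 -m crank '-1 0 0 3 0;-1 0 0 0 0;-1 0 0 0 0'; python3 -m crank '-1 0 0 1.5 0;-1 0 0 0 0;-1 0 0 0 0'; python3 -m crank '-1 0 0 1 0;-1 0 0 0 0;-1 0 0 0 0'
```

```text
time: 84.78
tool_pos: [0.5245, -0.302, 0.0939]
ee_rot: [-2.251, -2.191, 0.0]
wrist_force: [-0.6, -0.8, -2.8]
finger_gap: 0.122
time: 85.03
tool_pos: [0.5246, -0.302, 0.0925]
ee_rot: [-2.251, -2.191, 0.0]
wrist_force: [-0.2, 0.5, -3.9]
finger_gap: 0.124
time: 85.28
tool_pos: [0.5248, -0.3021, 0.0921]
ee_rot: [2.251, 2.191, 0.0]
wrist_force: [-2.5, 0.9, 3.8]
finger_gap: 0.124
```

```bash
python3 -m crank '-1 0 0 0.7 0;-1 0 0 0 0;-1 0 0 0 0'; python3 -c "
from h import *
s=shot('side');crop(s,270,120,400,220,6,'s50')"
```

```text
time: 85.53
tool_pos: [0.5248, -0.3021, 0.0921]
ee_rot: [2.251, 2.191, -0.0]
wrist_force: [-4.4, 1.5, 11.2]
finger_gap: 0.127
```

View pics/s50.png

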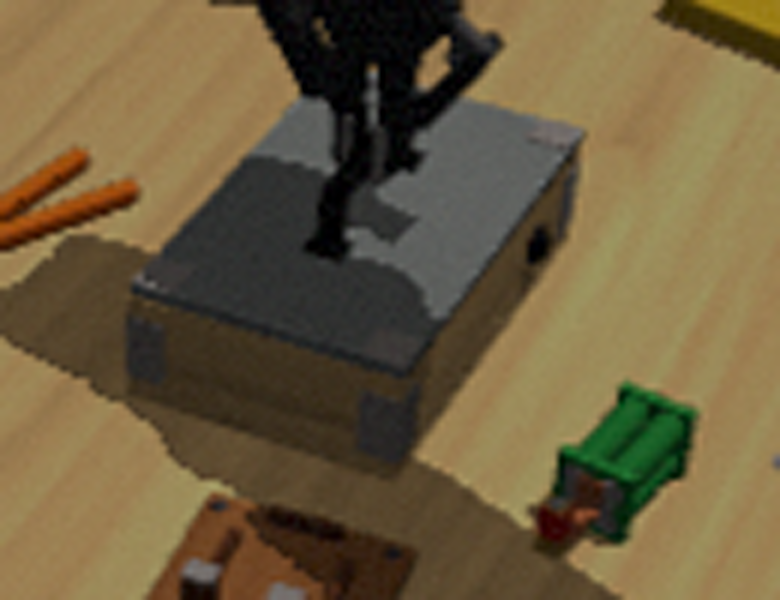

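```bash
python3 -m crank '-1 0 0 -0.7 0;-0.2 0 0 0 0;-0.2 0 0 0 0;-0.2 0 0 0 0;-0.2 0 0 0 0'; python3 -m crank '-0.2 0 0 -10 0;-0.2 0 0 -25 0;-0.2 0 0 -35 0;-0.2 0 0 -35 0;-0.2 40 0 0 0';python3 -m crank '-0.2 40 0 0 0;-0.2 40 0 0 0;-0.2 40 0 0 0;-0.2 40 0 0 0;-0.2 40 0 0 0';python3 -m crank '-0.2 40 0 0 0;-0.2 40 0 0 0;-0.2 0 0 0 0;-0.2 0 0 0 0;-0.2 0 0 0 0'; python3 -c "
from h import *
its=[('cover',.524,-.3015,-.026,.056),('case',.524,-.3015,-.026)]
s=shot('side','s51f');overlay(s,its,270,120,400,220,6,'s51');t=shot('top','t51f');overlay(t,its,335,165,475,270,5.5,'t51')
crop(t,335,165,475,270,5.5,'t52');crop(s,270,120,400,220,6,'s52')"
```

```text
time: 86.0
tool_pos: [0.5248, -0.302, 0.0915]
ee_rot: [2.251, 2.191, 0.0]
wrist_force: [0.2, -0.1, 0.2]
finger_gap: 0.397
time: 86.42
tool_pos: [0.528, -0.2713, 0.2038]
ee_rot: [2.254, 2.17, 0.001]
wrist_force: [2.4, -1.4, 0.7]
finger_gap: 0.398
time: 86.83
tool_pos: [0.531, -0.0603, 0.1976]
ee_rot: [2.251, 2.19, 0.001]
wrist_force: [2.0, 0.8, 0.0]
finger_gap: 0.396
time: 87.25
tool_pos: [0.5335, 0.0176, 0.1971]
ee_rot: [2.25, 2.191, -0.0]
wrist_force: [0.6, 0.2, -0.6]
finger_gap: 0.4
```

View pics/s52.png

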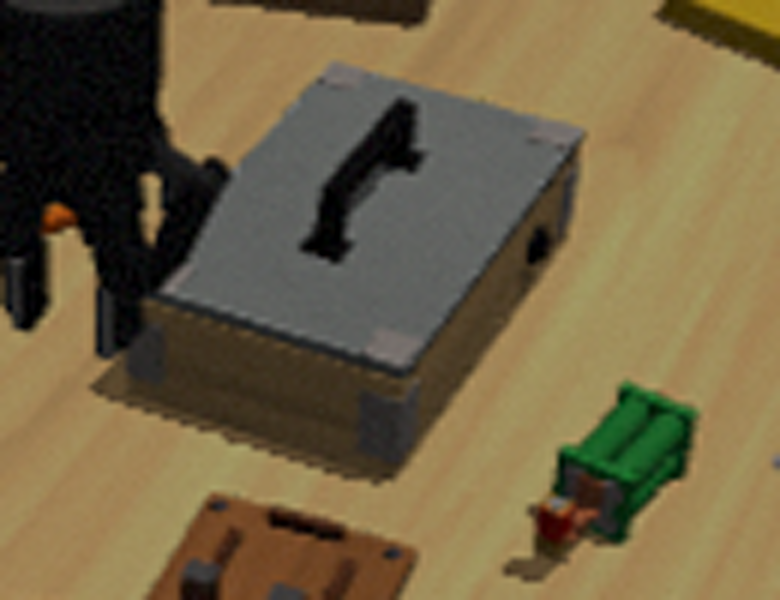

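View pics/t51.png

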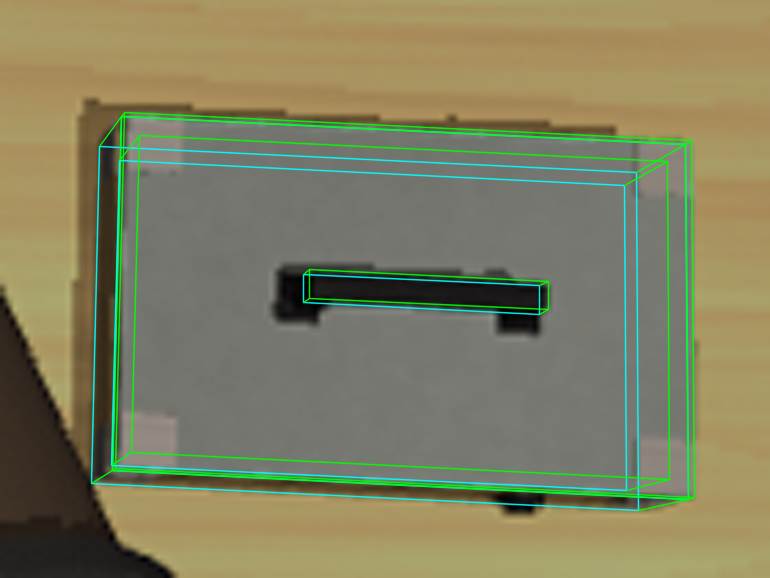

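View pics/t52.png

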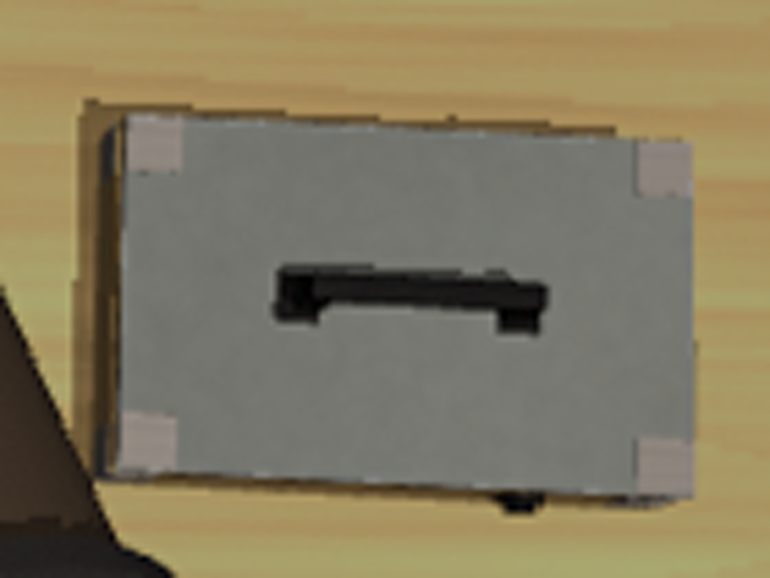

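View pics/t51f.png

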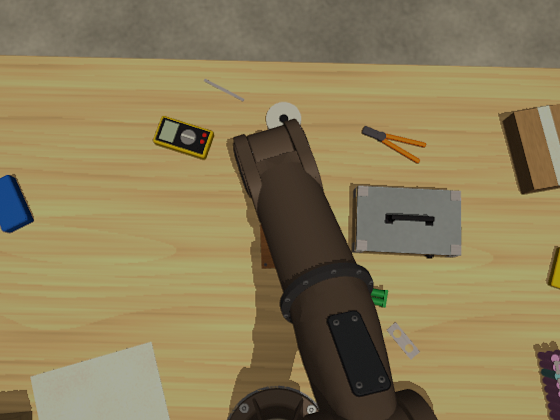

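```bash
python3 -m crank '-0.2 0 0 0 0;-0.2 0 0 0 0'; python3 -c "
from station import robot
print(robot.sign_off())"
```

```text
time: 87.52
tool_pos: [0.5334, 0.0165, 0.1966]
ee_rot: [2.254, 2.189, -0.001]
wrist_force: [-0.0, 0.1, -0.4]
finger_gap: 0.397
the job is handed in; nothing more can be done
None
```

I found all three modules, proved the red, yellow and blue welds in that order, packed them in the case, set the cover on and handed the job in at 87.5 s of the 210. `sign_off` gives no verdict, so everything below rests on my own readings.

- **Pull tests:** each terminal was pulled in the jig for about 3.3 s. The wrist force read roughly 12.4 N for red, 11.9 N for yellow and 11.6 N for blue. Single readings were noisy but stayed between 10.5 and 12.9 N. The busbar stretch itself could not be read, so these forces are the only check on it.
- **Modules in the case:** red is in the −y bay, yellow in the middle and blue in the +y bay. The pictures before closing showed all three flat on the floor. Blue lies nearest the wall, with only about 2 mm between its terminal and the near wall by my estimate.
- **Cover:** the cleats went in without catching, and the plate met the rim within about 1 mm of the expected height. The last pictures show it level and square on the case.
- **Disagreement between cameras:** the side and top views placed the case about 2 mm apart in y. I used a value in between, which is within the 4 mm the cover has to spare.
- **Bystanders and disturbances:** the last top picture shows the multimeter and pliers where they began. The reel is partly behind the arm there, but what shows of it is in its old place. I saw no knocked module and no grip slip.

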